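Remix the settled jars and cradle the flask for treatment

ROBOT

A 7-joint arm with a two-finger parallel gripper is mounted at the origin on the work surface. World frame = base frame: x ahead of the robot, y to its left, z up, the work surface at z = 0. Lengths are in m, angles in rad, forces in N, time in s.
With the tool pointing down it reaches from about 0.4 to 0.875 m from the base axis. Payload 19.3 kg.
Tool frame: the origin (TCP) lies at the very end of the fingers, on their centre line; the grasp point (between the pads) lies 19 mm behind it; z points along the fingers, y is the line along which they close (so a half turn about z gives the same grasp; the last joint's range is limited). The gripper opens to 85 mm and grips with 20 to 120 N. Pads are 22 mm wide; open, the fingers measure 114 mm over their backs; the gripper's body (76 mm by 85 mm) begins 54 mm behind the grasp point. The pads swing forward as they close: fully open they stand 13 mm farther back than shut.
Start: joints at [1.041, 0.521, -0.036, 1.599, 0.021, 1.021, -0.113], TCP at [0.277, -0.56, 0.231] pointing down, gripper open.
Joint ranges: [-2.91, 2.91], [-0.3, 2.13], [-1.5, 1.42], [0.17, 2.43], [-1.26, 4.41], [0.16, 1.93], [-2.52, 2.52]. Speed limits (rad/s): [1.89, 1.89, 2.39, 2.39, 3.01, 3.01, 3.01].

INTERFACE

Orientations are given as [roll, pitch, yaw] about the fixed x, y, z axes, in that order (R = Rz(yaw) Ry(pitch) Rx(roll)).
In Python, from workcell import monitor, optics, workorder gives the robot as it stands.
- The arm moves only by the tool apply_moves, never from a script. Its arguments are lists of equal length, an entry for each row: "linear": the shift along the tool's x, y, z each as a share of 0.1 m, from -1 to 1, a list of three; "delta_rot": the turn, a rotation vector about the tool's x, y, z each as a share of 120 degrees, from -1 to 1, a list of three. A call has exactly 5 rows; each row is the pose to reach, as a shift and turn from the pose commanded when the call began, along the tool's axes at that moment; what a row does not reach only later rows make up. A row lasts 1/12 s, in which the tool goes at most 41.7 mm and 7.16 degrees, less where a joint would pass 70% of its speed; a pose out of reach is approached as far as the arm can. A call with a number of a shift or a turn outside -1 to 1 is refused whole. A call with a gripper value outside its range is refused whole. "gripper" is the opening, from -1 (shut) to 1 (fully open), set as the call begins (left out, the last holds). The fingers move at their own pace and stop on an object; "force" is the grip in N (left out, the last holds). Time passes only in rows, so rows that repeat a pose let the fingers close, or fill a call up. It gives the time, the measured TCP pose, the force, the opening and the grip force at its end, in the units of the state.
- monitor.observe(): the state, without advancing time (a new reading comes with each control period).
- optics.grab_frame(name): name is "scene" or "top"; returns (picture, depth): 420x560x3 uint8, red, green, blue; 420x560 float32, m along the optical axis (not along the pixel's ray), 0 where there is no reading.
- optics.camera_info(name): a dict with "fx", "fy", "cx", "cy" (pixels), "rvec" (rotation vector, rad) and "tvec" (3), from world to camera coordinates, as OpenCV has them. Camera axes: x right, y down, z forward; pixel columns grow to the right and rows downward; lengths in m; the calibration is good to about 2 mm. A picture is of the moment at which its call begins. camera_info takes no time and is no camera call.
- workorder.job_done(): hands the job in; it is judged then, once.
The state is a dict: "clock": time; "qpos": joint angles; "qd": joint speeds; "joint_efforts": joint torques, N m; "position": TCP position; "tool_rot": TCP orientation; "force": force on the tool from outside, world axes, zero at the start; "moment": the same for the moment, N m; "grip_width": finger opening in m; "finger_force": force on a finger pad.
Only numpy, scipy, OpenCV 4.12 (cv2) and the standard library are available. Lean on these libraries where they do the work, as an engineer would, in place of code of your own. Each camera call takes 0.05 s, during which the arm holds its last target. There are 200 camera calls.

TASK

Get the bench ready to treat the old flask. The lacquers in the amber jars have settled: taking the jars that are there in the order white cap, yellow cap, red cap, turn each one upside down, keep it so for at least three seconds, and stand it back upright anywhere on the green mat before going on to the next. Also lay the standing terracotta flask gently on its side in the padded cradle, centred along it, with the mouth to either end; leave the rest of the bench where it is, and let go of everything.

Things in the scene. Friction and masses are not known exactly. Their poses are not given: they have to be found in the camera images.
- jar_white: White-capped jar of amber glass with a paper label: 104 mm high, body 60 mm in diameter up to 74 mm, then the shoulder and a 52 mm wide cap (its top 18 mm); about 300 g, heavy at the bottom. Origin at the centre of its underside, z up through the cap. Starts upright on the mat. May be absent
- jar_yellow: Yellow-capped jar of amber glass with a paper label: 104 mm high, body 60 mm in diameter up to 74 mm, then the shoulder and a 52 mm wide cap (its top 18 mm); about 300 g, heavy at the bottom. Origin at the centre of its underside, z up through the cap. Starts upright on the mat. May be absent
- jar_red: Red-capped jar of amber glass with a paper label: 104 mm high, body 60 mm in diameter up to 74 mm, then the shoulder and a 52 mm wide cap (its top 18 mm); about 300 g, heavy at the bottom. Origin at the centre of its underside, z up through the cap. Starts upright on the mat. May be absent
- mat: green blotter mat fixed to the table, 240 (its x) by 340 (its y) by 3 mm thick; origin at the centre of its underside, z up
- flask: old terracotta flask with dark bands, 186 mm high, 200 g: straight round body 56 mm in diameter from 12 to 128 mm, shoulder, then a 26 mm wide neck with a 36 mm lip at the top. Origin at the centre of its foot (48 mm wide), z along its axis to the mouth. Starts standing on the table beside the mat
- flask_mid (a point): point on the flask's axis 70 mm above its foot, the middle of the straight body; axes as the flask's
- cradle: padded cradle fixed to the table: wooden base 130 (its x) by 100 (its y) by 14 mm with two grey V saddles 22 mm thick (at x = +-45 mm, tops 57 mm above the table, 92 mm wide), 68 mm apart inside, leaving room for fingers between them. Origin at the centre of its underside, z up, x along the axis in which the flask is to lie
- cradle_rest (a point): where flask_mid belongs when the flask lies in the saddles: 58 mm above the table, over the cradle's centre; axes as the cradle's
- bowl: bystander: clear glass bowl, 110 mm wide, 45 mm high; origin at the centre of its underside
- dispenser: bystander: red tape dispenser, 60 by 130 mm, 87 mm high; origin at the centre of its underside
- brush: bystander: brush lying flat, 150 mm long; origin in its underside
- spatula: bystander: spatula lying flat near the robot, 180 mm long; origin in its underside
- foam: bystander: black foam block 70 by 90 by 35 mm; origin at the centre of its underside
- rinse: bystander: white bottle with blue cap, 60 mm wide, 140 mm high; origin at the centre of its underside
- potstand: bystander: small terracotta pot, 80 mm wide, 75 mm high; origin at the centre of its underside
Things that resemble listed ones, but are neither listed nor needed, are in the scene too. What is shaped like the jar_yellow but black is not meant.

How it is judged:
On the way, in this order (a step that is already met when the one before it is completed fails the run):
1. the white-capped jar is upside down and kept so for 3 s (angle between jar_white's own z axis and vertical above 2.5 rad), for 3 s.
2. the white-capped jar stands upright on the mat again, released (angle between jar_white's own z axis and vertical below 0.12 rad and x of jar_white in the frame of mat between -0.12 and 0.12 m and y of jar_white in the frame of mat between -0.17 and 0.17 m and z of jar_white in the frame of mat below 0.008 m and linear speed of jar_white below 0.03 m/s and contact force between the fingers and jar_white below 0.3 N), for 0.3 s.
3. the yellow-capped jar is upside down and kept so for 3 s (angle between jar_yellow's own z axis and vertical above 2.5 rad), for 3 s.
4. the yellow-capped jar stands upright on the mat again, released (angle between jar_yellow's own z axis and vertical below 0.12 rad and x of jar_yellow in the frame of mat between -0.12 and 0.12 m and y of jar_yellow in the frame of mat between -0.17 and 0.17 m and z of jar_yellow in the frame of mat below 0.008 m and linear speed of jar_yellow below 0.03 m/s and contact force between the fingers and jar_yellow below 0.3 N), for 0.3 s.
5. the red-capped jar is upside down and kept so for 3 s (angle between jar_red's own z axis and vertical above 2.5 rad), for 3 s.
6. the red-capped jar stands upright on the mat again, released (angle between jar_red's own z axis and vertical below 0.12 rad and x of jar_red in the frame of mat between -0.12 and 0.12 m and y of jar_red in the frame of mat between -0.17 and 0.17 m and z of jar_red in the frame of mat below 0.008 m and linear speed of jar_red below 0.03 m/s and contact force between the fingers and jar_red below 0.3 N), for 0.3 s.
At the end, for the whole second after the job is handed in: Every jar present stands upright (within 7 degrees) on the green mat, its centre over the mat; the flask lies in both saddles, its axis within 8 degrees of the cradle's, its mid point within 18 mm along and 10 mm across of the cradle's rest point; everything released and at rest (all of step 2 and all of step 4 and all of step 6 and angle between the z axis of flask and the x axis of cradle, either way round below 0.15 rad and x of flask_mid in the frame of cradle_rest between -0.018 and 0.018 m and y of flask_mid in the frame of cradle_rest between -0.01 and 0.01 m and z of flask_mid in the frame of cradle_rest between -0.009 and 0.009 m and linear speed of flask below 0.03 m/s and contact force between the fingers and flask below 0.3 N); the robot touches nothing.
It fails at once if the flask is dropped or pressed hard (over 30 N) on the cradle (contact force between flask and cradle above 30 N).
It fails at once if a bystander is pushed more than 30 mm from its place (distance of any of bowl, dispenser, brush, spatula, foam, rinse, potstand from where it was at the start of the episode above 0.03 m).
Of jar_white, jar_yellow, jar_red only 2 to 3 are there at a start; the rules pass over those that are not, and their reading is None.
At some moment in a run one of jar_white, jar_yellow, jar_red may be knocked a few centimetres aside while the robot is not near it.
It also fails if it takes over 210 s, if anything falls off the work surface, if the arm or the gripper's body presses on something with over 40 N, if the wrist force passes 120 N, or if a joint passes its speed limit or range.

## Working session

There is one attempt and no reset: what is moved stays moved. The work goes in short steps, Python scripts to look and compute and a tool call to move; the robot and the scene stay as the last step left them, time stands still between calls to the robot, and variables do not carry over. Pictures are saved under pics/ and viewed, at most 14 in all, crops included, and the job is handed in when it is done.

Besides the shell and the picture viewer there is one more tool, called after ">>>" as name(argument=value, ...) on one line, values as JSON. apply_moves: Moves the arm, as the interface text tells. Its arguments: {"type":"object","properties":{"linear":{"type":"array"},"delta_rot":{"type":"array"},"gripper":{"type":"number"},"force":{"type":"number"}},"required":["linear","delta_rot"]}

```bash
ls; mkdir -p pics; cat > h.py <<'E'
import numpy as np, cv2
from workcell import monitor, optics, workorder
from scipy.spatial.transform import Rotation as R
def cam(n):
    c=optics.camera_info(n); K=np.array([[c['fx'],0,c['cx']],[0,c['fy'],c['cy']],[0,0,1]])
    return K,cv2.Rodrigues(np.array(c['rvec'],float))[0],np.array(c['tvec'],float).ravel()
def onplane(n,uv,z):
    K,Rm,t=cam(n); C=-Rm.T@t
    d=Rm.T@np.linalg.inv(K)@np.array([uv[0],uv[1],1.]); return C+d*(z-C[2])/d[2]
def cloud(n,dep):
    K,Rm,t=cam(n); v,u=np.indices(dep.shape)
    P=np.stack([(u-K[0,2])/K[0,0]*dep,(v-K[1,2])/K[1,1]*dep,dep],-1)
    return (P-t)@Rm
def save(n,f):
    im,d=optics.grab_frame(n); cv2.imwrite(f'pics/{f}.png',im[...,::-1]); np.save(f'pics/{f}.npy',d); return im,d
E
python3 - <<'E'
from h import *
for n in('scene','top'):
    save(n,n+'0'); K,Rm,t=cam(n); print(n,-Rm.T@t,K[0,0])
print(monitor.observe())
E
```

```text
pics
scene [ 1.53256897 -0.20078778  1.02635905] 427.99222827432783
top [0.49786914 0.04462526 1.24230771] 475.3808394237202
{'clock': 0.1, 'qpos': array([ 1.04080948,  0.52196848, -0.03631084,  1.59991195,  0.02123897,
        1.02106897, -0.11279708]), 'qd': array([ 0.00108234, -0.00167533,  0.00176911, -0.00063662,  0.00176131,
        0.00027246,  0.00015373]), 'joint_efforts': array([ 4.39199503e-03, -9.28482485e+01,  1.98403940e+00, -3.70527112e+01,
        1.81015267e-02,  5.33662111e-03, -1.05932959e-04]), 'position': array([ 0.27718088, -0.55987062,  0.23078869]), 'tool_rot': array([-3.14062734e+00,  1.06802274e-04,  4.59784128e-01]), 'force': array([0.90573747, 0.21043316, 0.28163631]), 'moment': array([-0.04049787,  0.01615719, -0.03671954]), 'finger_force': 0.0, 'grip_width': 0.08575081268680196}
```

View pics/top0.png

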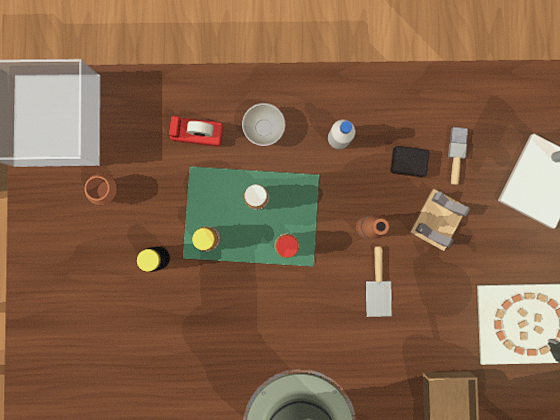

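View pics/scene0.png

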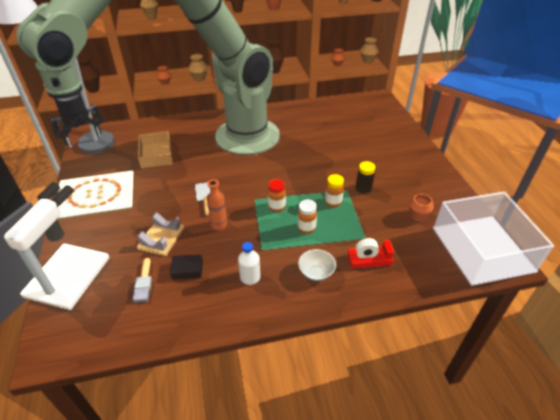

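Top view: white cap at (256,196), yellow (204,239) and red (287,246) are on the mat. The black-bodied look-alike with a yellow cap is at (150,260), off the mat. The flask stands at (375,227) and the cradle is at (440,220). The jar meant is the yellow one on the mat, because its body is amber with a label. I'll measure everything and confirm that jar in a crop.

```bash
cat > meas.py <<'E'
from h import *
import sys
def measure(im,d,n='top'):
    P=cloud(n,d); hsv=cv2.cvtColor(im,cv2.COLOR_RGB2HSV); h,s,v=[hsv[...,i].astype(int) for i in range(3)]
    z=P[...,2]; ok=d>0; out={}
    inm=(P[...,0]>.35)&(P[...,0]<.85)&(P[...,1]>-.1)&(P[...,1]<.4)
    cap=ok&inm&(z>.09)&(z<.118)
    for nm,m in dict(white=cap&(s<60)&(v>120),yellow=cap&(h>20)&(h<35)&(s>120),red=cap&((h<6)|(h>174))&(s>150)).items():
        k,lab,st,ce=cv2.connectedComponentsWithStats(m.astype('uint8'))
        for i in range(1,k):
            if st[i,4]>60:
                p=np.median(P[lab==i],0); out.setdefault(nm,[]).append((ce[i].round(0),st[i,4],onplane(n,ce[i],.104)[:2].round(4),p[2].round(3)))
    return out,P,hsv
if __name__=='__main__':
    im=cv2.imread('pics/top0.png')[...,::-1].copy(); d=np.load('pics/top0.npy')
    o,P,hsv=measure(im,d)
    for k in o: print(k,o[k])
    h,s,v=[hsv[...,i].astype(int) for i in range(3)]
    g=((h>60)&(h<95)&(s>80)&(P[...,2]<.02)&(P[...,0]>.4)).astype('uint8')
    c=max(cv2.findContours(g,0,1)[0],key=cv2.contourArea); r=cv2.minAreaRect(c)
    print('mat',r,[onplane('top',q,.003)[:2].round(3) for q in cv2.boxPoints(r)])
    x,y,z=P[...,0],P[...,1],P[...,2]
    # flask lip top
    print('z around flask',np.nanmax(z[200:250,350:395]))
    m=(z>.175)&(z<.2)&(d>0); m[:, :350]=0; m[:,400:]=0
    vv,uu=np.nonzero(m); print('flask lip',len(uu),uu.mean(),vv.mean(),onplane('top',(uu.mean(),vv.mean()),.186))
    vv,uu=np.nonzero(m); print((uu.min()+uu.max())/2,(vv.min()+vv.max())/2)
    # cradle saddles
    roi=np.zeros_like(m); roi[180:260,405:480]=1
    sd=roi&(z>.025)&(z<.065)&(d>0); k,lab,st,ce=cv2.connectedComponentsWithStats(sd.astype('uint8'))
    for i in range(1,k):
        if st[i,4]>30:
            q=P[lab==i]; rr=cv2.minAreaRect(q[:,:2].astype('float32')*1000); print('saddle',st[i],rr,q[:,2].max())
    b=roi&(z>.008)&(z<.02)&(d>0); q=P[b|sd]; rr=cv2.minAreaRect(q[:,:2].astype('float32')*1000); print('base',rr)
    a=im[130:300,120:320]; b2=im[170:290,340:500]
    cv2.imwrite('pics/crop1.png',np.hstack([cv2.resize(cv2.imread('pics/scene0.png')[150:250,240:400],(480,300),interpolation=2),cv2.resize(b2[...,::-1],(320,300))]))
E
python3 meas.py
```

```text
white [(array([335., 131.]), np.int32(69), array([ 0.7393, -0.0949]), np.float64(0.097)), (array([255., 195.]), np.int32(357), array([0.5861, 0.1011]), np.float64(0.107))]
yellow [(array([203., 239.]), np.int32(380), array([0.4837, 0.2262]), np.float64(0.107)), (array([148., 260.]), np.int32(397), array([0.4358, 0.3572]), np.float64(0.104))]
red [(array([287., 246.]), np.int32(355), array([0.4636, 0.0269]), np.float64(0.107))]
mat ((250.66322326660156, 216.22019958496094), (130.5672607421875, 91.58378601074219), 3.6913859844207764) [array([0.435, 0.295]), array([0.673, 0.279]), array([ 0.645, -0.062]), array([ 0.407, -0.041])]
z around flask 1.2423077096711066
flask lip 205 379.8 226.45853658536586 [ 0.50574126 -0.17961444  0.186     ]
380.0 226.5
saddle [433 192  37  25 327] ((561.5420532226562, -392.3865661621094), (92.26484680175781, 24.560440063476562), 60.939109802246094) 0.058216676739691255
saddle [416 223  37  25 320] ((483.0042724609375, -346.8560791015625), (92.65394592285156, 22.827308654785156), 60.40693664550781) 0.058969418399881735
base ((541.0699462890625, -379.41864013671875), (101.2987060546875, 191.21078491210938), 59.938846588134766)
```

View pics/crop1.png

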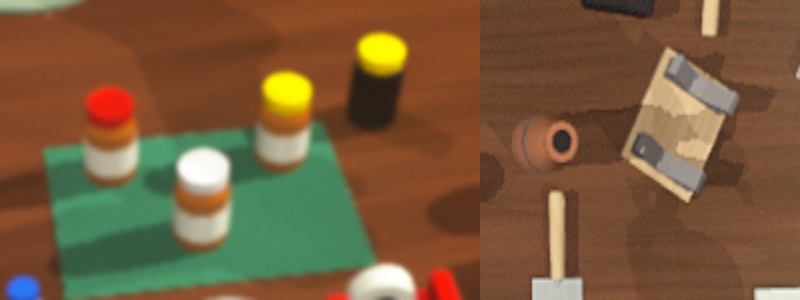

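The crop confirms it: the amber yellow jar is on the mat, and the black one is off it. I'll do some free-air moves next to learn the arm's kinematics.

>>> apply_moves(linear=[[0.5,0,-0.5],[1,0,-1],[1,0,-1],[1,0,-1],[1,0,-1]], delta_rot=[[0,0,0],[0,0,0],[0,0,0],[0,0,0],[0,0,0]])

```text
clock: 0.52
position: [0.3708, -0.5143, 0.3341]
tool_rot: [3.138, -0.002, 0.464]
force: [-0.4, -0.4, -0.5]
grip_width: 0.0856
finger_force: 0.0
```

```bash
cat > log.py <<'E'
from h import *
import json
s=monitor.observe(); q=np.array(s['qpos']); print('t',s['clock'],'q',q.round(3),'p',s['position'].round(4),'rpy',s['tool_rot'].round(3),'F',s['force'].round(1),'w',round(float(s['grip_width']),4),round(float(s['finger_force']),1))
m=R.from_euler('xyz',s['tool_rot']).as_matrix(); print('tool axes x',m[:,0].round(3),'y',m[:,1].round(3),'z',m[:,2].round(3))
open('log.jsonl','a').write(json.dumps([q.tolist(),list(s['position']),list(s['tool_rot'])])+'\n')
E
python3 log.py
```

```text
t 0.5167 q [ 0.887  0.453 -0.051  1.443  0.022  1.243 -0.272] p [ 0.3708 -0.5143  0.3341] rpy [ 3.138e+00 -2.000e-03  4.640e-01] F [-0.4 -0.4 -0.5] w 0.0856 0.0
tool axes x [0.894 0.448 0.002] y [ 0.448 -0.894  0.004] z [ 0.004 -0.002 -1.   ]
```

>>> apply_moves(linear=[[1,0,0],[1,0,0],[1,0,0],[1,0,0],[1,0,0]], delta_rot=[[0,0.1,0],[0,0.2,0],[0,0.2,0],[0,0.2,0],[0,0.2,0]])

```text
clock: 0.93
position: [0.4539, -0.4728, 0.3292]
tool_rot: [-3.139, -0.42, 0.454]
force: [0.2, -1.1, -0.2]
grip_width: 0.0855
finger_force: 0.0
```

```bash
python3 log.py
```

```text
t 0.9333 q [ 1.051  0.473 -0.201  1.497 -0.356  1.105 -0.091] p [ 0.4539 -0.4728  0.3292] rpy [-3.139 -0.42   0.454] F [ 0.2 -1.1 -0.2] w 0.0855 0.0
tool axes x [0.821 0.401 0.407] y [ 0.44  -0.898 -0.003] z [ 0.365  0.182 -0.913]
```

>>> apply_moves(linear=[[1,0,-0.5],[1,0,-0.5],[1,0,-0.5],[1,0,-0.5],[1,0,-0.5]], delta_rot=[[0.1,0,0.1],[0.1,0.0,0.2],[0.1,0,0.2],[0.1,0,0.2],[0.1,0,0.2]])

```text
clock: 1.35
position: [0.5207, -0.44, 0.4167]
tool_rot: [-2.761, -0.334, 0.013]
force: [-0.4, -1.2, -1.5]
grip_width: 0.0853
finger_force: 0.0
```

```bash
python3 log.py
```

```text
t 1.35 q [ 0.914  0.571 -0.129  1.145 -0.428  1.506 -0.645] p [ 0.5207 -0.44    0.4167] rpy [-2.761 -0.334  0.013] F [-0.4 -1.2 -1.5] w 0.0853 0.0
tool axes x [0.945 0.013 0.328] y [ 0.134 -0.927 -0.351] z [ 0.3    0.376 -0.877]
```

>>> apply_moves(linear=[[0.5,0,0],[0.5,0,0],[0.5,0,0],[0.5,0,0],[0.5,0,0]], delta_rot=[[-0.1,0.1,0.0],[-0.2,0.2,0],[-0.2,0.2,0],[-0.2,0.2,0],[-0.2,0.2,0]])

```text
clock: 1.77
position: [0.565, -0.4395, 0.4336]
tool_rot: [3.131, -0.748, -0.068]
force: [2.2, -0.0, 0.7]
grip_width: 0.0854
finger_force: 0.0
```

```bash
python3 log.py
```

```text
t 1.7667 q [ 0.934  0.29  -0.2    1.656 -0.632  0.684 -0.492] p [ 0.565  -0.4395  0.4336] rpy [ 3.131 -0.748 -0.068] F [ 2.2 -0.   0.7] w 0.0854 0.0
tool axes x [ 0.731 -0.05   0.68 ] y [-0.075 -0.997  0.008] z [ 0.678 -0.057 -0.733]
```

```bash
cat > kin.py <<'E'
from h import *
import json, itertools, os
from scipy.optimize import least_squares
def fk(q,p,sg):
    # p: base yaw, tool yaw, h,a,b,c, offsets x at elbow, wrist, lateral y
    def T(ax,ang,t=(0,0,0)):
        M=np.eye(4); M[:3,:3]=R.from_euler(ax,ang).as_matrix(); M[:3,3]=M[:3,:3]@np.array(t); return M
    M=T('z',p[0]+sg[0]*q[0],(p[9],p[12],p[2]))@T('y',q[1])@T('z',sg[1]*q[2],(p[6],p[7],p[3]))@T('y',q[3])@T('z',sg[2]*q[4],(p[8],p[10],p[4]))@T('y',q[5],(p[11],0,0))@T('z',sg[3]*q[6]+p[1],(0,0,p[5]))
    return M
def res(p,sg,D):
    r=[]
    for q,pos,rpy in D:
        M=fk(q,p,sg); r+=list(M[:3,3]-pos); r+=list(.3*(R.from_matrix(M[:3,:3]).inv()*R.from_euler('xyz',rpy)).as_rotvec())
    return np.array(r+list(1e-3*np.array(p[6:])))
def load(): return [json.loads(l) for l in open('log.jsonl')]
if __name__=='__main__':
    D=load(); D.append([[1.04080948,0.52196848,-0.03631084,1.59991195,0.02123897,1.02106897,-0.11279708],[0.27718088,-0.55987062,0.23078869],[-3.14062734e+00,1.06802274e-04,4.59784128e-01]])
    best=None
    for sg in itertools.product([1,-1],repeat=4):
        for b0 in (0,-2.15):
          for t0 in (0,1.57,3.14,-1.57):
            o=least_squares(res,[b0,t0,.36,.45,.45,.3]+[0]*7,args=(sg,D))
            if best is None or o.cost<best[0]: best=(o.cost,sg,o.x)
    print(best[0],best[1],best[2].round(4)); r=res(best[2],best[1],D)[:len(D)*6].reshape(-1,6); print(abs(r).max(0))
    json.dump([best[1],list(best[2])],open('kin.json','w'))
E
python3 kin.py
```

```text
9.300109504308069e-10 (-1, -1, -1, -1) [-0.0000e+00  1.5708e+00  3.2030e-01  5.2970e-01  4.2070e-01  3.2790e-01
  0.0000e+00 -3.7500e-02 -0.0000e+00 -0.0000e+00 -4.0000e-04 -0.0000e+00
 -2.1300e-02]
[3.47740495e-08 8.43733049e-08 3.98686676e-08 9.82835010e-08
 5.07223705e-08 2.50964074e-08]
```

The model fits exactly. Next I'll check which headings, elevations and spins are feasible for the jars and the flask.

```bash
cat > plan.py <<'E'
from kin import *
SG,PP=json.load(open('kin.json'))
LO=np.array([-2.91,-.3,-1.5,.17,-1.26,.16,-2.52]);HI=np.array([2.91,2.13,1.42,2.43,4.41,1.93,2.52]);MID=(LO+HI)/2
def pose(P,head,el,roll=0,off=.022):
    # tool z heading/elevation; roll 0: tool y horizontal, x up-ish; grasp point at P
    z=np.array([np.cos(el)*np.cos(head),np.cos(el)*np.sin(head),np.sin(el)])
    x=np.array([-np.sin(el)*np.cos(head),-np.sin(el)*np.sin(head),np.cos(el)]); y=np.cross(z,x)
    M=np.eye(4); M[:3,:3]=np.stack([x,y,z],1)@R.from_euler('z',roll).as_matrix(); M[:3,3]=np.array(P)+off*z; return M
def err(q,T,w=.3):
    M=fk(q,PP,SG); return np.r_[T[:3,3]-M[:3,3], w*(R.from_matrix(T[:3,:3]@M[:3,:3].T)).as_rotvec()]
def solve(q0,T,reg=.003):
    f=lambda q:np.r_[err(q,T)*10,reg*(q-q0)]
    o=least_squares(f,np.clip(q0,LO+.02,HI-.02),bounds=(LO+.01,HI-.01),max_nfev=60); return o.x,np.abs(err(o.x,T)).max()
def interp(A,B,n):
    from scipy.spatial.transform import Slerp
    s=Slerp([0,1],R.from_matrix([A[:3,:3],B[:3,:3]])); out=[]
    for t in np.linspace(0,1,n+1)[1:]:
        M=np.eye(4); M[:3,:3]=s(t).as_matrix(); M[:3,3]=A[:3,3]*(1-t)+B[:3,3]*t; out.append(M)
    return out
def margin(q): return np.min(np.minimum(q-LO,HI-q)/(HI-LO))
E
cat > scan.py <<'E'
from plan import *
rng=np.random.default_rng(0)
tg=dict(white=(.586,.101,.06),yellow=(.484,.226,.06),red=(.464,.027,.06))
import sys
for nm,P in tg.items():
  for hd in (-120,-90,-60,-30,0,30):
    for e in (25,):
      for roll in (0,np.pi):
        T=pose(P,np.radians(hd),-np.radians(e),roll); best=None
        for k in range(8):
            q0=LO+(HI-LO)*rng.uniform(.2,.8,7); q0[0]=-np.arctan2(P[1],P[0])+rng.uniform(-.6,.6)
            q,er=solve(q0,T,.02)
            if er>4e-3: continue
            q,er=solve(q,T,1e-3)
            # lift, spin
            for sp in (1,-1):
                qs=q; ms=[margin(q)]; bad=er
                up=pose((P[0],P[1],.28),np.radians(hd),-np.radians(e),roll)
                seq=[up]+[pose((P[0],P[1],.28),np.radians(hd),np.radians(-e+t*2*e*.8),roll+sp*np.pi*t) for t in (.25,.5,.75,1)]
                for S in seq:
                    qs,er=solve(qs,S,1e-3); ms.append(margin(qs)); bad=max(bad,er)
                if best is None or (bad<3e-3 and (min(ms),)>best[0]) : best=((min(ms) if bad<3e-3 else -1,),bad,q.round(2),qs.round(2),sp)
        if best and best[0][0]>0: print(nm,hd,e,round(roll,1),'m%.3f'%best[0],'%.4f'%best[1],best[2],best[3],best[4],flush=True)
E
time timeout 560 python3 scan.py
```

```text
white -90 25 0 m0.060 0.0000 [-0.48  1.14 -0.3   1.46  0.98  1.67  1.88] [-1.01  1.23  0.59  1.47  0.82  1.78 -0.82] 1
white -60 25 0 m0.070 0.0000 [-0.61  1.03 -0.2   1.85  1.33  1.36  1.81] [-0.94  1.03  0.21  1.87  1.31  1.73 -1.27] 1
white -30 25 0 m0.058 0.0000 [-0.98  1.05  0.3   2.22  1.91  0.92  1.36] [-0.87  0.98  0.1   2.24  1.79  1.77 -1.67] 1
yellow -90 25 0 m0.052 0.0000 [-0.79  1.13 -0.16  1.47  0.7   1.65  1.82] [-1.37  1.38  0.9   1.47  0.49  1.78 -0.6 ] 1
yellow -60 25 0 m0.091 0.0000 [-0.81  1.05 -0.32  1.8   1.13  1.52  1.74] [-1.31  1.07  0.36  1.82  1.01  1.73 -1.16] 1
yellow -30 25 0 m0.092 0.0000 [-1.07  0.99 -0.06  2.17  1.52  1.18  1.55] [-1.28  0.99  0.16  2.19  1.42  1.7  -1.58] 1
red -120 25 0 m0.070 0.0000 [-0.5   1.09 -0.01  1.59  0.49  1.54  1.8 ] [-1.07  1.45  1.03  1.59  0.32  1.77 -0.51] 1
red -90 25 0 m0.109 0.0000 [-0.42  1.04 -0.37  1.87  0.99  1.54  1.61] [-1.05  1.11  0.49  1.88  0.79  1.67 -1.11] 1
red -60 25 0 m0.083 0.0000 [-0.6   1.   -0.28  2.2   1.36  1.35  1.48] [-0.98  0.98  0.14  2.22  1.19  1.7  -1.58] 1
real	5m5.056s
user	5m4.858s
sys	0m0.333s
```

```bash
cat > go.py <<'E'
from plan import *
def T_now():
    s=monitor.observe(); M=np.eye(4); M[:3,:3]=R.from_euler('xyz',s['tool_rot']).as_matrix(); M[:3,3]=s['position']; return M,np.array(s['qpos'])
def path(ways,M=None,q=None,maxl=.09,maxr=33,nd=2):
    if M is None: M,q=T_now()
    n=0
    for T in ways:
        # number of calls
        d=np.abs(M[:3,:3].T@(T[:3,3]-M[:3,3])).max(); a=np.degrees(np.linalg.norm((R.from_matrix(M[:3,:3]).inv()*R.from_matrix(T[:3,:3])).as_rotvec()))
        k=max(1,int(np.ceil(max(d/maxl,a/maxr))))
        for S in interp(M.copy(),T,k):
            l=(M[:3,:3].T@(S[:3,3]-M[:3,3])/.1); r=(R.from_matrix(M[:3,:3]).inv()*R.from_matrix(S[:3,:3])).as_rotvec()/np.radians(120)
            l=l.round(nd);r=r.round(3)
            M2=M.copy(); M2[:3,3]=M[:3,3]+M[:3,:3]@l*.1; M2[:3,:3]=M[:3,:3]@R.from_rotvec(r*np.radians(120)).as_matrix(); M=M2
            q,e=solve(q,M,1e-3); n+=1
            print(n,'lin',(l+0).tolist(),'rot',(r+0).tolist(),'| p',M[:3,3].round(3),'q',q.round(2),'m%.2f e%.4f'%(margin(q),e))
    return M,q
rad=np.radians
E
python3 - <<'E'
from go import *
W=(.586,.101)
path([pose((.48,.0,.42),rad(-30),rad(-40)),pose((W[0],W[1]+.15,.35),rad(-90),rad(-25)),pose((W[0],W[1]+.13,.06+.0606),rad(-90),rad(-25)),pose((*W,.06),rad(-90),rad(-25))])
E
```

```text
1 lin [-0.18, -0.85, -0.1] rot [-0.031, 0.012, 0.03] | p [ 0.551 -0.353  0.428] q [ 0.84  0.14 -0.23  1.88 -0.62  0.49 -0.65] m0.11 e0.0000
2 lin [-0.24, -0.83, -0.17] rot [-0.03, 0.011, 0.03] | p [ 0.536 -0.267  0.422] q [ 0.75  0.01 -0.32  2.06 -0.38  0.31 -1.08] m0.08 e0.0000
3 lin [-0.28, -0.8, -0.22] rot [-0.031, 0.012, 0.03] | p [ 0.522 -0.18   0.417] q [ 1.09 -0.11 -0.87  2.17  0.15  0.23 -1.85] m0.04 e0.0000
4 lin [-0.32, -0.76, -0.28] rot [-0.03, 0.011, 0.03] | p [ 0.508 -0.095  0.412] q [ 1.28 -0.29 -1.2   2.22  0.27  0.25 -2.25] m0.00 e0.0000
5 lin [-0.36, -0.73, -0.33] rot [-0.031, 0.012, 0.03] | p [ 0.495 -0.008  0.406] q [ 1.14 -0.29 -1.25  2.16  0.36  0.45 -2.51] m0.00 e0.0228
6 lin [-0.25, -0.84, 0.04] rot [-0.141, 0.038, 0.09] | p [0.526 0.071 0.384] q [ 1.35 -0.29 -1.49  2.01  0.2   0.64 -2.51] m0.00 e0.0918
7 lin [-0.4, -0.75, -0.23] rot [-0.141, 0.037, 0.089] | p [0.556 0.151 0.362] q [ 1.35 -0.29 -1.49  1.97  0.06  0.7  -2.51] m0.00 e0.1776
8 lin [-0.49, -0.56, -0.46] rot [-0.141, 0.038, 0.09] | p [0.586 0.23  0.341] q [ 1.38 -0.29 -1.49  1.98 -0.12  0.68 -2.51] m0.00 e0.2623
9 lin [-0.67, 0.0, 0.38] rot [0.0, 0.0, 0.0] | p [0.586 0.224 0.264] q [ 1.37 -0.29 -1.49  2.15 -0.24  0.48 -2.51] m0.00 e0.2474
10 lin [-0.66, 0.0, 0.38] rot [0.0, 0.0, 0.0] | p [0.586 0.218 0.188] q [ 1.36 -0.29 -1.49  2.28 -0.33  0.34 -2.51] m0.00 e0.2556
11 lin [-0.67, 0.0, 0.38] rot [0.0, 0.0, 0.0] | p [0.586 0.211 0.111] q [ 1.34 -0.29 -1.49  2.38 -0.4   0.26 -2.51] m0.00 e0.2629
12 lin [0.0, 0.0, 0.72] rot [0.0, 0.0, 0.0] | p [0.586 0.146 0.081] q [ 1.41 -0.29 -1.49  2.42 -0.37  0.22 -2.51] m0.00 e0.2503
13 lin [0.0, 0.0, 0.72] rot [0.0, 0.0, 0.0] | p [0.586 0.081 0.051] q [ 1.49 -0.29 -1.49  2.42 -0.3   0.23 -2.51] m0.00 e0.2386
```

```bash
cat >> go.py <<'E'
def jpath(qg,n,via=()):
    M,q=T_now(); P=[np.array(q)]+[np.array(v) for v in via]+[np.array(qg)]
    ts=np.linspace(0,len(P)-1,n+1)[1:]
    return [fk(P[min(int(t),len(P)-2)]+(t-min(int(t),len(P)-2))*(P[min(int(t),len(P)-2)+1]-P[min(int(t),len(P)-2)]),PP,SG) for t in ts]
E
python3 - <<'E'
from go import *
W=(.586,.101)
qa=np.array([-0.48,1.14,-0.3,1.46,.98,1.67,1.88])
qg,e=solve(qa,pose((W[0],W[1]+.13,.20),rad(-90),rad(-25)),1e-3); print(qg.round(2),e)
for w in jpath(qg,10): print(w[:3,3].round(3),w[:3,2].round(2))
print(); path(jpath(qg,9),maxl=.1,maxr=36)
E
```

```text
[-0.69  1.02 -0.19  1.24  0.82  1.88  2.09] 2.459990900427478e-07
[ 0.608 -0.344  0.377] [ 0.55  0.11 -0.83]
[ 0.627 -0.254  0.324] [ 0.36  0.22 -0.91]
[ 0.628 -0.175  0.277] [ 0.14  0.23 -0.96]
[ 0.619 -0.108  0.238] [-0.06  0.16 -0.98]
[ 0.607 -0.054  0.208] [-0.23  0.02 -0.97]
[ 0.597 -0.007  0.187] [-0.33 -0.18 -0.93]
[0.592 0.037 0.176] [-0.36 -0.4  -0.84]
[0.591 0.085 0.174] [-0.3  -0.61 -0.73]
[0.591 0.142 0.18 ] [-0.17 -0.79 -0.59]
[0.586 0.211 0.191] [ 0.   -0.91 -0.42]

1 lin [-0.07, -0.55, 0.36] rot [0.054, -0.034, -0.125] | p [ 0.588 -0.386  0.402] q [ 0.89  0.33 -0.25  1.64 -0.54  0.74 -0.35] m0.13 e0.0000
2 lin [0.09, -0.5, 0.41] rot [0.053, -0.035, -0.124] | p [ 0.611 -0.334  0.371] q [ 0.81  0.38 -0.28  1.61 -0.42  0.81 -0.24] m0.15 e0.0000
3 lin [0.27, -0.87, 0.7] rot [0.113, -0.047, -0.252] | p [ 0.628 -0.236  0.313] q [ 0.68  0.47 -0.36  1.56 -0.21  0.94  0.01] m0.18 e0.0000
4 lin [0.53, -0.51, 0.65] rot [0.114, -0.031, -0.251] | p [ 0.625 -0.152  0.263] q [ 0.54  0.56 -0.43  1.51 -0.01  1.08  0.26] m0.22 e0.0000
5 lin [0.6, -0.11, 0.52] rot [0.117, -0.016, -0.248] | p [ 0.613 -0.082  0.224] q [ 0.39  0.65 -0.49  1.46  0.18  1.24  0.51] m0.25 e0.0000
6 lin [0.47, 0.24, 0.36] rot [0.12, -0.001, -0.24] | p [ 0.601 -0.027  0.195] q [ 0.22  0.74 -0.53  1.41  0.37  1.41  0.78] m0.29 e0.0000
7 lin [0.24, 0.44, 0.13] rot [0.124, 0.016, -0.229] | p [0.593 0.022 0.179] q [ 0.06  0.83 -0.57  1.37  0.54  1.58  1.06] m0.20 e0.0000
8 lin [-0.02, 0.51, -0.12] rot [0.127, 0.037, -0.213] | p [0.591 0.074 0.174] q [-0.12  0.92 -0.59  1.32  0.71  1.76  1.35] m0.10 e0.0000
9 lin [-0.2, 0.43, -0.38] rot [0.123, 0.062, -0.194] | p [0.591 0.135 0.179] q [-0.31  1.   -0.58  1.27  0.87  1.91  1.66] m0.01 e0.0000
10 lin [-0.28, 0.31, -0.65] rot [0.111, 0.088, -0.173] | p [0.586 0.211 0.19 ] q [-0.64  1.03 -0.29  1.24  0.87  1.92  2.06] m0.01 e0.0000
```

```bash
cat > scan2.py <<'E'
from go import *
def scan(P,heads,els,qa,fs=(.8,)):
  for hd in heads:
    for e in els:
        q=np.array(qa); ok=True; r=[]
        T=pose(P,rad(hd),-rad(e)); 
        for _ in range(3): q,er=solve(q,T,.03)
        q,er=solve(q,T,.001); bad=er; r.append(margin(q))
        b=T.copy(); b[:3,3]-=T[:3,2]*.12; b[2,3]+=.05; qp,er=solve(q,b,.001); bad=max(bad,er); r.append(margin(qp))
        qs=q
        for t in (0,.2,.4,.6,.8,1):
            qs,er=solve(qs,pose((P[0],P[1],.27),rad(hd),rad(-e+t*(e+5)),t*np.pi),.001); bad=max(bad,er); r.append(margin(qs))
        print(hd,e,'bad%.3f'%bad,np.round(r,2),q.round(2),qp.round(2),qs.round(2))
if __name__=='__main__':
    scan((.586,.101,.062),(-95,-85,-75,-65),(25,35),[-.6,1.05,-.2,1.8,1.3,1.4,1.8])
    print(); scan((.484,.226,.062),(-40,-30,-20,-10),(25,35),[-1.07,.99,-.06,2.17,1.52,1.18,1.55])
    print(); scan((.464,.027,.062),(-90,-75,-60),(25,35),[-.6,1.,-.28,2.2,1.36,1.35,1.48])
E
python3 scan2.py
```

```text
-95 25 bad0.000 [0.12 0.03 0.05 0.05 0.05 0.05 0.07 0.09] [-0.5   1.15 -0.24  1.4   0.9   1.68  1.9 ] [-0.64  1.09 -0.2   1.2   0.8   1.88  2.05] [-0.97  1.18  0.58  1.4   0.7   1.78 -0.78]
-95 35 bad0.000 [0.12 0.09 0.07 0.1  0.09 0.09 0.09 0.1 ] [-0.43  1.06 -0.3   1.47  0.88  1.55  1.91] [-0.55  0.97 -0.3   1.28  0.78  1.78  2.03] [-1.    1.2   0.63  1.41  0.67  1.75 -0.75]
-85 25 bad0.000 [0.12 0.09 0.07 0.11 0.11 0.11 0.12 0.14] [-0.53  1.11 -0.23  1.53  1.    1.58  1.9 ] [-0.67  1.02 -0.23  1.38  0.88  1.77  2.03] [-1.    1.11  0.49  1.54  0.84  1.68 -0.89]
-85 35 bad0.000 [0.12 0.1  0.06 0.16 0.15 0.14 0.14 0.15] [-0.46  1.03 -0.29  1.59  0.98  1.46  1.92] [-0.57  0.91 -0.33  1.45  0.87  1.68  2.04] [-1.02  1.12  0.52  1.54  0.82  1.66 -0.87]
-75 25 bad0.000 [0.13 0.1  0.07 0.17 0.16 0.16 0.16 0.17] [-0.57  1.07 -0.23  1.66  1.12  1.49  1.88] [-0.69  0.95 -0.27  1.56  0.98  1.67  1.99] [-1.    1.04  0.38  1.68  1.    1.62 -1.02]
-75 35 bad0.000 [0.12 0.09 0.06 0.19 0.19 0.17 0.16 0.16] [-0.49  0.99 -0.29  1.71  1.1   1.37  1.92] [-0.59  0.85 -0.35  1.61  0.95  1.57  2.04] [-0.
[... 2381 characters left out ...]
-0.54  1.   -0.29  2.03  1.14  1.41  1.58] [-0.68  0.83 -0.36  1.94  0.92  1.58  1.73] [-1.03  0.93  0.3   2.06  0.97  1.56 -1.29]
-75 35 bad0.000 [0.15 0.14 0.09 0.16 0.16 0.16 0.16 0.17] [-0.46  0.91 -0.34  2.08  1.16  1.28  1.64] [-0.56  0.71 -0.44  1.99  0.91  1.48  1.81] [-1.    0.92  0.25  2.06  0.98  1.59 -1.31]
-60 25 bad0.000 [0.1  0.12 0.09 0.08 0.08 0.08 0.08 0.09] [-0.6   0.99 -0.28  2.2   1.36  1.35  1.48] [-0.73  0.79 -0.42  2.17  1.07  1.5   1.63] [-0.98  0.88  0.11  2.24  1.19  1.59 -1.51]
-60 35 bad0.000 [0.09 0.1  0.09 0.09 0.08 0.08 0.08 0.09] [-0.51  0.89 -0.33  2.24  1.39  1.21  1.56] [-0.61  0.64 -0.48  2.2   1.06  1.37  1.77] [-0.9   0.87  0.01  2.23  1.21  1.66 -1.53]
```

```bash
python3 - <<'E'
from go import *
W=(.586,.101)
qa=np.array([-.57,.95,-.28,1.42,.88,1.72,2.03])
T=pose((*W,.062),rad(-85),rad(-30)); b=T.copy(); b[:3,3]-=T[:3,2]*.12; b2=b.copy(); b2[2,3]+=.12
qg,e=solve(qa,b2,1e-3); print(qg.round(2),e,b2[:3,3])
J=jpath(qg,7)
for j in J[:-1]: j[2,3]+=.03
path(J+[b],maxl=.1,maxr=36)
E
```

```text
[-0.61  0.87 -0.3   1.4   0.87  1.8   2.1 ] 3.044222978815464e-09 [0.57860305 0.18554753 0.231     ]
1 lin [-0.02, -0.71, 0.28] rot [0.068, -0.042, -0.163] | p [ 0.588 -0.37   0.411] q [ 0.88  0.32 -0.26  1.62 -0.51  0.79 -0.32] m0.13 e0.0000
2 lin [0.23, -0.63, 0.38] rot [0.068, -0.042, -0.163] | p [ 0.611 -0.301  0.387] q [ 0.78  0.36 -0.3   1.57 -0.35  0.9  -0.19] m0.16 e0.0000
3 lin [0.22, -0.52, 0.38] rot [0.071, -0.024, -0.165] | p [ 0.612 -0.241  0.355] q [ 0.72  0.4  -0.37  1.56 -0.24  0.98  0.  ] m0.18 e0.0000
4 lin [0.39, -0.35, 0.43] rot [0.071, -0.025, -0.164] | p [ 0.614 -0.181  0.323] q [ 0.62  0.45 -0.42  1.53 -0.1   1.06  0.15] m0.20 e0.0000
5 lin [0.36, -0.2, 0.31] rot [0.071, -0.012, -0.164] | p [ 0.604 -0.136  0.299] q [ 0.54  0.5  -0.47  1.51  0.02  1.16  0.33] m0.23 e0.0000
6 lin [0.41, -0.01, 0.32] rot [0.072, -0.011, -0.164] | p [ 0.596 -0.091  0.275] q [ 0.44  0.55 -0.51  1.5   0.15  1.25  0.5 ] m0.25 e0.0000
7 lin [0.3, 0.1, 0.19] rot [0.073, -0.001, -0.158] | p [ 0.586 -0.058  0.26 ] q [ 0.35  0.6  -0.56  1.47  0.27  1.36  0.68] m0.27 e0.0000
8 lin [0.26, 0.
[... 366 characters left out ...]
.62  1.65  1.22] m0.16 e0.0000
11 lin [-0.09, 0.27, -0.18] rot [0.077, 0.029, -0.137] | p [0.572 0.065 0.239] q [-0.06  0.79 -0.68  1.41  0.73  1.77  1.41] m0.09 e0.0000
12 lin [-0.15, 0.2, -0.22] rot [0.076, 0.03, -0.137] | p [0.574 0.098 0.242] q [-0.17  0.83 -0.7   1.4   0.84  1.85  1.61] m0.04 e0.0000
13 lin [-0.6, 0.37, -0.54] rot [0.142, 0.1, -0.243] | p [0.578 0.186 0.231] q [-0.48  0.91 -0.54  1.39  0.99  1.92  2.03] m0.01 e0.0000
14 lin [-0.52, 0.0, 0.3] rot [0.0, 0.0, 0.0] | p [0.578 0.186 0.171] q [-0.49  0.99 -0.53  1.4   1.    1.86  1.96] m0.04 e0.0000
15 lin [-0.52, 0.0, 0.3] rot [0.0, 0.0, 0.0] | p [0.578 0.186 0.111] q [-0.49  1.07 -0.52  1.4   1.02  1.81  1.91] m0.07 e0.0000
```

>>> apply_moves(linear=[[0,-0.35,0.14],[0,-0.71,0.28],[0,-0.71,0.28],[-0.02,-0.71,0.28],[-0.02,-0.71,0.28]], delta_rot=[[0.034,-0.021,-0.08],[0.068,-0.042,-0.163],[0.068,-0.042,-0.163],[0.068,-0.042,-0.163],[0.068,-0.042,-0.163]])

```text
clock: 2.18
position: [0.5891, -0.3703, 0.4113]
tool_rot: [3.005, -0.633, 0.361]
force: [-0.7, -0.5, -0.6]
grip_width: 0.0858
finger_force: 0.0
```

>>> apply_moves(linear=[[0.1,-0.3,0.19],[0.23,-0.63,0.38],[0.23,-0.63,0.38],[0.23,-0.63,0.38],[0.23,-0.63,0.38]], delta_rot=[[0.034,-0.021,-0.08],[0.068,-0.042,-0.163],[0.068,-0.042,-0.163],[0.068,-0.042,-0.163],[0.068,-0.042,-0.163]])

```text
clock: 2.6
position: [0.6123, -0.3007, 0.3884]
tool_rot: [2.945, -0.49, 0.738]
force: [-0.7, -1.4, -0.4]
grip_width: 0.0856
finger_force: 0.0
```

>>> apply_moves(linear=[[0.1,-0.26,0.19],[0.22,-0.52,0.38],[0.22,-0.52,0.38],[0.22,-0.52,0.38],[0.22,-0.52,0.38]], delta_rot=[[0.035,-0.012,-0.08],[0.071,-0.024,-0.165],[0.071,-0.024,-0.165],[0.071,-0.024,-0.165],[0.071,-0.024,-0.165]])

```text
clock: 3.02
position: [0.6137, -0.2408, 0.3572]
tool_rot: [2.942, -0.373, 1.097]
force: [0.1, -1.7, -0.2]
grip_width: 0.0853
finger_force: 0.0
```

>>> apply_moves(linear=[[0.2,-0.17,0.2],[0.39,-0.35,0.43],[0.39,-0.35,0.43],[0.39,-0.35,0.43],[0.39,-0.35,0.43]], delta_rot=[[0.035,-0.012,-0.08],[0.071,-0.025,-0.164],[0.071,-0.025,-0.164],[0.071,-0.025,-0.164],[0.071,-0.025,-0.164]])

```text
clock: 3.43
position: [0.6153, -0.1806, 0.3259]
tool_rot: [2.984, -0.259, 1.442]
force: [0.1, -0.4, -0.6]
grip_width: 0.0856
finger_force: 0.0
```

>>> apply_moves(linear=[[0.18,-0.1,0.15],[0.36,-0.2,0.31],[0.36,-0.2,0.31],[0.36,-0.2,0.31],[0.36,-0.2,0.31]], delta_rot=[[0.035,-0.006,-0.08],[0.071,-0.012,-0.164],[0.071,-0.012,-0.164],[0.071,-0.012,-0.164],[0.071,-0.012,-0.164]])

```text
clock: 3.85
position: [0.6058, -0.1359, 0.3026]
tool_rot: [3.055, -0.192, 1.787]
force: [0.1, -0.6, -0.7]
grip_width: 0.0857
finger_force: 0.0
```

>>> apply_moves(linear=[[0.2,0,0.16],[0.41,-0.01,0.32],[0.41,-0.01,0.32],[0.41,-0.01,0.32],[0.41,-0.01,0.32]], delta_rot=[[0.035,-0.006,-0.08],[0.072,-0.011,-0.164],[0.072,-0.011,-0.164],[0.072,-0.011,-0.164],[0.072,-0.011,-0.164]])

```text
clock: 4.27
position: [0.5972, -0.0901, 0.279]
tool_rot: [-3.136, -0.154, 2.135]
force: [-0.0, 0.3, -0.0]
grip_width: 0.0849
finger_force: 0.0
```

```bash
python3 log.py
```

```text
t 4.2667 q [ 0.457  0.549 -0.529  1.488  0.145  1.258  0.496] p [ 0.5972 -0.0901  0.279 ] rpy [-3.136 -0.154  2.135] F [-0.   0.3 -0. ] w 0.0849 0.0
tool axes x [-0.528  0.835  0.153] y [ 0.845  0.535 -0.006] z [-0.087  0.127 -0.988]
```

```bash
python3 - <<'E'
from go import *
W=(.586,.101)
T=pose((*W,.062),rad(-85),rad(-30)); b=T.copy(); b[:3,3]-=T[:3,2]*.12; b2=b.copy(); b2[2,3]+=.10
qg,e=solve(np.array([-.57,.95,-.28,1.42,.88,1.72,2.03]),b2,1e-3)
J=jpath(qg,4)
for j in J[:-1]: j[2,3]+=.02
path(J+[b],maxl=.1,maxr=36)
E
```

```text
1 lin [0.28, 0.12, 0.17] rot [0.071, -0.004, -0.154] | p [ 0.591 -0.058  0.266] q [ 0.36  0.6  -0.57  1.45  0.26  1.37  0.67] m0.27 e0.0000
2 lin [0.22, 0.22, 0.14] rot [0.071, -0.005, -0.155] | p [ 0.585 -0.027  0.254] q [ 0.27  0.64 -0.61  1.44  0.39  1.45  0.84] m0.27 e0.0000
3 lin [0.1, 0.29, 0.1] rot [0.075, 0.011, -0.149] | p [0.582 0.002 0.241] q [ 0.16  0.7  -0.63  1.42  0.5   1.56  1.02] m0.21 e0.0000
4 lin [0.0, 0.31, 0.05] rot [0.075, 0.01, -0.149] | p [0.579 0.031 0.228] q [ 0.06  0.75 -0.66  1.42  0.62  1.63  1.2 ] m0.17 e0.0000
5 lin [-0.1, 0.3, -0.11] rot [0.077, 0.03, -0.14] | p [0.58  0.064 0.225] q [-0.06  0.81 -0.68  1.4   0.73  1.74  1.38] m0.11 e0.0000
6 lin [-0.17, 0.25, -0.16] rot [0.076, 0.03, -0.14] | p [0.58  0.098 0.221] q [-0.16  0.86 -0.69  1.4   0.85  1.82  1.58] m0.06 e0.0000
7 lin [-0.28, 0.22, -0.26] rot [0.072, 0.053, -0.127] | p [0.579 0.142 0.216] q [-0.29  0.92 -0.69  1.39  0.95  1.92  1.76] m0.01 e0.0000
8 lin [-0.29, 0.09, -0.31] rot [0.072, 0.053, -0.127] | p [0.579 0.185 0.211] q [-0.47  0.94 -0.57  1.4   1.01  1.92  2.  ] m0.01 e0.0000
9 lin [-0.87, 0.0, 0.49] rot [0.0, 0.0, 0.0] | p [0.578 0.186 0.111] q [-0.48  1.08 -0.54  1.4   1.04  1.83  1.9 ] m0.06 e0.0000
```

```bash
python3 - <<'E'
from go import *
W=(.586,.101)
for hd,e in ((-80,35),(-78,38)):
    T=pose((*W,.064),rad(hd),rad(-e)); b=T.copy(); b[:3,3]-=T[:3,2]*.085; b2=b.copy(); b2[2,3]+=.09
    qg,er=solve(np.array([-.57,.85,-.3,1.5,.88,1.65,2.03]),b2,1e-3); print(hd,e,qg.round(2))
    J=jpath(qg,4)
    for j in J[:-1]: j[2,3]+=.02
    path(J+[b,T],maxl=.1,maxr=36)
E
```

```text
-80 35 [-0.55  0.83 -0.32  1.57  0.91  1.61  2.08]
1 lin [0.26, 0.09, 0.19] rot [0.067, -0.009, -0.156] | p [ 0.589 -0.061  0.264] q [ 0.37  0.59 -0.57  1.47  0.27  1.34  0.67] m0.27 e0.0000
2 lin [0.23, 0.19, 0.16] rot [0.068, -0.009, -0.156] | p [ 0.58  -0.032  0.25 ] q [ 0.28  0.62 -0.61  1.48  0.39  1.41  0.84] m0.29 e0.0000
3 lin [0.1, 0.25, 0.13] rot [0.071, 0.006, -0.154] | p [ 0.576 -0.006  0.235] q [ 0.19  0.67 -0.64  1.48  0.51  1.49  1.02] m0.25 e0.0000
4 lin [0.01, 0.29, 0.08] rot [0.071, 0.005, -0.153] | p [0.572 0.02  0.22 ] q [ 0.1   0.72 -0.67  1.5   0.64  1.55  1.2 ] m0.22 e0.0000
5 lin [-0.11, 0.27, -0.06] rot [0.073, 0.024, -0.149] | p [0.572 0.049 0.214] q [-0.01  0.77 -0.69  1.5   0.75  1.64  1.39] m0.16 e0.0000
6 lin [-0.17, 0.21, -0.1] rot [0.074, 0.024, -0.149] | p [0.573 0.077 0.208] q [-0.1   0.81 -0.72  1.52  0.87  1.7   1.58] m0.13 e0.0000
7 lin [-0.3, 0.16, -0.18] rot [0.07, 0.046, -0.14] | p [0.574 0.114 0.199] q [-0.22  0.87 -0.72  1.53  0.98  1.78  1.77] m0.08 e0.0000
8 lin [-0.31, 0.03, -0.22] rot [0.07, 0.046, -0.14] | p [0.577 0.151 0.19 ] q [-0.31 
[... 1020 characters left out ...]
5  1.6   1.41] m0.18 e0.0000
6 lin [-0.18, 0.21, -0.1] rot [0.071, 0.021, -0.152] | p [0.571 0.076 0.212] q [-0.08  0.78 -0.73  1.55  0.87  1.66  1.6 ] m0.15 e0.0000
7 lin [-0.31, 0.15, -0.16] rot [0.067, 0.043, -0.146] | p [0.574 0.113 0.202] q [-0.19  0.84 -0.74  1.56  0.98  1.73  1.79] m0.11 e0.0000
8 lin [-0.32, 0.03, -0.2] rot [0.068, 0.042, -0.145] | p [0.575 0.15  0.193] q [-0.28  0.89 -0.76  1.59  1.11  1.79  1.98] m0.08 e0.0000
9 lin [-0.71, 0.0, 0.56] rot [-0.001, 0.0, 0.0] | p [0.576 0.149 0.103] q [-0.31  1.01 -0.7   1.6   1.15  1.7   1.89] m0.12 e0.0000
10 lin [0.0, 0.0, 0.85] rot [0.0, 0.0, 0.0] | p [0.589 0.084 0.05 ] q [-0.23  1.06 -0.66  1.67  1.24  1.6   1.86] m0.13 e0.0000
```

>>> apply_moves(linear=[[0.13,0.05,0.1],[0.26,0.09,0.19],[0.26,0.09,0.19],[0.26,0.09,0.19],[0.26,0.09,0.19]], delta_rot=[[0.034,-0.005,-0.08],[0.067,-0.009,-0.156],[0.067,-0.009,-0.156],[0.067,-0.009,-0.156],[0.067,-0.009,-0.156]])

```text
clock: 4.68
position: [0.5891, -0.0614, 0.2642]
tool_rot: [-3.045, -0.152, 2.465]
force: [-0.7, -0.2, 1.3]
grip_width: 0.0855
finger_force: 0.0
```

>>> apply_moves(linear=[[0.11,0.1,0.08],[0.23,0.19,0.16],[0.23,0.19,0.16],[0.23,0.19,0.16],[0.23,0.19,0.16]], delta_rot=[[0.034,-0.005,-0.08],[0.068,-0.009,-0.156],[0.068,-0.009,-0.156],[0.068,-0.009,-0.156],[0.068,-0.009,-0.156]])

```text
clock: 5.1
position: [0.5798, -0.0319, 0.2501]
tool_rot: [-2.956, -0.179, 2.796]
force: [-0.4, -0.7, -0.7]
grip_width: 0.0855
finger_force: 0.0
```

>>> apply_moves(linear=[[0.05,0.12,0.06],[0.1,0.25,0.13],[0.1,0.25,0.13],[0.1,0.25,0.13],[0.1,0.25,0.13]], delta_rot=[[0.035,0.003,-0.08],[0.071,0.006,-0.154],[0.071,0.006,-0.154],[0.071,0.006,-0.154],[0.071,0.006,-0.154]])

```text
clock: 5.52
position: [0.575, -0.0067, 0.2348]
tool_rot: [-2.877, -0.263, 3.115]
force: [-0.0, 0.4, 0.0]
grip_width: 0.0857
finger_force: 0.0
```

>>> apply_moves(linear=[[0,0.15,0.04],[0.01,0.29,0.08],[0.01,0.29,0.08],[0.01,0.29,0.08],[0.01,0.29,0.08]], delta_rot=[[0.035,0.003,-0.08],[0.071,0.005,-0.153],[0.071,0.005,-0.153],[0.071,0.005,-0.153],[0.071,0.005,-0.153]])

```text
clock: 5.93
position: [0.5705, 0.0192, 0.2205]
tool_rot: [-2.827, -0.365, -2.849]
force: [0.2, -0.9, -0.4]
grip_width: 0.0851
finger_force: 0.0
```

>>> apply_moves(linear=[[-0.05,0.13,-0.03],[-0.11,0.27,-0.06],[-0.11,0.27,-0.06],[-0.11,0.27,-0.06],[-0.11,0.27,-0.06]], delta_rot=[[0.036,0.012,-0.075],[0.073,0.024,-0.149],[0.073,0.024,-0.149],[0.073,0.024,-0.149],[0.073,0.024,-0.149]])

```text
clock: 6.35
position: [0.5712, 0.0483, 0.2139]
tool_rot: [-2.805, -0.513, -2.54]
force: [0.3, -0.1, 0.0]
grip_width: 0.0855
finger_force: 0.0
```

>>> apply_moves(linear=[[-0.08,0.1,-0.05],[-0.17,0.21,-0.1],[-0.17,0.21,-0.1],[-0.17,0.21,-0.1],[-0.17,0.21,-0.1]], delta_rot=[[0.037,0.012,-0.075],[0.074,0.024,-0.149],[0.074,0.024,-0.149],[0.074,0.024,-0.149],[0.074,0.024,-0.149]])

```text
clock: 6.77
position: [0.5711, 0.0762, 0.2079]
tool_rot: [-2.837, -0.66, -2.203]
force: [-0.5, -0.9, -0.1]
grip_width: 0.0853
finger_force: 0.0
```

>>> apply_moves(linear=[[-0.15,0.08,-0.09],[-0.3,0.16,-0.18],[-0.3,0.16,-0.18],[-0.3,0.16,-0.18],[-0.3,0.16,-0.18]], delta_rot=[[0.035,0.023,-0.07],[0.07,0.046,-0.14],[0.07,0.046,-0.14],[0.07,0.046,-0.14],[0.07,0.046,-0.14]])

```text
clock: 7.18
position: [0.5727, 0.1137, 0.1992]
tool_rot: [-2.93, -0.83, -1.85]
force: [0.4, -0.6, -0.0]
grip_width: 0.0852
finger_force: 0.0
```

>>> apply_moves(linear=[[-0.15,0.01,-0.11],[-0.31,0.03,-0.22],[-0.31,0.03,-0.22],[-0.31,0.03,-0.22],[-0.31,0.03,-0.22]], delta_rot=[[0.035,0.023,-0.07],[0.07,0.046,-0.14],[0.07,0.046,-0.14],[0.07,0.046,-0.14],[0.07,0.046,-0.14]])

```text
clock: 7.6
position: [0.5753, 0.1505, 0.1906]
tool_rot: [-3.137, -0.959, -1.4]
force: [1.1, -1.6, 0.5]
grip_width: 0.0853
finger_force: 0.0
```

```bash
python3 log.py; python3 - <<'E'
from go import *
import meas
im,d=save('top','top1'); o,_,_=meas.measure(im,d)
for k in o: print(k,[(a[0].tolist(),a[2]) for a in o[k]])
T=pose((.586,.101,.064),rad(-80),rad(-35)); b=T.copy(); b[:3,3]-=T[:3,2]*.085
path([b,T])
E
```

```text
t 7.6 q [-0.311  0.916 -0.737  1.559  1.106  1.837  1.957] p [0.5753 0.1505 0.1906] rpy [-3.137 -0.959 -1.4  ] F [ 1.1 -1.6  0.5] w 0.0853 0.0
tool axes x [ 0.098 -0.566  0.819] y [-0.985 -0.174 -0.003] z [ 0.144 -0.806 -0.574]
white [([335.0, 131.0], array([ 0.7403, -0.0949])), ([255.0, 195.0], array([0.586 , 0.1011]))]
yellow [([209.0, 240.0], array([0.482 , 0.2128]))]
red [([287.0, 246.0], array([0.4636, 0.0269]))]
1 lin [-0.75, -0.01, 0.51] rot [-0.001, 0.0, -0.001] | p [0.577 0.152 0.1  ] q [-0.35  1.04 -0.68  1.56  1.14  1.75  1.87] m0.10 e0.0000
2 lin [0.0, 0.0, 0.85] rot [0.0, 0.0, 0.0] | p [0.589 0.083 0.051] q [-0.26  1.08 -0.64  1.64  1.23  1.65  1.84] m0.13 e0.0000
```

>>> apply_moves(linear=[[-0.2,0,0.12],[-0.4,0,0.26],[-0.6,0,0.4],[-0.75,-0.01,0.51],[-0.75,-0.01,0.51]], delta_rot=[[0,0,0],[0,0,0],[0,0,0],[0,0,0],[0,0,0]])

```text
clock: 8.07
position: [0.5755, 0.151, 0.0969]
tool_rot: [3.139, -0.961, -1.392]
force: [0.3, 0.7, -1.5]
grip_width: 0.0853
finger_force: 0.0
```

>>> apply_moves(linear=[[0,0,0.18],[0,0,0.36],[0,0,0.54],[0,0,0.72],[0,0,0.85]], delta_rot=[[0,0,0],[0,0,0],[0,0,0],[0,0,0],[0,0,0]])

```text
clock: 8.48
position: [0.5884, 0.0819, 0.05]
tool_rot: [3.139, -0.962, -1.388]
force: [1.1, -0.1, -0.3]
grip_width: 0.0853
finger_force: 0.0
```

>>> apply_moves(linear=[[0,0,0],[0,0,0],[0,0,0],[0,0,0],[0,0,0]], delta_rot=[[0,0,0],[0,0,0],[0,0,0],[0,0,0],[0,0,0]])

```text
clock: 8.9
position: [0.588, 0.0859, 0.0509]
tool_rot: [3.14, -0.96, -1.385]
force: [0.1, 0.2, -0.3]
grip_width: 0.0857
finger_force: 0.0
```

```bash
python3 log.py; python3 -c "
from h import *
im,d=save('scene','sc1'); cv2.imwrite('pics/sc1c.png',cv2.resize(im[110:290,200:440][...,::-1],(720,540)))"
```

```text
t 8.9 q [-0.248  1.089 -0.662  1.639  1.243  1.67   1.841] p [0.588  0.0859 0.0509] rpy [ 3.14  -0.96  -1.385] F [ 0.1  0.2 -0.3] w 0.0857 0.0
tool axes x [ 0.106 -0.564  0.819] y [-0.983 -0.183  0.001] z [ 0.149 -0.806 -0.573]
```

View pics/sc1c.png

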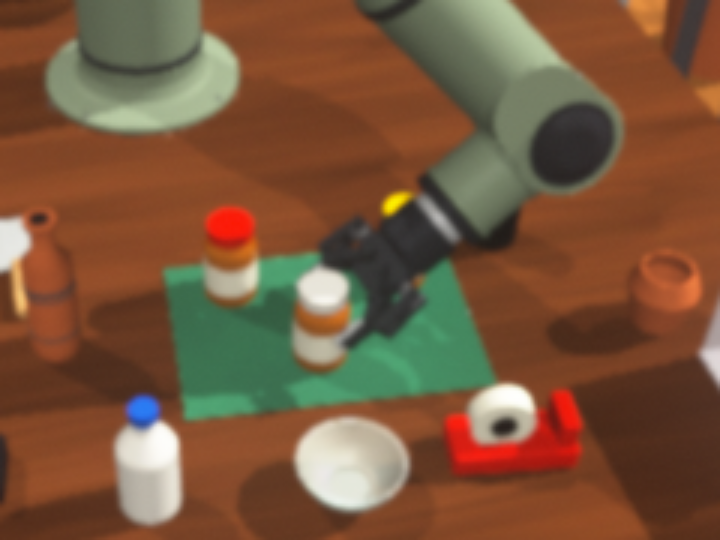

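The white jar sits between the open fingers, at crop position (322,320). I'll close on it.

>>> apply_moves(linear=[[0,0,0.0],[0,0,0],[0,0,0],[0,0,0],[0,0,0]], delta_rot=[[0,0,0],[0,0,0],[0,0,0],[0,0,0],[0,0,0]], gripper=-1, force=50)

```text
clock: 9.37
position: [0.588, 0.0854, 0.0511]
tool_rot: [3.14, -0.961, -1.386]
force: [-0.5, 3.3, 5.3]
grip_width: 0.0583
finger_force: 52.3
```

>>> apply_moves(linear=[[0,0,0],[0,0,0],[0,0,0],[0,0,0],[0,0,0]], delta_rot=[[0,0,0],[0,0,0],[0,0,0],[0,0,0],[0,0,0]])

```text
clock: 9.78
position: [0.588, 0.0854, 0.0511]
tool_rot: [3.139, -0.961, -1.386]
force: [-1.0, 3.2, 4.9]
grip_width: 0.0588
finger_force: 52.3
```

```bash
python3 log.py; python3 - <<'E'
from go import *
M,q=T_now()
U=M.copy(); U[2,3]+=.22
w=[U]
P=U[:3,3]-.022*U[:3,2]; hd=np.arctan2(U[1,2],U[0,2]); el=np.arcsin(U[2,2]); 
for t in np.linspace(0,1,7)[1:]: w.append(pose(P,hd,el+t*rad(42),t*np.pi))
Me,qe=path(w,maxr=36); print('jar z', (Me[:3,:3]@M[:3,:3].T)[:,2].round(3))
E
```

```text
t 9.7833 q [-0.247  1.089 -0.662  1.639  1.243  1.671  1.841] p [0.588  0.0854 0.0511] rpy [ 3.139 -0.961 -1.386] F [-1.   3.2  4.9] w 0.0588 52.3
tool axes x [ 0.105 -0.563  0.82 ] y [-0.983 -0.182  0.001] z [ 0.149 -0.806 -0.573]
1 lin [0.6, 0.0, -0.42] rot [0.0, 0.0, 0.0] | p [0.588 0.086 0.124] q [-0.23  0.97 -0.7   1.65  1.19  1.72  1.91] m0.12 e0.0000
2 lin [0.6, 0.0, -0.42] rot [0.0, 0.0, 0.0] | p [0.588 0.086 0.198] q [-0.21  0.87 -0.73  1.64  1.15  1.77  2.  ] m0.09 e0.0000
3 lin [0.6, 0.0, -0.42] rot [0.0, 0.0, 0.0] | p [0.588 0.086 0.271] q [-0.2   0.77 -0.75  1.61  1.11  1.83  2.1 ] m0.06 e0.0000
4 lin [0.03, 0.0, 0.0] rot [0.015, 0.057, 0.25] | p [0.589 0.084 0.273] q [-0.29  0.79 -0.65  1.61  1.13  1.88  1.56] m0.03 e0.0000
5 lin [0.02, -0.01, 0.0] rot [0.042, 0.042, 0.25] | p [0.589 0.083 0.275] q [-0.37  0.83 -0.55  1.6   1.15  1.92  1.02] m0.01 e0.0000
6 lin [0.02, -0.03, 0.0] rot [0.057, 0.015, 0.25] | p [0.589 0.082 0.279] q [-0.49  0.85 -0.38  1.61  1.14  1.92  0.5 ] m0.01 e0.0000
7 lin [0.0, -0.02, -0.01] rot [0.057, -0.015, 0.249] | p [0.589 0.082 0.281] q [-0.6   0.89 -0.22  1.6   1.13  1.92 -0.02] m0.01 e0.0000
8 lin [-0.02, -0.03, 0.0] rot [0.042, -0.042, 0.25] | p [0.589 0.082 0.284] q [-0.69  0.94 -0.08  1.6   1.13  1.92 -0.55] m0.01 e0.0000
9 lin [-0.02, -0.01, 0.0] rot [0.015, -0.056, 0.25] | p [0.589 0.082 0.287] q [-0.77  1.    0.05  1.6   1.12  1.92 -1.07] m0.01 e0.0000
jar z [-0.084  0.462 -0.883]
```

```bash
python3 - <<'E'
from go import *
M,q=T_now()
U=M.copy(); U[2,3]+=.07
P=U[:3,3]-.022*U[:3,2]; hd=np.arctan2(U[1,2],U[0,2]); el=np.arcsin(U[2,2])
P2=np.array([.52,.10,.30]); hd2=rad(-62)
w=[U,pose(P2,hd2,el)]
for t in np.linspace(0,1,7)[1:]: w.append(pose(P2,hd2,el+t*rad(48),t*np.pi))
Me,qe=path(w,maxr=36); print('jar z', (Me[:3,:3]@M[:3,:3].T)[:,2].round(3))
E
```

```text
1 lin [0.57, 0.0, -0.4] rot [0.0, 0.0, 0.0] | p [0.588 0.086 0.121] q [-0.23  0.98 -0.69  1.65  1.19  1.72  1.91] m0.12 e0.0000
2 lin [0.66, 0.3, -0.52] rot [0.06, 0.0, -0.042] | p [0.558 0.085 0.205] q [-0.2   0.79 -0.77  1.82  1.19  1.71  1.99] m0.11 e0.0000
3 lin [0.63, 0.28, -0.55] rot [0.06, 0.0, -0.041] | p [0.529 0.084 0.288] q [-0.16  0.6  -0.87  1.94  1.17  1.68  2.12] m0.08 e0.0000
4 lin [0.03, 0.0, 0.0] rot [0.017, 0.065, 0.249] | p [0.529 0.083 0.29 ] q [-0.27  0.64 -0.77  1.95  1.21  1.76  1.52] m0.10 e0.0000
5 lin [0.02, -0.01, 0.0] rot [0.048, 0.048, 0.25] | p [0.53  0.082 0.292] q [-0.37  0.69 -0.68  1.96  1.25  1.84  0.93] m0.05 e0.0000
6 lin [0.02, -0.03, 0.0] rot [0.065, 0.017, 0.25] | p [0.53  0.08  0.296] q [-0.46  0.74 -0.58  1.97  1.28  1.91  0.35] m0.01 e0.0000
7 lin [0.0, -0.03, -0.01] rot [0.065, -0.017, 0.249] | p [0.53  0.081 0.299] q [-0.6   0.78 -0.4   1.98  1.28  1.92 -0.22] m0.01 e0.0000
8 lin [-0.02, -0.03, 0.0] rot [0.048, -0.048, 0.25] | p [0.53  0.081 0.302] q [-0.73  0.84 -0.21  1.98  1.27  1.92 -0.79] m0.01 e0.0000
9 lin [-0.02, -0.01, 0.0] rot [0.017, -0.065, 0.249] | p [0.53  0.081 0.305] q [-0.84  0.92 -0.05  1.98  1.26  1.92 -1.35] m0.01 e0.0000
jar z [-0.175  0.33  -0.928]
```

```bash
python3 - <<'E'
from go import *
import io,contextlib
M,q=T_now()
U=M.copy(); U[2,3]+=.07
el=np.arcsin(U[2,2])
for P2,h in [((.52,.10,.25),-50),((.5,.12,.25),-45),((.5,.05,.25),-45),((.55,.08,.22),-60),((.55,.08,.25),-45),((.58,.08,.25),-45),((.6,.0,.3),-55)]:
    w=[U,pose(np.array(P2),rad(h),el)]
    for t in np.linspace(0,1,7)[1:]: w.append(pose(np.array(P2),rad(h),el+t*rad(44),t*np.pi))
    f=io.StringIO()
    with contextlib.redirect_stdout(f): Me,qe=path(w,maxr=36)
    L=f.getvalue().splitlines(); print(P2,h,[l.split(' m')[-1][:4] for l in L],qe.round(2),(Me[:3,:3]@M[:3,:3].T)[2,2].round(3))
E
```

```text
(0.52, 0.1, 0.25) -50 ['0.12', '0.09', '0.14', '0.10', '0.04', '0.01', '0.01', '0.01'] [-0.75  0.97 -0.22  2.11  1.41  1.92 -1.52] -0.9
(0.5, 0.12, 0.25) -45 ['0.12', '0.11', '0.09', '0.11', '0.10', '0.04', '0.01', '0.01', '0.01'] [-0.81  0.97 -0.23  2.17  1.41  1.92 -1.58] -0.9
(0.5, 0.05, 0.25) -45 ['0.12', '0.11', '0.08', '0.06', '0.06', '0.04', '0.01', '0.01', '0.01'] [-0.7   0.97 -0.24  2.29  1.48  1.92 -1.69] -0.9
(0.55, 0.08, 0.22) -60 ['0.12', '0.10', '0.14', '0.10', '0.06', '0.02', '0.01', '0.01'] [-0.68  1.04 -0.18  1.94  1.36  1.92 -1.44] -0.899
(0.55, 0.08, 0.25) -45 ['0.12', '0.10', '0.07', '0.13', '0.12', '0.05', '0.01', '0.01', '0.01'] [-0.67  0.96 -0.23  2.15  1.57  1.92 -1.53] -0.9
(0.58, 0.08, 0.25) -45 ['0.12', '0.10', '0.06', '0.15', '0.12', '0.05', '0.01', '0.01', '0.01'] [-0.62  0.97 -0.24  2.09  1.64  1.92 -1.47] -0.9
(0.6, 0.0, 0.3) -55 ['0.12', '0.10', '0.07', '0.04', '0.16', '0.12', '0.05', '0.01', '0.01', '0.01'] [-0.45  0.87 -0.26  2.06  1.65  1.92 -1.33] -0.9
```

```bash
python3 - <<'E'
from go import *
M,q=T_now()
U=M.copy(); U[2,3]+=.07
el=np.arcsin(U[2,2]); P2=np.array((.55,.08,.22)); h=rad(-60)
w=[U,pose(P2,h,el)]
for t in np.linspace(0,1,7)[1:]: w.append(pose(P2,h,el+t*rad(46),t*np.pi))
path(w,maxr=36)
E
```

```text
1 lin [0.57, 0.0, -0.4] rot [0.0, 0.0, 0.0] | p [0.588 0.086 0.121] q [-0.23  0.98 -0.69  1.65  1.19  1.72  1.91] m0.12 e0.0000
2 lin [0.8, 0.33, -0.37] rot [0.133, 0.0, -0.093] | p [0.559 0.064 0.208] q [-0.14  0.73 -0.82  1.97  1.31  1.61  2.03] m0.10 e0.0000
3 lin [0.03, 0.0, 0.0] rot [0.017, 0.063, 0.25] | p [0.559 0.063 0.21 ] q [-0.24  0.78 -0.73  1.98  1.35  1.69  1.43] m0.13 e0.0000
4 lin [0.02, -0.02, 0.0] rot [0.046, 0.045, 0.25] | p [0.561 0.062 0.212] q [-0.33  0.82 -0.64  1.98  1.37  1.77  0.84] m0.09 e0.0000
5 lin [0.02, -0.03, 0.0] rot [0.062, 0.017, 0.249] | p [0.561 0.061 0.216] q [-0.42  0.88 -0.54  1.98  1.39  1.83  0.26] m0.05 e0.0000
6 lin [0.0, -0.02, -0.01] rot [0.063, -0.017, 0.25] | p [0.561 0.061 0.218] q [-0.5   0.94 -0.44  1.97  1.4   1.9  -0.32] m0.02 e0.0000
7 lin [-0.02, -0.03, 0.0] rot [0.045, -0.045, 0.249] | p [0.561 0.061 0.222] q [-0.6   0.99 -0.3   1.95  1.38  1.92 -0.89] m0.01 e0.0000
8 lin [-0.02, -0.02, 0.0] rot [0.017, -0.063, 0.25] | p [0.56  0.061 0.224] q [-0.71  1.06 -0.14  1.93  1.36  1.92 -1.45] m0.01 e0.0000
```

>>> apply_moves(linear=[[0.1,0,-0.07],[0.23,0,-0.16],[0.35,0,-0.25],[0.46,0,-0.33],[0.57,0,-0.4]], delta_rot=[[0,0,0],[0,0,0],[0,0,0],[0,0,0],[0,0,0]])

```text
clock: 10.2
position: [0.5882, 0.0854, 0.1224]
tool_rot: [3.14, -0.96, -1.387]
force: [0.9, 1.2, -3.4]
grip_width: 0.0588
finger_force: 54.7
```

>>> apply_moves(linear=[[0.16,0.07,-0.07],[0.32,0.14,-0.15],[0.5,0.2,-0.22],[0.65,0.27,-0.3],[0.8,0.33,-0.37]], delta_rot=[[0.027,0,-0.019],[0.054,0,-0.038],[0.08,0,-0.056],[0.107,0,-0.075],[0.133,0,-0.093]])

```text
clock: 10.62
position: [0.558, 0.0638, 0.209]
tool_rot: [3.14, -0.961, -1.043]
force: [0.1, -0.9, -3.9]
grip_width: 0.0587
finger_force: 54.9
```

>>> apply_moves(linear=[[0,0,0],[0.01,0,0],[0.02,0,0],[0.03,0,0],[0.03,0,0]], delta_rot=[[0.003,0.013,0.05],[0.007,0.025,0.1],[0.01,0.038,0.15],[0.014,0.05,0.2],[0.017,0.063,0.25]])

```text
clock: 11.03
position: [0.5594, 0.0622, 0.211]
tool_rot: [-2.364, -0.876, -1.956]
force: [0.1, -0.3, -3.1]
grip_width: 0.0584
finger_force: 54.9
```

>>> apply_moves(linear=[[0,0,0],[0.01,-0.01,0],[0.02,-0.01,0],[0.02,-0.02,0],[0.02,-0.02,0]], delta_rot=[[0.009,0.009,0.05],[0.018,0.018,0.1],[0.028,0.027,0.15],[0.037,0.036,0.2],[0.046,0.045,0.25]])

```text
clock: 11.45
position: [0.5607, 0.0617, 0.2132]
tool_rot: [-1.958, -0.485, -2.43]
force: [-0.1, -0.5, -4.1]
grip_width: 0.0589
finger_force: 54.9
```

>>> apply_moves(linear=[[0,-0.01,0],[0.01,-0.01,0],[0.01,-0.02,0],[0.02,-0.03,0],[0.02,-0.03,0]], delta_rot=[[0.012,0.003,0.05],[0.025,0.007,0.1],[0.037,0.01,0.15],[0.05,0.014,0.2],[0.062,0.017,0.25]])

```text
clock: 11.87
position: [0.5611, 0.0605, 0.2165]
tool_rot: [-1.779, 0.007, -2.62]
force: [-0.1, 0.1, -3.8]
grip_width: 0.0584
finger_force: 55.0
```

```bash
python3 log.py
```

```text
t 11.8667 q [-0.407  0.88  -0.56   1.976  1.396  1.851  0.253] p [0.5611 0.0605 0.2165] rpy [-1.779  0.007 -2.62 ] F [-0.1  0.1 -3.8] w 0.0584 55.0
tool axes x [-0.867 -0.498 -0.007] y [-0.097  0.182 -0.978] z [ 0.488 -0.848 -0.206]
```

>>> apply_moves(linear=[[0,0,0],[0,-0.01,0],[0,-0.02,0],[0,-0.02,-0.01],[0,-0.02,-0.01]], delta_rot=[[0.013,-0.003,0.05],[0.025,-0.007,0.1],[0.038,-0.01,0.15],[0.05,-0.014,0.2],[0.063,-0.017,0.25]])

```text
clock: 12.28
position: [0.5607, 0.0612, 0.2185]
tool_rot: [-1.656, 0.53, -2.662]
force: [-0.5, -0.3, -3.7]
grip_width: 0.059
finger_force: 55.1
```

```bash
python3 log.py
```

```text
t 12.2833 q [-0.511  0.934 -0.429  1.966  1.393  1.891 -0.326] p [0.5607 0.0612 0.2185] rpy [-1.656  0.53  -2.662] F [-0.5 -0.3 -3.7] w 0.059 55.1
tool axes x [-0.765 -0.398 -0.505] y [ 0.408  0.308 -0.86 ] z [ 0.498 -0.864 -0.073]
```

>>> apply_moves(linear=[[0,0,0],[-0.01,-0.01,0],[-0.01,-0.02,0],[-0.02,-0.03,0],[-0.02,-0.03,0]], delta_rot=[[0.009,-0.009,0.05],[0.018,-0.018,0.1],[0.027,-0.027,0.15],[0.036,-0.036,0.2],[0.045,-0.045,0.25]])

```text
clock: 12.7
position: [0.5612, 0.0611, 0.2221]
tool_rot: [-1.453, 1.053, -2.517]
force: [-0.3, 0.5, -4.6]
grip_width: 0.0586
finger_force: 55.1
```

>>> apply_moves(linear=[[0,0,0],[-0.01,-0.01,0],[-0.01,-0.02,0],[-0.02,-0.02,0],[-0.02,-0.02,0]], delta_rot=[[0.003,-0.013,0.05],[0.007,-0.025,0.1],[0.01,-0.038,0.15],[0.014,-0.05,0.2],[0.017,-0.063,0.25]])

```text
clock: 13.12
position: [0.5604, 0.061, 0.2247]
tool_rot: [0.051, 1.378, -0.998]
force: [0.7, 0.6, -4.3]
grip_width: 0.0586
finger_force: 55.2
```

```bash
python3 log.py; python3 -c "
from h import *
im,d=save('scene','sc2'); cv2.imwrite('pics/sc2c.png',cv2.resize(im[60:300,180:460][...,::-1],(700,600)))"
```

```text
t 13.1167 q [-0.717  1.06  -0.133  1.934  1.352  1.912 -1.457] p [0.5604 0.061  0.2247] rpy [ 0.051  1.378 -0.998] F [ 0.7  0.6 -4.3] w 0.0586 55.2
tool axes x [ 0.104 -0.161 -0.981] y [0.866 0.5   0.01 ] z [ 0.489 -0.851  0.192]
```

View pics/sc2c.png

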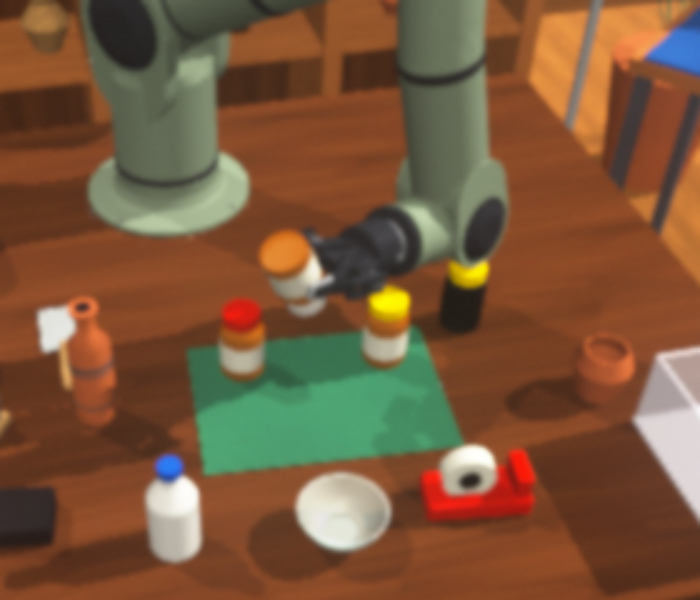

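The white jar is upside down in the gripper at crop position (290,270). I'll hold it for more than 3 s.

>>> apply_moves(linear=[[0,0,0],[0,0,0],[0,0,0],[0,0,0],[0,0,0]], delta_rot=[[0,0,0],[0,0,0],[0,0,0],[0,0,0],[0,0,0]])

```text
clock: 13.58
position: [0.5604, 0.0605, 0.2241]
tool_rot: [0.014, 1.379, -1.035]
force: [0.4, 0.3, -4.7]
grip_width: 0.0586
finger_force: 55.2
```

>>> apply_moves(linear=[[0,0,0],[0,0,0],[0,0,0],[0,0,0],[0,0,0]], delta_rot=[[0,0,0],[0,0,0],[0,0,0],[0,0,0],[0,0,0]])

```text
clock: 14.0
position: [0.5604, 0.0607, 0.2238]
tool_rot: [0.017, 1.378, -1.032]
force: [-0.6, -0.6, -3.7]
grip_width: 0.0587
finger_force: 55.2
```

>>> apply_moves(linear=[[0,0,0],[0,0,0],[0,0,0],[0,0,0],[0,0,0]], delta_rot=[[0,0,0],[0,0,0],[0,0,0],[0,0,0],[0,0,0]])

```text
clock: 14.42
position: [0.5604, 0.0607, 0.2238]
tool_rot: [0.018, 1.378, -1.031]
force: [-0.1, 0.2, -4.1]
grip_width: 0.0586
finger_force: 55.2
```

>>> apply_moves(linear=[[0,0,0],[0,0,0],[0,0,0],[0,0,0],[0,0,0]], delta_rot=[[0,0,0],[0,0,0],[0,0,0],[0,0,0],[0,0,0]])

```text
clock: 14.83
position: [0.5604, 0.0607, 0.2238]
tool_rot: [0.018, 1.378, -1.031]
force: [-0.7, -0.8, -4.2]
grip_width: 0.0587
finger_force: 55.2
```

>>> apply_moves(linear=[[0,0,0],[0,0,0],[0,0,0],[0,0,0],[0,0,0]], delta_rot=[[0,0,0],[0,0,0],[0,0,0],[0,0,0],[0,0,0]])

```text
clock: 15.25
position: [0.5604, 0.0607, 0.2238]
tool_rot: [0.018, 1.378, -1.031]
force: [-0.2, -0.7, -3.9]
grip_width: 0.0587
finger_force: 55.2
```

>>> apply_moves(linear=[[0,0,0],[0,0,0],[0,0,0],[0,0,0],[0,0,0]], delta_rot=[[0,0,0],[0,0,0],[0,0,0],[0,0,0],[0,0,0]])

```text
clock: 15.67
position: [0.5604, 0.0607, 0.2238]
tool_rot: [0.018, 1.378, -1.031]
force: [-1.1, 0.1, -4.2]
grip_width: 0.0586
finger_force: 55.2
```

>>> apply_moves(linear=[[0,0,0],[0,0,0],[0,0,0],[0,0,0],[0,0,0]], delta_rot=[[0,0,0],[0,0,0],[0,0,0],[0,0,0],[0,0,0]])

```text
clock: 16.08
position: [0.5604, 0.0607, 0.2238]
tool_rot: [0.018, 1.378, -1.031]
force: [0.6, -0.1, -3.2]
grip_width: 0.0588
finger_force: 55.2
```

>>> apply_moves(linear=[[0,0,0],[0,0,0],[0,0,0],[0,0,0],[0,0,0]], delta_rot=[[0,0,0],[0,0,0],[0,0,0],[0,0,0],[0,0,0]])

```text
clock: 16.5
position: [0.5604, 0.0607, 0.2238]
tool_rot: [0.018, 1.378, -1.031]
force: [-0.2, -1.4, -2.8]
grip_width: 0.0583
finger_force: 55.2
```

>>> apply_moves(linear=[[0,0,0],[0,0,0],[0,0,0],[0,0,0],[0,0,0]], delta_rot=[[0,0,0],[0,0,0],[0,0,0],[0,0,0],[0,0,0]])

```text
clock: 16.92
position: [0.5604, 0.0606, 0.2238]
tool_rot: [0.018, 1.378, -1.031]
force: [-0.1, -0.4, -2.6]
grip_width: 0.0588
finger_force: 55.2
```

```bash
python3 log.py; python3 - <<'E'
from go import *
M,q=T_now(); G=np.eye(4); G[:3,:3]=R.from_euler('xyz',[3.139,-.961,-1.386]).as_matrix(); G[:3,3]=(.588,.0854,.0511)
el=-rad(35.05); P2=np.array((.55,.08,.22)); h=rad(-60)
w=[pose(P2,h,el+t*rad(46),t*np.pi) for t in np.linspace(0,1,7)[:-1]][::-1]
U=G.copy(); U[2,3]+=.05; L=G.copy(); L[2,3]+=.002
path(w+[U,L],maxr=36)
E
```

```text
t 16.9167 q [-0.716  1.062 -0.133  1.934  1.352  1.912 -1.453] p [0.5604 0.0606 0.2238] rpy [ 0.018  1.378 -1.031] F [-0.1 -0.4 -2.6] w 0.0588 55.2
tool axes x [ 0.098 -0.164 -0.981] y [0.866 0.499 0.003] z [ 0.489 -0.851  0.191]
1 lin [0.03, 0.01, 0.0] rot [-0.018, 0.063, -0.251] | p [0.562 0.061 0.221] q [-0.67  0.98 -0.21  1.96  1.35  1.84 -0.88] m0.05 e0.0000
2 lin [0.02, 0.01, -0.01] rot [-0.045, 0.046, -0.25] | p [0.561 0.061 0.219] q [-0.62  0.91 -0.28  1.97  1.34  1.77 -0.31] m0.09 e0.0000
3 lin [0.02, 0.03, 0.0] rot [-0.063, 0.016, -0.249] | p [0.561 0.061 0.215] q [-0.56  0.84 -0.35  1.99  1.33  1.7   0.27] m0.13 e0.0000
4 lin [0.0, 0.03, 0.0] rot [-0.062, -0.016, -0.25] | p [0.56  0.062 0.212] q [-0.49  0.77 -0.42  1.99  1.31  1.62  0.86] m0.18 e0.0000
5 lin [-0.01, 0.02, 0.0] rot [-0.046, -0.046, -0.25] | p [0.56  0.063 0.21 ] q [-0.38  0.72 -0.53  1.99  1.29  1.55  1.45] m0.20 e0.0000
6 lin [-0.03, 0.01, -0.01] rot [-0.017, -0.062, -0.249] | p [0.559 0.065 0.208] q [-0.19  0.71 -0.74  1.97  1.29  1.56  2.04] m0.10 e0.0000
7 lin [-0.89, -0.35, 0.58] rot [-0.133, 0.001, 0.093] | p [0.588 0.085 0.102] q [-0.3   0.98 -0.58  1.66  1.15  1.63  1.91] m0.12 e0.0000
8 lin [-0.4, 0.0, 0.28] rot [0.0, 0.0, -0.001] | p [0.588 0.085 0.053] q [-0.31  1.05 -0.56  1.64  1.18  1.59  1.86] m0.13 e0.0000
```

>>> apply_moves(linear=[[0.01,0,0],[0.01,0,0],[0.02,0.01,0],[0.03,0.01,0],[0.03,0.01,0]], delta_rot=[[-0.004,0.013,-0.05],[-0.007,0.025,-0.1],[-0.011,0.038,-0.15],[-0.014,0.05,-0.2],[-0.018,0.063,-0.251]])

```text
clock: 17.33
position: [0.5615, 0.0606, 0.2207]
tool_rot: [-1.46, 1.039, -2.522]
force: [0.2, -0.6, -4.0]
grip_width: 0.0587
finger_force: 55.1
```

>>> apply_moves(linear=[[0,0,0],[0.01,0,0],[0.01,0.01,0],[0.02,0.01,-0.01],[0.02,0.01,-0.01]], delta_rot=[[-0.009,0.009,-0.05],[-0.018,0.018,-0.1],[-0.027,0.028,-0.15],[-0.036,0.037,-0.2],[-0.045,0.046,-0.25]])

```text
clock: 17.75
position: [0.5608, 0.0614, 0.2185]
tool_rot: [-1.66, 0.516, -2.663]
force: [0.1, 0.2, -4.0]
grip_width: 0.0582
finger_force: 55.1
```

>>> apply_moves(linear=[[0,0,0],[0.01,0.01,0],[0.01,0.02,0],[0.02,0.03,0],[0.02,0.03,0]], delta_rot=[[-0.013,0.003,-0.05],[-0.025,0.006,-0.1],[-0.038,0.01,-0.15],[-0.05,0.013,-0.2],[-0.063,0.016,-0.249]])

```text
clock: 18.17
position: [0.5605, 0.0614, 0.2148]
tool_rot: [-1.783, -0.005, -2.616]
force: [-0.2, 0.2, -2.7]
grip_width: 0.0586
finger_force: 55.0
```

>>> apply_moves(linear=[[0,0,0],[0,0.01,0],[0,0.02,0],[0,0.03,0],[0,0.03,0]], delta_rot=[[-0.012,-0.003,-0.05],[-0.025,-0.006,-0.1],[-0.037,-0.01,-0.15],[-0.05,-0.013,-0.2],[-0.062,-0.016,-0.25]])

```text
clock: 18.58
position: [0.5602, 0.0618, 0.2121]
tool_rot: [-1.965, -0.495, -2.423]
force: [-1.5, -0.0, -4.0]
grip_width: 0.0588
finger_force: 55.0
```

>>> apply_moves(linear=[[0,0,0],[0,0.01,0],[-0.01,0.01,0],[-0.01,0.02,0],[-0.01,0.02,0]], delta_rot=[[-0.009,-0.009,-0.05],[-0.018,-0.018,-0.1],[-0.028,-0.028,-0.15],[-0.037,-0.037,-0.2],[-0.046,-0.046,-0.25]])

```text
clock: 19.0
position: [0.5596, 0.0623, 0.21]
tool_rot: [-2.381, -0.881, -1.937]
force: [-1.1, -0.1, -4.0]
grip_width: 0.0583
finger_force: 54.9
```

>>> apply_moves(linear=[[0,0,0],[-0.01,0,0],[-0.02,0.01,0],[-0.03,0.01,-0.01],[-0.03,0.01,-0.01]], delta_rot=[[-0.003,-0.012,-0.05],[-0.007,-0.025,-0.1],[-0.01,-0.037,-0.15],[-0.014,-0.05,-0.2],[-0.017,-0.062,-0.249]])

```text
clock: 19.42
position: [0.559, 0.0647, 0.2077]
tool_rot: [3.133, -0.959, -1.038]
force: [0.2, -0.4, -2.8]
grip_width: 0.0584
finger_force: 54.9
```

>>> apply_moves(linear=[[-0.2,-0.08,0.13],[-0.4,-0.16,0.26],[-0.6,-0.24,0.39],[-0.8,-0.31,0.52],[-0.89,-0.35,0.58]], delta_rot=[[-0.03,0,0.02],[-0.06,0,0.042],[-0.09,0,0.063],[-0.12,0.001,0.084],[-0.133,0.001,0.093]])

```text
clock: 19.83
position: [0.5878, 0.0853, 0.0985]
tool_rot: [3.138, -0.963, -1.39]
force: [0.2, -0.1, -4.2]
grip_width: 0.0585
finger_force: 55.1
```

>>> apply_moves(linear=[[0,0,0],[0,0,0],[0,0,0],[0,0,0],[0,0,0]], delta_rot=[[0,0,0],[0,0,0],[0,0,0],[0,0,0],[0,0,0]])

```text
clock: 20.25
position: [0.5878, 0.0855, 0.1027]
tool_rot: [-3.14, -0.962, -1.389]
force: [0.3, -1.1, -3.3]
grip_width: 0.0588
finger_force: 55.1
```

```bash
python3 log.py; python3 - <<'E'
from go import *
G=np.eye(4); G[:3,:3]=R.from_euler('xyz',[3.139,-.961,-1.386]).as_matrix(); G[:3,3]=(.588,.0854,.0511); G[2,3]+=.002
path([G],maxr=36,nd=3)
E
```

```text
t 20.25 q [-0.361  0.949 -0.475  1.66   1.102  1.561  1.934] p [0.5878 0.0855 0.1027] rpy [-3.14  -0.962 -1.389] F [ 0.3 -1.1 -3.3] w 0.0588 55.1
tool axes x [ 0.104 -0.563  0.82 ] y [-0.983 -0.183 -0.001] z [ 0.15  -0.806 -0.572]
1 lin [-0.406, -0.001, 0.284] rot [-0.001, 0.0, -0.001] | p [0.588 0.085 0.053] q [-0.37  1.03 -0.46  1.65  1.13  1.53  1.88] m0.13 e0.0000
```

>>> apply_moves(linear=[[-0.1,0,0.07],[-0.2,0,0.14],[-0.27,0,0.19],[-0.32,0,0.22],[-0.34,0,0.24]], delta_rot=[[0,0,0],[0,0,0],[0,0,0],[0,0,0],[0,0,0]])

```text
clock: 20.67
position: [0.5873, 0.0852, 0.0583]
tool_rot: [3.138, -0.962, -1.385]
force: [0.0, 0.4, -2.9]
grip_width: 0.0587
finger_force: 55.1
```

>>> apply_moves(linear=[[-0.02,0,0.01],[-0.03,0,0.02],[-0.05,0,0.035],[-0.06,0,0.04],[-0.07,0,0.05]], delta_rot=[[0,0,0],[0,0,0],[0,0,0],[0,0,0],[0,0,0]])

```text
clock: 21.08
position: [0.588, 0.0853, 0.0514]
tool_rot: [-3.141, -0.962, -1.389]
force: [-0.2, -0.6, -3.1]
grip_width: 0.0584
finger_force: 55.1
```

```bash
python3 log.py
```

```text
t 21.0833 q [-0.371  1.031 -0.458  1.647  1.133  1.525  1.88 ] p [0.588  0.0853 0.0514] rpy [-3.141 -0.962 -1.389] F [-0.2 -0.6 -3.1] w 0.0584 55.1
tool axes x [ 0.104 -0.563  0.82 ] y [-0.983 -0.182 -0.   ] z [ 0.149 -0.806 -0.572]
```

>>> apply_moves(linear=[[0,0,0],[-0.005,0,0.004],[-0.01,0,0.007],[-0.014,0,0.01],[-0.014,0,0.01]], delta_rot=[[0,0,0],[0,0,0],[0,0,0],[0,0,0],[0,0,0]])

```text
clock: 21.5
position: [0.5881, 0.085, 0.0511]
tool_rot: [-3.14, -0.964, -1.389]
force: [-2.7, 2.0, 12.4]
grip_width: 0.0586
finger_force: 56.0
```

>>> apply_moves(linear=[[0,0,0],[0,0,0],[0,0,0],[0,0,0],[0,0,0]], delta_rot=[[0,0,0],[0,0,0],[0,0,0],[0,0,0],[0,0,0]])

```text
clock: 21.92
position: [0.5881, 0.0851, 0.0511]
tool_rot: [-3.14, -0.964, -1.39]
force: [-2.8, 1.8, 12.7]
grip_width: 0.0585
finger_force: 56.0
```

>>> apply_moves(linear=[[0,0,0],[0,0,0],[0,0,0],[0,0,0],[0,0,0]], delta_rot=[[0,0,0],[0,0,0],[0,0,0],[0,0,0],[0,0,0]], gripper=1)

```text
clock: 22.33
position: [0.5879, 0.0851, 0.0496]
tool_rot: [3.142, -0.962, -1.388]
force: [0.5, 0.5, -0.1]
grip_width: 0.0856
finger_force: 0.0
```

>>> apply_moves(linear=[[0,0,-0.05],[0,0,-0.2],[0,0,-0.4],[0,0,-0.65],[0,0,-0.85]], delta_rot=[[0,0,0],[0,0,0],[0,0,0],[0,0,0],[0,0,0]])

```text
clock: 22.75
position: [0.5746, 0.1563, 0.0997]
tool_rot: [-3.141, -0.96, -1.387]
force: [-0.9, 2.1, 1.0]
grip_width: 0.0851
finger_force: 0.0
```

>>> apply_moves(linear=[[0.2,0,-0.14],[0.4,0,-0.28],[0.6,0,-0.42],[0.82,0,-0.57],[0.82,0,-0.57]], delta_rot=[[0,0,0],[0,0,0],[0,0,0],[0,0,0],[0,0,0]])

```text
clock: 23.17
position: [0.5758, 0.1557, 0.2033]
tool_rot: [-3.132, -0.959, -1.395]
force: [0.8, 0.7, -0.1]
grip_width: 0.0855
finger_force: 0.0
```

```bash
python3 log.py; python3 - <<'E'
from go import *
import meas
im,d=save('top','top2'); o,_,_=meas.measure(im,d)
for k in o: print(k,[(a[0].tolist(),a[1],a[2]) for a in o[k]])
Y=(.484,.226)
M,q=T_now()
for hd,e in ((-33,35),(-40,35)):
    T=pose((*Y,.064),rad(hd),rad(-e)); b=T.copy(); b[:3,3]-=T[:3,2]*.09; b2=b.copy(); b2[2,3]+=.10
    qg,er=solve(np.array([-1.06,.66,-.23,2.1,1.1,1.25,1.9]),b2,1e-3); print(hd,qg.round(2),er)
    J=jpath(qg,3)
    for j in J: print(j[:3,3].round(3),j[:3,2].round(2))
    path(J+[b,T],maxl=.1,maxr=36)
E
```

```text
t 23.1667 q [-0.438  0.841 -0.524  1.559  1.002  1.721  2.029] p [0.5758 0.1557 0.2033] rpy [-3.132 -0.959 -1.395] F [ 0.8  0.7 -0.1] w 0.0855 0.0
tool axes x [ 0.1   -0.565  0.819] y [-0.983 -0.182 -0.005] z [ 0.152 -0.804 -0.574]
white [([335.0, 131.0], np.int32(72), array([ 0.7399, -0.0946])), ([255.0, 196.0], np.int32(362), array([0.585 , 0.1004]))]
yellow [([203.0, 242.0], np.int32(257), array([0.4767, 0.2252]))]
red [([287.0, 246.0], np.int32(352), array([0.4635, 0.0269]))]
-33 [-1.03  0.55 -0.24  2.15  1.15  1.22  2.  ] 5.54072856959757e-09
[0.538 0.206 0.203] [ 0.39 -0.73 -0.56]
[0.491 0.241 0.205] [ 0.57 -0.6  -0.55]
[0.437 0.256 0.203] [ 0.69 -0.45 -0.57]
1 lin [-0.31, 0.28, -0.48] rot [0.121, 0.007, -0.068] | p [0.538 0.206 0.203] q [-0.53  0.78 -0.59  1.75  1.12  1.65  1.98] m0.11 e0.0000
2 lin [-0.27, 0.25, -0.45] rot [0.107, -0.002, -0.074] | p [0.491 0.242 0.205] q [-0.6   0.72 -0.67  1.94  1.21  1.58  1.95] m0.11 e0.0000
3 lin [-0.27, 0.3, -0.39] rot [0.091, -0.012, -0.077] | p [0.437 0.256 0.203] q [-0.64  0.65 -0.76  2.14  1.26  1.52  1.93] m0.12 e0.0000
4 lin [-0.8
[... 405 characters left out ...]
 0.203] [ 0.63 -0.53 -0.57]
1 lin [-0.32, 0.29, -0.48] rot [0.101, 0.005, -0.061] | p [0.536 0.207 0.202] q [-0.53  0.79 -0.59  1.72  1.08  1.67  1.99] m0.11 e0.0000
2 lin [-0.28, 0.26, -0.43] rot [0.091, -0.001, -0.063] | p [0.491 0.242 0.203] q [-0.6   0.74 -0.66  1.88  1.15  1.62  1.95] m0.11 e0.0000
3 lin [-0.25, 0.28, -0.38] rot [0.078, -0.008, -0.064] | p [0.441 0.261 0.203] q [-0.65  0.69 -0.73  2.04  1.19  1.57  1.93] m0.12 e0.0000
4 lin [-0.82, -0.01, 0.57] rot [0.0, 0.0, 0.0] | p [0.442 0.262 0.103] q [-0.7   0.88 -0.67  2.05  1.3   1.53  1.76] m0.15 e0.0000
5 lin [0.0, 0.0, 0.9] rot [0.0, 0.0, 0.0] | p [0.498 0.215 0.052] q [-0.6   0.96 -0.59  2.06  1.46  1.45  1.74] m0.16 e0.0000
```

View pics/top2.png

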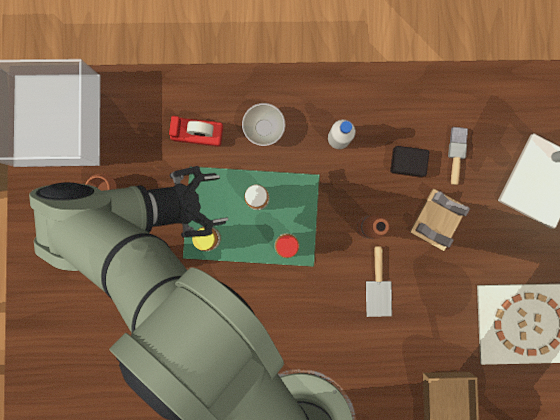

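Top view: white is standing again at (256,196), red is unchanged at (287,246), and yellow is at (204,239), partly hidden by a finger. I'll go to yellow.

>>> apply_moves(linear=[[-0.06,0.06,-0.1],[-0.12,0.11,-0.2],[-0.18,0.17,-0.3],[-0.25,0.22,-0.4],[-0.31,0.28,-0.48]], delta_rot=[[0.024,0.001,-0.014],[0.048,0.003,-0.027],[0.073,0.004,-0.041],[0.097,0.006,-0.054],[0.121,0.007,-0.068]])

```text
clock: 23.63
position: [0.5364, 0.2063, 0.1999]
tool_rot: [-3.096, -0.979, -1.132]
force: [-0.4, 0.3, -0.2]
grip_width: 0.0854
finger_force: 0.0
```

>>> apply_moves(linear=[[-0.05,0.05,-0.09],[-0.11,0.1,-0.18],[-0.16,0.15,-0.27],[-0.22,0.2,-0.36],[-0.27,0.25,-0.45]], delta_rot=[[0.021,0,-0.015],[0.043,-0.001,-0.03],[0.064,-0.001,-0.044],[0.086,-0.002,-0.059],[0.107,-0.002,-0.074]])

```text
clock: 24.05
position: [0.4901, 0.241, 0.2019]
tool_rot: [-3.104, -0.982, -0.854]
force: [0.8, 0.5, 0.1]
grip_width: 0.0852
finger_force: 0.0
```

>>> apply_moves(linear=[[-0.05,0.06,-0.08],[-0.11,0.12,-0.16],[-0.16,0.18,-0.23],[-0.22,0.24,-0.31],[-0.27,0.3,-0.39]], delta_rot=[[0.018,-0.002,-0.015],[0.036,-0.005,-0.031],[0.055,-0.007,-0.046],[0.073,-0.01,-0.062],[0.091,-0.012,-0.077]])

```text
clock: 24.47
position: [0.4359, 0.2552, 0.2004]
tool_rot: [3.133, -0.959, -0.567]
force: [0.6, -0.0, 0.1]
grip_width: 0.085
finger_force: 0.0
```

```bash
python3 log.py; python3 - <<'E'
from go import *
import meas
for n in ('top','scene'):
    im,d=save(n,n+'3'); o,P,_=meas.measure(im,d,n)
    for k in o: print(n,k,[(a[0].tolist(),a[1],a[2]) for a in o[k]])
    if n=='scene':
        hsv=cv2.cvtColor(im,cv2.COLOR_RGB2HSV); m=cv2.inRange(hsv,(20,150,120),(35,255,255)); k,l,st,ce=cv2.connectedComponentsWithStats(m)
        print([(st[i].tolist(),onplane(n,ce[i],.097)[:2].round(3)) for i in range(1,k) if st[i,4]>40])
hd,e=-33,35
T=pose((.484,.226,.064),rad(hd),rad(-e)); b=T.copy(); b[:3,3]-=T[:3,2]*.09
path([b,T])
E
```

```text
t 24.4667 q [-0.65   0.65  -0.746  2.14   1.262  1.504  1.934] p [0.4359 0.2552 0.2004] rpy [ 3.133 -0.959 -0.567] F [ 0.6 -0.   0.1] w 0.085 0.0
tool axes x [ 0.485 -0.309  0.818] y [-0.543 -0.84   0.005] z [ 0.686 -0.447 -0.575]
top white [([335.0, 131.0], np.int32(74), array([ 0.7393, -0.0941])), ([255.0, 196.0], np.int32(362), array([0.5851, 0.1004]))]
top yellow [([203.0, 239.0], np.int32(378), array([0.4837, 0.2261])), ([145.0, 257.0], np.int32(203), array([0.4444, 0.3627]))]
top red [([287.0, 246.0], np.int32(356), array([0.4636, 0.027 ]))]
scene white [([307.0, 207.0], np.int32(185), array([0.5918, 0.0979]))]
scene yellow [([367.0, 168.0], np.int32(140), array([0.4473, 0.3536])), ([335.0, 181.0], np.int32(165), array([0.4924, 0.2233]))]
scene red [([276.0, 186.0], np.int32(161), array([0.4703, 0.0251]))]
[([359, 161, 17, 14, 192], array([0.439, 0.357])), ([327, 173, 18, 16, 214], array([0.482, 0.227]))]
1 lin [-0.79, -0.02, 0.57] rot [0.0, 0.001, 0.003] | p [0.437 0.256 0.103] q [-0.71  0.85 -0.66  2.15  1.38  1.48  1.74] m0.12 e0.0000
2 lin [0.0, 0.0, 0.45] rot [0.0, 0.0, 0.0] | p [0.468 0.236 0.077] q [-0.66  0.9  -0.62  2.15  1.47  1.45  1.73] m0.12 e0.0000
3 lin [0.0, 0.0, 0.45] rot [0.0, 0.0, 0.0] | p [0.499 0.216 0.052] q [-0.61  0.95 -0.57  2.14  1.57  1.41  1.72] m0.13 e0.0000
```

Yellow is confirmed at top (203,239), which is world (.484,.226), and both cameras agree. I'll descend, advance and close.

>>> apply_moves(linear=[[-0.2,0,0.14],[-0.4,-0.01,0.28],[-0.6,-0.02,0.43],[-0.8,-0.02,0.57],[-0.8,-0.02,0.57]], delta_rot=[[0,0,0],[0,0,0],[0,0,0],[0,0,0.003],[0,0,0.003]])

```text
clock: 24.98
position: [0.4378, 0.2547, 0.0988]
tool_rot: [3.136, -0.959, -0.578]
force: [-0.6, 0.1, -0.3]
grip_width: 0.0852
finger_force: 0.0
```

>>> apply_moves(linear=[[0,0,0.2],[0,0,0.4],[0,0,0.6],[0,0,0.8],[0,0,0.9]], delta_rot=[[0,0,0],[0,0,0],[0,0,0],[0,0,0],[0,0,0]])

```text
clock: 25.4
position: [0.5015, 0.2137, 0.051]
tool_rot: [-3.141, -0.961, -0.584]
force: [0.6, -1.5, 0.2]
grip_width: 0.0852
finger_force: 0.0
```

>>> apply_moves(linear=[[0,0,0],[0,0,0],[0,0,0],[0,0,0],[0,0,0]], delta_rot=[[0,0,0],[0,0,0],[0,0,0],[0,0,0],[0,0,0]])

```text
clock: 25.82
position: [0.4998, 0.2158, 0.0513]
tool_rot: [-3.139, -0.959, -0.582]
force: [0.7, -0.5, -0.5]
grip_width: 0.0856
finger_force: 0.0
```

>>> apply_moves(linear=[[0,0,0],[0,0,0],[0,0,0],[0,0,0],[0,0,0]], delta_rot=[[0,0,0],[0,0,0],[0,0,0],[0,0,0],[0,0,0]], gripper=-1, force=50)

```text
clock: 26.23
position: [0.4999, 0.2153, 0.0512]
tool_rot: [-3.14, -0.96, -0.582]
force: [-6.2, 2.5, 9.1]
grip_width: 0.059
finger_force: 51.7
```

>>> apply_moves(linear=[[0,0,0],[0,0,0],[0,0,0],[0,0,0],[0,0,0]], delta_rot=[[0,0,0],[0,0,0],[0,0,0],[0,0,0],[0,0,0]])

```text
clock: 26.65
position: [0.4999, 0.2152, 0.0512]
tool_rot: [-3.14, -0.96, -0.582]
force: [-5.4, 1.4, 9.3]
grip_width: 0.0589
finger_force: 51.7
```

```bash
python3 log.py; cat > spin.py <<'E'
from go import *
import io,contextlib,sys
def plan(P2,h,de=46,quiet=False,rise=.07):
    M,q=T_now(); U=M.copy(); U[2,3]+=rise; el=np.arcsin(U[2,2])
    w=[U,pose(np.array(P2),rad(h),el)]
    for t in np.linspace(0,1,7)[1:]: w.append(pose(np.array(P2),rad(h),el+t*rad(de),t*np.pi))
    f=io.StringIO()
    if quiet:
        with contextlib.redirect_stdout(f): Me,qe=path(w,maxr=36)
        print(P2,h,[l.split(' m')[-1] for l in f.getvalue().splitlines()],qe.round(2))
    else: Me,qe=path(w,maxr=36)
    print('angle',np.arccos((Me[:3,:3]@M[:3,:3].T)[2,2]).round(2))
E
python3 - <<'E'
from spin import *
for P2,h in [((.484,.226,.22),-33),((.5,.2,.22),-45),((.52,.17,.22),-50)]: plan(P2,h,quiet=True)
E
```

```text
t 26.65 q [-0.603  0.95  -0.581  2.137  1.568  1.422  1.723] p [0.4999 0.2152 0.0512] rpy [-3.14  -0.96  -0.582] F [-5.4  1.4  9.3] w 0.0589 51.7
tool axes x [ 0.479 -0.315  0.819] y [-0.549 -0.836 -0.001] z [ 0.685 -0.449 -0.574]
(0.484, 0.226, 0.22) -33 ['0.12 e0.0000', '0.10 e0.0000', '0.12 e0.0000', '0.12 e0.0000', '0.10 e0.0000', '0.05 e0.0000', '0.01 e0.0000', '0.01 e0.0000'] [-1.02  1.05 -0.18  2.11  1.45  1.92 -1.6 ]
angle 2.72
(0.5, 0.2, 0.22) -45 ['0.12 e0.0000', '0.10 e0.0000', '0.17 e0.0000', '0.16 e0.0000', '0.11 e0.0000', '0.06 e0.0000', '0.03 e0.0000', '0.01 e0.0000'] [-0.96  1.06 -0.16  1.99  1.35  1.92 -1.5 ]
angle 2.72
(0.52, 0.17, 0.22) -50 ['0.12 e0.0000', '0.11 e0.0000', '0.10 e0.0000', '0.19 e0.0000', '0.16 e0.0000', '0.12 e0.0000', '0.07 e0.0000', '0.04 e0.0000', '0.01 e0.0000'] [-0.9   1.06 -0.13  1.96  1.34  1.9  -1.47]
angle 2.72
```

```bash
python3 -c "
from spin import *
plan((.5,.2,.22),-45)"
```

```text
1 lin [0.57, 0.0, -0.4] rot [0.0, 0.0, 0.0] | p [0.5   0.215 0.121] q [-0.57  0.8  -0.63  2.15  1.48  1.41  1.85] m0.12 e0.0000
2 lin [0.86, 0.16, -0.28] rot [-0.08, 0.0, 0.056] | p [0.513 0.187 0.207] q [-0.5   0.65 -0.65  2.03  1.26  1.48  2.02] m0.10 e0.0000
3 lin [0.03, 0.0, 0.0] rot [0.016, 0.063, 0.249] | p [0.514 0.186 0.21 ] q [-0.59  0.71 -0.58  2.04  1.3   1.57  1.42] m0.17 e0.0000
4 lin [0.03, -0.01, -0.01] rot [0.046, 0.045, 0.25] | p [0.514 0.185 0.213] q [-0.68  0.77 -0.5   2.04  1.33  1.66  0.82] m0.16 e0.0000
5 lin [0.01, -0.02, 0.0] rot [0.062, 0.017, 0.249] | p [0.515 0.185 0.215] q [-0.76  0.84 -0.43  2.04  1.35  1.74  0.23] m0.11 e0.0000
6 lin [0.0, -0.03, 0.0] rot [0.063, -0.017, 0.25] | p [0.515 0.184 0.218] q [-0.83  0.91 -0.35  2.03  1.36  1.82 -0.36] m0.06 e0.0000
7 lin [-0.02, -0.03, 0.0] rot [0.046, -0.045, 0.25] | p [0.516 0.184 0.222] q [-0.89  0.98 -0.26  2.01  1.36  1.88 -0.93] m0.03 e0.0000
8 lin [-0.02, -0.01, 0.0] rot [0.016, -0.063, 0.249] | p [0.516 0.185 0.224] q [-0.96  1.06 -0.16  1.99  1.35  1.92 -1.5 ] m0.01 e0.0000
angle 2.72
```

>>> apply_moves(linear=[[0.1,0,-0.07],[0.23,0,-0.16],[0.35,0,-0.25],[0.46,0,-0.33],[0.57,0,-0.4]], delta_rot=[[0,0,0],[0,0,0],[0,0,0],[0,0,0],[0,0,0]])

```text
clock: 27.07
position: [0.4997, 0.2151, 0.1209]
tool_rot: [-3.141, -0.959, -0.582]
force: [0.5, 0.8, -2.5]
grip_width: 0.0588
finger_force: 54.5
```

>>> apply_moves(linear=[[0.17,0.03,-0.06],[0.34,0.06,-0.11],[0.52,0.1,-0.17],[0.69,0.13,-0.22],[0.86,0.16,-0.28]], delta_rot=[[-0.016,0,0.011],[-0.032,0,0.022],[-0.048,0,0.034],[-0.064,0,0.045],[-0.08,0,0.056]])

```text
clock: 27.48
position: [0.5131, 0.1866, 0.2075]
tool_rot: [-3.141, -0.958, -0.788]
force: [1.0, 0.5, -2.5]
grip_width: 0.0585
finger_force: 54.6
```

>>> apply_moves(linear=[[0,0,0],[0.01,0,0],[0.02,0,0],[0.03,0,0],[0.03,0,0]], delta_rot=[[0.003,0.013,0.05],[0.007,0.025,0.1],[0.01,0.038,0.15],[0.013,0.05,0.2],[0.016,0.063,0.249]])

```text
clock: 27.9
position: [0.5143, 0.1856, 0.2094]
tool_rot: [-2.369, -0.876, -1.691]
force: [0.2, 0.8, -1.8]
grip_width: 0.059
finger_force: 54.6
```

>>> apply_moves(linear=[[0,0,0],[0.01,0,0],[0.02,-0.01,0],[0.03,-0.01,-0.01],[0.03,-0.01,-0.01]], delta_rot=[[0.009,0.009,0.05],[0.018,0.018,0.1],[0.028,0.027,0.15],[0.037,0.036,0.2],[0.046,0.045,0.25]])

```text
clock: 28.32
position: [0.5142, 0.185, 0.2125]
tool_rot: [-1.961, -0.486, -2.166]
force: [-0.0, -0.6, -1.6]
grip_width: 0.0589
finger_force: 54.6
```

>>> apply_moves(linear=[[0,0,0],[0,-0.01,0],[0.01,-0.01,0],[0.01,-0.02,0],[0.01,-0.02,0]], delta_rot=[[0.012,0.003,0.05],[0.025,0.007,0.1],[0.037,0.01,0.15],[0.05,0.014,0.2],[0.062,0.017,0.249]])

```text
clock: 28.73
position: [0.5149, 0.1846, 0.2144]
tool_rot: [-1.781, 0.003, -2.358]
force: [-0.4, 0.8, -2.9]
grip_width: 0.0589
finger_force: 54.6
```

>>> apply_moves(linear=[[0,0,0],[0,-0.01,0],[0,-0.02,0],[0,-0.03,0],[0,-0.03,0]], delta_rot=[[0.013,-0.003,0.05],[0.025,-0.007,0.1],[0.038,-0.01,0.15],[0.05,-0.014,0.2],[0.063,-0.017,0.25]])

```text
clock: 29.15
position: [0.5153, 0.1841, 0.2174]
tool_rot: [-1.657, 0.526, -2.4]
force: [1.1, -0.1, -2.0]
grip_width: 0.059
finger_force: 54.7
```

>>> apply_moves(linear=[[0,0,0],[-0.01,-0.01,0],[-0.01,-0.02,0],[-0.02,-0.03,0],[-0.02,-0.03,0]], delta_rot=[[0.009,-0.009,0.05],[0.018,-0.018,0.1],[0.028,-0.027,0.15],[0.037,-0.036,0.2],[0.046,-0.045,0.25]])

```text
clock: 29.57
position: [0.5157, 0.1841, 0.221]
tool_rot: [-1.454, 1.049, -2.256]
force: [0.4, -0.5, -2.6]
grip_width: 0.059
finger_force: 54.7
```

>>> apply_moves(linear=[[0,0,0],[-0.01,0,0],[-0.01,-0.01,0],[-0.02,-0.01,0],[-0.02,-0.01,0]], delta_rot=[[0.003,-0.013,0.05],[0.006,-0.025,0.1],[0.01,-0.038,0.15],[0.013,-0.05,0.2],[0.016,-0.063,0.249]])

```text
clock: 29.98
position: [0.5157, 0.1844, 0.2232]
tool_rot: [0.018, 1.378, -0.767]
force: [0.6, -0.4, -3.2]
grip_width: 0.0587
finger_force: 54.7
```

```bash
python3 log.py
```

```text
t 29.9833 q [-0.983  1.057 -0.123  1.989  1.336  1.891 -1.503] p [0.5157 0.1844 0.2232] rpy [ 0.018  1.378 -0.767] F [ 0.6 -0.4 -3.2] w 0.0587 54.7
tool axes x [ 0.138 -0.133 -0.981] y [0.706 0.708 0.003] z [ 0.694 -0.694  0.192]
```

>>> apply_moves(linear=[[0,0,0],[0,0,0],[0,0,0],[0,0,0],[0,0,0]], delta_rot=[[0,0,0],[0,0,0],[0,0,0],[0,0,0],[0,0,0]])

```text
clock: 30.4
position: [0.5159, 0.1841, 0.2235]
tool_rot: [-0.014, 1.379, -0.8]
force: [-0.3, -0.2, -2.1]
grip_width: 0.0582
finger_force: 54.7
```

>>> apply_moves(linear=[[0,0,0],[0,0,0],[0,0,0],[0,0,0],[0,0,0]], delta_rot=[[0,0,0],[0,0,0],[0,0,0],[0,0,0],[0,0,0]])

```text
clock: 30.82
position: [0.5159, 0.1842, 0.2234]
tool_rot: [-0.008, 1.379, -0.794]
force: [-0.3, 0.2, -2.3]
grip_width: 0.0587
finger_force: 54.7
```

>>> apply_moves(linear=[[0,0,0],[0,0,0],[0,0,0],[0,0,0],[0,0,0]], delta_rot=[[0,0,0],[0,0,0],[0,0,0],[0,0,0],[0,0,0]])

```text
clock: 31.23
position: [0.5159, 0.1842, 0.2234]
tool_rot: [-0.008, 1.379, -0.793]
force: [0.0, 0.2, -2.2]
grip_width: 0.059
finger_force: 54.7
```

>>> apply_moves(linear=[[0,0,0],[0,0,0],[0,0,0],[0,0,0],[0,0,0]], delta_rot=[[0,0,0],[0,0,0],[0,0,0],[0,0,0],[0,0,0]])

```text
clock: 31.65
position: [0.5159, 0.1842, 0.2233]
tool_rot: [-0.007, 1.379, -0.793]
force: [1.0, -0.1, -2.7]
grip_width: 0.0589
finger_force: 54.7
```

>>> apply_moves(linear=[[0,0,0],[0,0,0],[0,0,0],[0,0,0],[0,0,0]], delta_rot=[[0,0,0],[0,0,0],[0,0,0],[0,0,0],[0,0,0]])

```text
clock: 32.07
position: [0.5159, 0.1842, 0.2234]
tool_rot: [-0.008, 1.378, -0.793]
force: [-0.1, 0.5, -1.6]
grip_width: 0.0585
finger_force: 54.7
```

>>> apply_moves(linear=[[0,0,0],[0,0,0],[0,0,0],[0,0,0],[0,0,0]], delta_rot=[[0,0,0],[0,0,0],[0,0,0],[0,0,0],[0,0,0]])

```text
clock: 32.48
position: [0.5159, 0.1842, 0.2234]
tool_rot: [-0.008, 1.379, -0.793]
force: [0.2, -0.5, -2.4]
grip_width: 0.0588
finger_force: 54.7
```

>>> apply_moves(linear=[[0,0,0],[0,0,0],[0,0,0],[0,0,0],[0,0,0]], delta_rot=[[0,0,0],[0,0,0],[0,0,0],[0,0,0],[0,0,0]])

```text
clock: 32.9
position: [0.5159, 0.1842, 0.2234]
tool_rot: [-0.007, 1.379, -0.793]
force: [0.1, -0.1, -3.1]
grip_width: 0.0586
finger_force: 54.7
```

>>> apply_moves(linear=[[0,0,0],[0,0,0],[0,0,0],[0,0,0],[0,0,0]], delta_rot=[[0,0,0],[0,0,0],[0,0,0],[0,0,0],[0,0,0]])

```text
clock: 33.32
position: [0.5159, 0.1842, 0.2234]
tool_rot: [-0.007, 1.379, -0.793]
force: [0.5, 0.1, -2.5]
grip_width: 0.059
finger_force: 54.7
```

>>> apply_moves(linear=[[0,0,0],[0,0,0],[0,0,0],[0,0,0],[0,0,0]], delta_rot=[[0,0,0],[0,0,0],[0,0,0],[0,0,0],[0,0,0]])

```text
clock: 33.73
position: [0.5159, 0.1842, 0.2234]
tool_rot: [-0.007, 1.379, -0.793]
force: [1.2, 1.1, -3.1]
grip_width: 0.0587
finger_force: 54.7
```

```bash
python3 log.py; python3 - <<'E'
from go import *
import meas
for n in ('top','scene'):
    im,d=save(n,n+'4'); o,_,_=meas.measure(im,d,n)
    for k in o: print(n,k,[(a[0].tolist(),a[1],a[2]) for a in o[k]])
G=np.eye(4); G[:3,:3]=R.from_euler('xyz',[-3.14,-.96,-.582]).as_matrix(); G[:3,3]=(.4999,.2152,.0512)
el=-rad(35.05); P2=np.array((.5,.2,.22)); h=rad(-45)
w=[pose(P2,h,el+t*rad(46),t*np.pi) for t in np.linspace(0,1,7)[:-1]][::-1]
U=G.copy(); U[2,3]+=.05
path(w+[U],maxr=36)
E
```

```text
t 33.7333 q [-0.983  1.056 -0.123  1.99   1.336  1.891 -1.497] p [0.5159 0.1842 0.2234] rpy [-0.007  1.379 -0.793] F [ 1.2  1.1 -3.1] w 0.0587 54.7
tool axes x [ 0.134 -0.136 -0.982] y [ 0.707  0.707 -0.001] z [ 0.694 -0.694  0.191]
top white [([335.0, 131.0], np.int32(75), array([ 0.7391, -0.0941])), ([255.0, 196.0], np.int32(364), array([0.5851, 0.1004]))]
top yellow [([147.0, 259.0], np.int32(329), array([0.4382, 0.3601]))]
top red [([287.0, 246.0], np.int32(350), array([0.4636, 0.0266]))]
scene white [([307.0, 207.0], np.int32(187), array([0.592 , 0.0978]))]
scene yellow [([367.0, 168.0], np.int32(144), array([0.4478, 0.3531]))]
scene red [([276.0, 186.0], np.int32(160), array([0.4702, 0.0251]))]
1 lin [0.02, 0.0, -0.01] rot [-0.017, 0.063, -0.249] | p [0.515 0.185 0.221] q [-0.94  0.97 -0.2   2.01  1.34  1.83 -0.93] m0.06 e0.0000
2 lin [0.03, 0.01, 0.0] rot [-0.046, 0.046, -0.25] | p [0.515 0.184 0.218] q [-0.88  0.9  -0.27  2.03  1.33  1.75 -0.35] m0.10 e0.0000
3 lin [0.01, 0.03, 0.0] rot [-0.062, 0.017, -0.249] | p [0.515 0.185 0.215] q [-0.82  0.82 -0.34  2.04  1.32  1.68  0.23] m0.14 e0.0000
4 lin [0.0, 0.03, 0.0] rot [-0.062, -0.017, -0.25] | p [0.515 0.185 0.212] q [-0.75  0.75 -0.41  2.05  1.31  1.6   0.82] m0.17 e0.0000
5 lin [-0.01, 0.02, -0.01] rot [-0.046, -0.046, -0.249] | p [0.514 0.186 0.21 ] q [-0.64  0.69 -0.51  2.04  1.28  1.53  1.42] m0.17 e0.0000
6 lin [-0.03, 0.02, 0.0] rot [-0.017, -0.062, -0.25] | p [0.512 0.187 0.207] q [-0.46  0.67 -0.71  2.03  1.28  1.51  2.01] m0.10 e0.0000
7 lin [-0.52, -0.06, 0.19] rot [0.04, 0.0, -0.028] | p [0.506 0.202 0.154] q [-0.5   0.76 -0.7   2.1   1.39  1.48  1.91] m0.12 e0.0000
8 lin [-0.51, -0.06, 0.19] rot [0.041, 0.0, -0.028] | p [0.5   0.215 0.101] q [-0.54  0.86 -0.68  2.15  1.52  1.47  1.81] m0.12 e0.0000
```

>>> apply_moves(linear=[[0,0,0],[0.01,0,0],[0.01,0,0],[0.02,0,-0.01],[0.02,0,-0.01]], delta_rot=[[-0.003,0.013,-0.05],[-0.007,0.025,-0.1],[-0.01,0.038,-0.15],[-0.014,0.05,-0.2],[-0.017,0.063,-0.249]])

```text
clock: 34.25
position: [0.5153, 0.1846, 0.2211]
tool_rot: [-1.461, 1.039, -2.261]
force: [0.5, 0.0, -2.5]
grip_width: 0.0585
finger_force: 54.7
```

>>> apply_moves(linear=[[0,0,0],[0.01,0,0],[0.02,0.01,0],[0.03,0.01,0],[0.03,0.01,0]], delta_rot=[[-0.009,0.009,-0.05],[-0.018,0.018,-0.1],[-0.028,0.028,-0.15],[-0.037,0.037,-0.2],[-0.046,0.046,-0.25]])

```text
clock: 34.67
position: [0.515, 0.1839, 0.218]
tool_rot: [-1.661, 0.515, -2.401]
force: [-0.6, -0.6, -2.4]
grip_width: 0.0587
finger_force: 54.7
```

>>> apply_moves(linear=[[0,0,0],[0,0.01,0],[0.01,0.02,0],[0.01,0.03,0],[0.01,0.03,0]], delta_rot=[[-0.012,0.003,-0.05],[-0.025,0.007,-0.1],[-0.037,0.01,-0.15],[-0.05,0.014,-0.2],[-0.062,0.017,-0.249]])

```text
clock: 35.08
position: [0.5153, 0.1845, 0.215]
tool_rot: [-1.783, -0.005, -2.356]
force: [1.0, -0.6, -1.8]
grip_width: 0.0589
finger_force: 54.6
```

>>> apply_moves(linear=[[0,0,0],[0,0.01,0],[0,0.02,0],[0,0.03,0],[0,0.03,0]], delta_rot=[[-0.012,-0.003,-0.05],[-0.025,-0.007,-0.1],[-0.037,-0.01,-0.15],[-0.05,-0.014,-0.2],[-0.062,-0.017,-0.25]])

```text
clock: 35.5
position: [0.5148, 0.1849, 0.2121]
tool_rot: [-1.965, -0.495, -2.161]
force: [0.3, -0.2, -2.6]
grip_width: 0.0591
finger_force: 54.6
```

>>> apply_moves(linear=[[0,0,0],[0,0.01,0],[-0.01,0.01,0],[-0.01,0.02,-0.01],[-0.01,0.02,-0.01]], delta_rot=[[-0.009,-0.009,-0.05],[-0.018,-0.018,-0.1],[-0.028,-0.028,-0.15],[-0.037,-0.037,-0.2],[-0.046,-0.046,-0.249]])

```text
clock: 35.92
position: [0.5134, 0.186, 0.2104]
tool_rot: [-2.38, -0.879, -1.677]
force: [-0.7, 0.1, -3.3]
grip_width: 0.0584
finger_force: 54.6
```

>>> apply_moves(linear=[[0,0,0],[-0.01,0.01,0],[-0.02,0.01,0],[-0.03,0.02,0],[-0.03,0.02,0]], delta_rot=[[-0.003,-0.012,-0.05],[-0.007,-0.025,-0.1],[-0.01,-0.037,-0.15],[-0.014,-0.05,-0.2],[-0.017,-0.062,-0.25]])

```text
clock: 36.33
position: [0.5121, 0.1869, 0.2071]
tool_rot: [3.133, -0.958, -0.776]
force: [-0.3, 0.4, -3.4]
grip_width: 0.0588
finger_force: 54.6
```

>>> apply_moves(linear=[[-0.1,-0.01,0.04],[-0.21,-0.02,0.08],[-0.31,-0.04,0.12],[-0.42,-0.05,0.15],[-0.52,-0.06,0.19]], delta_rot=[[0.008,0,-0.006],[0.016,0,-0.011],[0.024,0,-0.017],[0.032,0,-0.022],[0.04,0,-0.028]])

```text
clock: 36.75
position: [0.506, 0.2019, 0.1522]
tool_rot: [-3.139, -0.959, -0.685]
force: [1.5, 1.1, -3.1]
grip_width: 0.0589
finger_force: 54.6
```

>>> apply_moves(linear=[[-0.13,-0.01,0.05],[-0.26,-0.03,0.1],[-0.39,-0.05,0.15],[-0.51,-0.06,0.19],[-0.51,-0.06,0.19]], delta_rot=[[0.01,0,-0.007],[0.02,0,-0.014],[0.03,0,-0.021],[0.041,0,-0.028],[0.041,0,-0.028]])

```text
clock: 37.17
position: [0.4982, 0.2148, 0.0982]
tool_rot: [3.141, -0.958, -0.577]
force: [-0.7, -0.1, -2.7]
grip_width: 0.0587
finger_force: 54.5
```

>>> apply_moves(linear=[[0,0,0],[0,0,0],[0,0,0],[0,0,0],[0,0,0]], delta_rot=[[0,0,0],[0,0,0],[0,0,0],[0,0,0],[0,0,0]])

```text
clock: 37.58
position: [0.4999, 0.2149, 0.1015]
tool_rot: [-3.138, -0.96, -0.584]
force: [-0.4, -0.3, -2.9]
grip_width: 0.0589
finger_force: 54.5
```

```bash
python3 log.py; python3 - <<'E'
from go import *
G=np.eye(4); G[:3,:3]=R.from_euler('xyz',[-3.14,-.96,-.582]).as_matrix(); G[:3,3]=(.4999,.2152,.0516)
path([G],maxr=36,nd=3)
E
```

```text
t 37.5833 q [-0.644  0.817 -0.532  2.156  1.486  1.352  1.804] p [0.4999 0.2149 0.1015] rpy [-3.138 -0.96  -0.584] F [-0.4 -0.3 -2.9] w 0.0589 54.5
tool axes x [ 0.479 -0.316  0.819] y [-0.548 -0.836 -0.002] z [ 0.686 -0.448 -0.574]
1 lin [-0.41, -0.002, 0.285] rot [0.0, 0.0, 0.0] | p [0.5   0.215 0.052] q [-0.66  0.93 -0.5   2.14  1.55  1.36  1.71] m0.13 e0.0000
```

>>> apply_moves(linear=[[-0.1,0,0.07],[-0.2,0,0.14],[-0.27,0,0.19],[-0.32,0,0.22],[-0.34,0,0.24]], delta_rot=[[0,0,0],[0,0,0],[0,0,0],[0,0,0],[0,0,0]])

```text
clock: 38.0
position: [0.4996, 0.2149, 0.0587]
tool_rot: [-3.14, -0.959, -0.581]
force: [0.0, 0.0, -1.8]
grip_width: 0.059
finger_force: 54.5
```

>>> apply_moves(linear=[[-0.02,0,0.01],[-0.04,0,0.025],[-0.06,0,0.04],[-0.07,0,0.05],[-0.07,0,0.05]], delta_rot=[[0,0,0],[0,0,0],[0,0,0],[0,0,0],[0,0,0]])

```text
clock: 38.42
position: [0.5, 0.2149, 0.0513]
tool_rot: [-3.139, -0.96, -0.582]
force: [-2.7, 0.3, 3.4]
grip_width: 0.059
finger_force: 55.1
```

>>> apply_moves(linear=[[0,0,0],[-0.005,0,0.004],[-0.01,0,0.007],[-0.012,0,0.008],[-0.012,0,0.008]], delta_rot=[[0,0,0],[0,0,0],[0,0,0],[0,0,0],[0,0,0]])

```text
clock: 38.83
position: [0.5001, 0.2148, 0.0512]
tool_rot: [-3.138, -0.963, -0.583]
force: [-12.5, 1.3, 26.4]
grip_width: 0.0587
finger_force: 56.8
```

```bash
python3 log.py
```

```text
t 38.8333 q [-0.662  0.929 -0.503  2.141  1.552  1.36   1.712] p [0.5001 0.2148 0.0512] rpy [-3.138 -0.963 -0.583] F [-12.5   1.3  26.4] w 0.0587 56.8
tool axes x [ 0.477 -0.314  0.821] y [-0.548 -0.837 -0.002] z [ 0.687 -0.449 -0.571]
```

>>> apply_moves(linear=[[0.008,0,-0.006],[0.01,0,-0.007],[0.01,0,-0.007],[0.01,0,-0.007],[0.01,0,-0.007]], delta_rot=[[0,0,0],[0,0,0],[0,0,0],[0,0,0],[0,0,0]])

```text
clock: 39.25
position: [0.5, 0.2149, 0.0512]
tool_rot: [-3.139, -0.96, -0.582]
force: [-4.4, 0.1, 10.5]
grip_width: 0.0587
finger_force: 55.5
```

>>> apply_moves(linear=[[0,0,0],[0,0,0],[0,0,0],[0,0,0],[0,0,0]], delta_rot=[[0,0,0],[0,0,0],[0,0,0],[0,0,0],[0,0,0]], gripper=1)

```text
clock: 39.67
position: [0.4998, 0.2148, 0.0505]
tool_rot: [-3.14, -0.959, -0.581]
force: [0.1, 0.1, 0.3]
grip_width: 0.0853
finger_force: 0.0
```

>>> apply_moves(linear=[[0,0,-0.05],[0,0,-0.2],[0,0,-0.4],[0,0,-0.65],[0,0,-0.9]], delta_rot=[[0,0,0],[0,0,0],[0,0,0],[0,0,0],[0,0,0]])

```text
clock: 40.08
position: [0.4371, 0.2553, 0.1028]
tool_rot: [-3.141, -0.959, -0.581]
force: [-0.0, 0.5, 0.4]
grip_width: 0.0855
finger_force: 0.0
```

>>> apply_moves(linear=[[0.2,0,-0.14],[0.4,0,-0.28],[0.6,0,-0.42],[0.82,0,-0.57],[0.82,0,-0.57]], delta_rot=[[0,0,0],[0,0,0],[0,0,0],[0,0,0],[0,0,0]])

```text
clock: 40.5
position: [0.4386, 0.2558, 0.2063]
tool_rot: [-3.131, -0.96, -0.588]
force: [0.6, 0.2, 0.3]
grip_width: 0.0857
finger_force: 0.0
```

```bash
python3 log.py; python3 - <<'E'
from go import *
import meas
for n in ('top','scene'):
    im,d=save(n,n+'5'); o,_,_=meas.measure(im,d,n)
    for k in o: print(n,k,[(a[0].tolist(),a[1],a[2]) for a in o[k]])
Rd=(.4636,.027)
for hd,e in ((-68,35),(-75,40)):
    T=pose((*Rd,.064),rad(hd),rad(-e)); b=T.copy(); b[:3,3]-=T[:3,2]*.09; b2=b.copy(); b2[2,3]+=.12
    qg,er=solve(np.array([-.6,.5,-.4,2.05,.9,1.5,1.9]),b2,1e-3); print(hd,qg.round(2),er)
    path([b2,b,T],maxl=.1,maxr=36)
E
```

```text
t 40.5 q [-0.713  0.612 -0.654  2.138  1.24   1.447  1.949] p [0.4386 0.2558 0.2063] rpy [-3.131 -0.96  -0.588] F [0.6 0.2 0.3] w 0.0857 0.0
tool axes x [ 0.477 -0.318  0.819] y [-0.548 -0.837 -0.006] z [ 0.687 -0.446 -0.573]
top white [([335.0, 131.0], np.int32(69), array([ 0.7398, -0.0948])), ([255.0, 196.0], np.int32(361), array([0.5851, 0.1003]))]
top yellow [([203.0, 239.0], np.int32(379), array([0.4838, 0.2255])), ([145.0, 256.0], np.int32(173), array([0.4458, 0.3639]))]
top red [([287.0, 246.0], np.int32(355), array([0.4637, 0.0269]))]
scene white [([307.0, 207.0], np.int32(187), array([0.592 , 0.0978]))]
scene yellow [([367.0, 168.0], np.int32(141), array([0.4474, 0.3532])), ([335.0, 181.0], np.int32(167), array([0.493 , 0.2227]))]
scene red [([276.0, 186.0], np.int32(160), array([0.4703, 0.0251]))]
-68 [-0.58  0.55 -0.41  2.09  0.95  1.43  1.93] 2.358093027205564e-09
1 lin [0.37, 0.73, 0.35] rot [-0.119, 0.0, 0.083] | p [0.44  0.167 0.213] q [-0.62  0.59 -0.6   2.12  1.09  1.47  1.9 ] m0.12 e0.0000
2 lin [0.48, 0.54, 0.51] rot [-0.119, 0.001, 0.082] | p [0.442 0.079 0.223] q
[... 211 characters left out ...]
ot [0.0, 0.0, 0.0] | p [0.47  0.01  0.051] q [-0.43  0.9  -0.4   2.15  1.27  1.29  1.6 ] m0.12 e0.0000
-75 [-0.51  0.53 -0.4   2.01  0.86  1.42  1.99] 5.516630454827678e-09
1 lin [0.41, 0.71, 0.37] rot [-0.139, -0.02, 0.105] | p [0.444 0.166 0.215] q [-0.58  0.58 -0.6   2.08  1.05  1.46  1.93] m0.12 e0.0000
2 lin [0.56, 0.47, 0.52] rot [-0.138, -0.019, 0.106] | p [0.45  0.077 0.227] q [-0.42  0.55 -0.52  2.01  0.89  1.47  1.96] m0.11 e0.0000
3 lin [-0.92, 0.0, 0.77] rot [0.0, 0.0, 0.0] | p [0.45  0.078 0.108] q [-0.46  0.77 -0.48  2.04  1.01  1.35  1.74] m0.15 e0.0000
4 lin [0.0, 0.0, 0.9] rot [0.0, 0.0, 0.0] | p [0.468 0.011 0.05 ] q [-0.37  0.87 -0.41  2.1   1.17  1.24  1.67] m0.15 e0.0000
```

Both cameras show white, yellow and red upright in place, so I'll go to red at top (287,246).

>>> apply_moves(linear=[[0.07,0.15,0.07],[0.15,0.29,0.14],[0.22,0.44,0.21],[0.3,0.58,0.28],[0.37,0.73,0.35]], delta_rot=[[-0.024,0,0.017],[-0.048,0,0.033],[-0.071,0,0.05],[-0.095,0,0.066],[-0.119,0,0.083]])

```text
clock: 41.02
position: [0.4398, 0.1656, 0.2114]
tool_rot: [3.139, -0.959, -0.884]
force: [-0.7, -0.2, -0.4]
grip_width: 0.0851
finger_force: 0.0
```

>>> apply_moves(linear=[[0.1,0.11,0.1],[0.19,0.22,0.2],[0.29,0.33,0.3],[0.48,0.54,0.51],[0.48,0.54,0.51]], delta_rot=[[-0.024,0,0.017],[-0.048,0,0.033],[-0.08,0,0.05],[-0.119,0.001,0.082],[-0.119,0.001,0.082]])

```text
clock: 41.43
position: [0.4426, 0.0737, 0.2221]
tool_rot: [3.137, -0.965, -1.194]
force: [0.1, -1.0, 0.3]
grip_width: 0.0854
finger_force: 0.0
```

>>> apply_moves(linear=[[0,0,0],[0,0,0],[0,0,0],[0,0,0],[0,0,0]], delta_rot=[[0,0,0],[0,0,0],[0,0,0],[0,0,0],[0,0,0]])

```text
clock: 41.85
position: [0.4422, 0.0791, 0.222]
tool_rot: [3.138, -0.961, -1.182]
force: [-0.3, 0.3, -0.4]
grip_width: 0.0854
finger_force: 0.0
```

```bash
python3 log.py; python3 - <<'E'
from go import *
T=pose((.4636,.027,.064),rad(-68),rad(-35)); b=T.copy(); b[:3,3]-=T[:3,2]*.09
path([b,T],maxl=.1,nd=3)
E
```

```text
t 41.85 q [-0.49   0.571 -0.525  2.09   0.974  1.486  1.897] p [0.4422 0.0791 0.222 ] rpy [ 3.138 -0.961 -1.182] F [-0.3  0.3 -0.4] w 0.0854 0.0
tool axes x [ 0.217 -0.53   0.82 ] y [-0.926 -0.376  0.002] z [ 0.307 -0.76  -0.573]
1 lin [-0.972, -0.006, 0.687] rot [0.0, -0.001, 0.001] | p [0.443 0.079 0.103] q [-0.53  0.81 -0.48  2.11  1.1   1.39  1.67] m0.14 e0.0000
2 lin [0.001, 0.0, 0.9] rot [0.0, 0.0, 0.0] | p [0.47  0.01  0.051] q [-0.43  0.9  -0.4   2.15  1.27  1.29  1.6 ] m0.12 e0.0000
```

>>> apply_moves(linear=[[-0.22,0,0.16],[-0.46,0,0.33],[-0.7,0,0.5],[-0.9,0,0.64],[-0.97,0,0.69]], delta_rot=[[0,0,0],[0,0,0],[0,0,0],[0,0,0],[0,0,0]])

```text
clock: 42.27
position: [0.4417, 0.0774, 0.1005]
tool_rot: [3.133, -0.962, -1.178]
force: [-0.2, -0.1, 0.1]
grip_width: 0.0853
finger_force: 0.0
```

>>> apply_moves(linear=[[0,0,0.2],[0,0,0.4],[0,0,0.6],[0,0,0.8],[0,0,0.9]], delta_rot=[[0,0,0],[0,0,0],[0,0,0],[0,0,0],[0,0,0]])

```text
clock: 42.68
position: [0.4705, 0.0076, 0.0515]
tool_rot: [3.138, -0.962, -1.184]
force: [-0.0, -0.8, -0.1]
grip_width: 0.0855
finger_force: 0.0
```

>>> apply_moves(linear=[[0,0,0],[0,0,0],[0,0,0],[0,0,0],[0,0,0]], delta_rot=[[0,0,0],[0,0,0],[0,0,0],[0,0,0],[0,0,0]])

```text
clock: 43.1
position: [0.4703, 0.0099, 0.0521]
tool_rot: [3.14, -0.961, -1.184]
force: [-0.8, -0.1, -0.3]
grip_width: 0.0856
finger_force: 0.0
```

>>> apply_moves(linear=[[0,0,0],[0,0,0],[0,0,0],[0,0,0],[0,0,0]], delta_rot=[[0,0,0],[0,0,0],[0,0,0],[0,0,0],[0,0,0]], gripper=-1, force=50)

```text
clock: 43.52
position: [0.4703, 0.0094, 0.052]
tool_rot: [3.139, -0.962, -1.184]
force: [-1.4, 4.3, 7.9]
grip_width: 0.0584
finger_force: 51.7
```

>>> apply_moves(linear=[[0,0,0],[0,0,0],[0,0,0],[0,0,0],[0,0,0]], delta_rot=[[0,0,0],[0,0,0],[0,0,0],[0,0,0],[0,0,0]])

```text
clock: 43.93
position: [0.4703, 0.0094, 0.052]
tool_rot: [3.139, -0.962, -1.184]
force: [-1.9, 3.9, 8.2]
grip_width: 0.0587
finger_force: 51.7
```

```bash
python3 log.py; python3 -c "
from spin import *
plan((.52,.05,.22),-62,quiet=True); plan((.5,.1,.22),-60,quiet=True)
plan((.5,.07,.22),-66)"
```

```text
t 43.9333 q [-0.436  0.901 -0.393  2.154  1.273  1.289  1.604] p [0.4703 0.0094 0.052 ] rpy [ 3.139 -0.962 -1.184] F [-1.9  3.9  8.2] w 0.0587 51.7
tool axes x [ 0.216 -0.53   0.82 ] y [-0.927 -0.376  0.001] z [ 0.307 -0.76  -0.572]
(0.52, 0.05, 0.22) -62 ['0.12 e0.0000', '0.10 e0.0000', '0.16 e0.0000', '0.16 e0.0000', '0.16 e0.0000', '0.15 e0.0000', '0.12 e0.0000', '0.11 e0.0000'] [-0.86  1.06  0.06  2.02  1.24  1.74 -1.5 ]
angle 2.73
(0.5, 0.1, 0.22) -60 ['0.12 e0.0000', '0.13 e0.0000', '0.11 e0.0000', '0.17 e0.0000', '0.17 e0.0000', '0.17 e0.0000', '0.14 e0.0000', '0.12 e0.0000', '0.12 e0.0000'] [-0.99  1.07  0.09  2.    1.17  1.72 -1.46]
angle 2.73
1 lin [0.57, 0.0, -0.4] rot [0.0, 0.0, 0.0] | p [0.47  0.01  0.122] q [-0.42  0.75 -0.43  2.17  1.19  1.32  1.74] m0.12 e0.0000
2 lin [0.55, -0.51, -0.71] rot [0.014, 0.0, -0.009] | p [0.508 0.054 0.207] q [-0.42  0.61 -0.46  2.04  1.1   1.42  1.98] m0.11 e0.0000
3 lin [0.03, 0.0, 0.0] rot [0.016, 0.063, 0.25] | p [0.508 0.052 0.21 ] q [-0.52  0.67 -0.37  2.04  1.13  1.5   1.39] m0.17 e0.0000
4 lin [0.03, -0.01, 0.0] rot [0.046, 0.045, 0.25] | p [0.508 0.051 0.213] q [-0.62  0.74 -0.28  2.04  1.14  1.56  0.8 ] m0.17 e0.0000
5 lin [0.01, -0.03, -0.01] rot [0.062, 0.017, 0.249] | p [0.509 0.051 0.216] q [-0.71  0.81 -0.19  2.02  1.15  1.62  0.23] m0.18 e0.0000
6 lin [0.0, -0.03, 0.0] rot [0.063, -0.017, 0.25] | p [0.509 0.05  0.219] q [-0.79  0.89 -0.1   2.01  1.15  1.66 -0.34] m0.15 e0.0000
7 lin [-0.01, -0.02, 0.0] rot [0.045, -0.046, 0.249] | p [0.509 0.05  0.221] q [-0.87  0.98  0.01  2.    1.14  1.69 -0.89] m0.13 e0.0000
8 lin [-0.03, -0.02, 0.0] rot [0.017, -0.062, 0.25] | p [0.509 0.05  0.225] q [-0.97  1.08  0.15  1.98  1.11  1.69 -1.43] m0.14 e0.0000
angle 2.73
```

>>> apply_moves(linear=[[0.1,0,-0.07],[0.23,0,-0.16],[0.35,0,-0.25],[0.46,0,-0.33],[0.57,0,-0.4]], delta_rot=[[0,0,0],[0,0,0],[0,0,0],[0,0,0],[0,0,0]])

```text
clock: 44.35
position: [0.47, 0.0096, 0.1218]
tool_rot: [3.138, -0.961, -1.183]
force: [-0.3, -0.2, -3.4]
grip_width: 0.0587
finger_force: 54.9
```

>>> apply_moves(linear=[[0.11,-0.1,-0.14],[0.22,-0.2,-0.28],[0.33,-0.31,-0.43],[0.44,-0.41,-0.57],[0.55,-0.51,-0.71]], delta_rot=[[0.003,0,-0.002],[0.006,0,-0.004],[0.008,0,-0.005],[0.011,0,-0.007],[0.014,0,-0.009]])

```text
clock: 44.77
position: [0.5077, 0.0538, 0.2076]
tool_rot: [3.14, -0.961, -1.15]
force: [0.9, -0.1, -3.7]
grip_width: 0.0584
finger_force: 55.0
```

>>> apply_moves(linear=[[0,0,0],[0.01,0,0],[0.02,0,0],[0.03,0,0],[0.03,0,0]], delta_rot=[[0.003,0.013,0.05],[0.007,0.025,0.1],[0.01,0.038,0.15],[0.013,0.05,0.2],[0.016,0.063,0.25]])

```text
clock: 45.18
position: [0.5081, 0.0517, 0.2093]
tool_rot: [-2.366, -0.877, -2.06]
force: [-0.1, -0.6, -3.1]
grip_width: 0.0589
finger_force: 54.9
```

>>> apply_moves(linear=[[0,0,0],[0.01,0,0],[0.02,-0.01,0],[0.03,-0.01,0],[0.03,-0.01,0]], delta_rot=[[0.009,0.009,0.05],[0.018,0.018,0.1],[0.028,0.027,0.15],[0.037,0.036,0.2],[0.046,0.045,0.25]])

```text
clock: 45.6
position: [0.508, 0.0502, 0.212]
tool_rot: [-1.959, -0.486, -2.534]
force: [-0.5, -0.4, -3.8]
grip_width: 0.0589
finger_force: 54.9
```

>>> apply_moves(linear=[[0,0,0],[0,-0.01,0],[0.01,-0.02,0],[0.01,-0.03,-0.01],[0.01,-0.03,-0.01]], delta_rot=[[0.012,0.003,0.05],[0.025,0.007,0.1],[0.037,0.01,0.15],[0.05,0.014,0.2],[0.062,0.017,0.249]])

```text
clock: 46.02
position: [0.5087, 0.0506, 0.2151]
tool_rot: [-1.779, 0.004, -2.724]
force: [-0.1, 0.4, -3.4]
grip_width: 0.0585
finger_force: 55.0
```

>>> apply_moves(linear=[[0,0,0],[0,-0.01,0],[0,-0.02,0],[0,-0.03,0],[0,-0.03,0]], delta_rot=[[0.013,-0.003,0.05],[0.025,-0.007,0.1],[0.038,-0.01,0.15],[0.05,-0.014,0.2],[0.063,-0.017,0.25]])

```text
clock: 46.43
position: [0.509, 0.0499, 0.2181]
tool_rot: [-1.655, 0.527, -2.766]
force: [-0.4, 0.7, -4.0]
grip_width: 0.0585
finger_force: 55.1
```

>>> apply_moves(linear=[[0,0,0],[0,-0.01,0],[-0.01,-0.01,0],[-0.01,-0.02,0],[-0.01,-0.02,0]], delta_rot=[[0.009,-0.009,0.05],[0.018,-0.018,0.1],[0.027,-0.028,0.15],[0.036,-0.037,0.2],[0.045,-0.046,0.249]])

```text
clock: 46.85
position: [0.5089, 0.0497, 0.2202]
tool_rot: [-1.45, 1.047, -2.617]
force: [-1.0, -0.4, -4.0]
grip_width: 0.0583
finger_force: 55.2
```

>>> apply_moves(linear=[[0,0,0],[-0.01,-0.01,0],[-0.02,-0.01,0],[-0.03,-0.02,0],[-0.03,-0.02,0]], delta_rot=[[0.003,-0.013,0.05],[0.007,-0.025,0.1],[0.01,-0.038,0.15],[0.014,-0.05,0.2],[0.017,-0.062,0.25]])

```text
clock: 47.27
position: [0.5087, 0.0499, 0.2238]
tool_rot: [0.022, 1.378, -1.129]
force: [0.2, -0.1, -4.0]
grip_width: 0.0588
finger_force: 55.2
```

>>> apply_moves(linear=[[0,0,0],[0,0,0],[0,0,0],[0,0,0],[0,0,0]], delta_rot=[[0,0,0],[0,0,0],[0,0,0],[0,0,0],[0,0,0]])

```text
clock: 47.68
position: [0.5088, 0.0496, 0.2243]
tool_rot: [-0.01, 1.379, -1.162]
force: [0.6, -0.4, -3.8]
grip_width: 0.0586
finger_force: 55.2
```

>>> apply_moves(linear=[[0,0,0],[0,0,0],[0,0,0],[0,0,0],[0,0,0]], delta_rot=[[0,0,0],[0,0,0],[0,0,0],[0,0,0],[0,0,0]])

```text
clock: 48.1
position: [0.5088, 0.0496, 0.2242]
tool_rot: [-0.004, 1.378, -1.156]
force: [-0.8, -0.4, -3.0]
grip_width: 0.0582
finger_force: 55.2
```

>>> apply_moves(linear=[[0,0,0],[0,0,0],[0,0,0],[0,0,0],[0,0,0]], delta_rot=[[0,0,0],[0,0,0],[0,0,0],[0,0,0],[0,0,0]])

```text
clock: 48.52
position: [0.5088, 0.0496, 0.2241]
tool_rot: [-0.003, 1.378, -1.155]
force: [0.0, 0.3, -3.7]
grip_width: 0.0588
finger_force: 55.2
```

>>> apply_moves(linear=[[0,0,0],[0,0,0],[0,0,0],[0,0,0],[0,0,0]], delta_rot=[[0,0,0],[0,0,0],[0,0,0],[0,0,0],[0,0,0]])

```text
clock: 48.93
position: [0.5088, 0.0496, 0.2241]
tool_rot: [-0.003, 1.378, -1.155]
force: [0.3, -0.2, -3.8]
grip_width: 0.0583
finger_force: 55.2
```

>>> apply_moves(linear=[[0,0,0],[0,0,0],[0,0,0],[0,0,0],[0,0,0]], delta_rot=[[0,0,0],[0,0,0],[0,0,0],[0,0,0],[0,0,0]])

```text
clock: 49.35
position: [0.5088, 0.0496, 0.2241]
tool_rot: [-0.003, 1.378, -1.155]
force: [-0.0, 0.5, -3.5]
grip_width: 0.0587
finger_force: 55.2
```

>>> apply_moves(linear=[[0,0,0],[0,0,0],[0,0,0],[0,0,0],[0,0,0]], delta_rot=[[0,0,0],[0,0,0],[0,0,0],[0,0,0],[0,0,0]])

```text
clock: 49.77
position: [0.5088, 0.0496, 0.2241]
tool_rot: [-0.003, 1.378, -1.155]
force: [-0.4, 0.5, -3.5]
grip_width: 0.0587
finger_force: 55.2
```

>>> apply_moves(linear=[[0,0,0],[0,0,0],[0,0,0],[0,0,0],[0,0,0]], delta_rot=[[0,0,0],[0,0,0],[0,0,0],[0,0,0],[0,0,0]])

```text
clock: 50.18
position: [0.5088, 0.0496, 0.2241]
tool_rot: [-0.003, 1.378, -1.155]
force: [-0.3, -0.0, -3.0]
grip_width: 0.0583
finger_force: 55.2
```

>>> apply_moves(linear=[[0,0,0],[0,0,0],[0,0,0],[0,0,0],[0,0,0]], delta_rot=[[0,0,0],[0,0,0],[0,0,0],[0,0,0],[0,0,0]])

```text
clock: 50.6
position: [0.5088, 0.0496, 0.2241]
tool_rot: [-0.003, 1.378, -1.155]
force: [-0.2, -0.0, -4.3]
grip_width: 0.0589
finger_force: 55.2
```

>>> apply_moves(linear=[[0,0,0],[0,0,0],[0,0,0],[0,0,0],[0,0,0]], delta_rot=[[0,0,0],[0,0,0],[0,0,0],[0,0,0],[0,0,0]])

```text
clock: 51.02
position: [0.5088, 0.0496, 0.2242]
tool_rot: [-0.003, 1.378, -1.155]
force: [-0.1, -0.1, -2.9]
grip_width: 0.0589
finger_force: 55.2
```

```bash
python3 log.py; python3 - <<'E'
from go import *
G=np.eye(4); G[:3,:3]=R.from_euler('xyz',[3.139,-.962,-1.184]).as_matrix(); G[:3,3]=(.4703,.0094,.0520)
el=-rad(35.05); P2=np.array((.5,.07,.22)); h=rad(-66)
w=[pose(P2,h,el+t*rad(46),t*np.pi) for t in np.linspace(0,1,7)[:-1]][::-1]
U=G.copy(); U[2,3]+=.05
path(w+[U],maxr=36)
E
```

```text
t 51.0167 q [-0.929  1.069  0.099  1.979  1.127  1.728 -1.444] p [0.5088 0.0496 0.2242] rpy [-0.003  1.378 -1.155] F [-0.1 -0.1 -2.9] w 0.0589 55.2
tool axes x [ 0.077 -0.175 -0.981] y [ 0.914  0.407 -0.001] z [ 0.399 -0.897  0.192]
1 lin [0.03, 0.0, -0.01] rot [-0.017, 0.063, -0.249] | p [0.509 0.05  0.221] q [-0.86  0.98  0.    2.    1.14  1.7  -0.9 ] m0.13 e0.0000
2 lin [0.02, 0.02, 0.0] rot [-0.046, 0.046, -0.25] | p [0.509 0.05  0.218] q [-0.79  0.89 -0.09  2.01  1.15  1.66 -0.34] m0.15 e0.0000
3 lin [0.02, 0.02, 0.0] rot [-0.062, 0.017, -0.25] | p [0.509 0.05  0.216] q [-0.71  0.81 -0.19  2.03  1.15  1.61  0.23] m0.18 e0.0000
4 lin [0.0, 0.03, 0.0] rot [-0.062, -0.017, -0.249] | p [0.508 0.051 0.213] q [-0.61  0.74 -0.3   2.03  1.15  1.57  0.8 ] m0.17 e0.0000
5 lin [-0.02, 0.03, -0.01] rot [-0.046, -0.046, -0.25] | p [0.508 0.053 0.21 ] q [-0.43  0.69 -0.5   2.03  1.16  1.56  1.37] m0.18 e0.0000
6 lin [-0.02, 0.01, 0.0] rot [-0.017, -0.062, -0.249] | p [0.507 0.054 0.208] q [-0.17  0.71 -0.81  2.02  1.19  1.63  1.92] m0.12 e0.0000
7 lin [-0.72, 0.52, 0.81] rot [-0.014, 0.001, 0.008] | p [0.47  0.01  0.102] q [-0.18  0.88 -0.74  2.16  1.29  1.56  1.65] m0.12 e0.0000
```

>>> apply_moves(linear=[[0,0,0],[0.01,0,0],[0.02,0,0],[0.03,0,-0.01],[0.03,0,-0.01]], delta_rot=[[-0.003,0.013,-0.05],[-0.007,0.025,-0.1],[-0.01,0.038,-0.15],[-0.014,0.05,-0.2],[-0.017,0.063,-0.249]])

```text
clock: 51.43
position: [0.5085, 0.0501, 0.2208]
tool_rot: [-1.459, 1.039, -2.625]
force: [0.1, -0.3, -3.9]
grip_width: 0.0586
finger_force: 55.1
```

>>> apply_moves(linear=[[0,0,0],[0.01,0.01,0],[0.01,0.01,0],[0.02,0.02,0],[0.02,0.02,0]], delta_rot=[[-0.009,0.009,-0.05],[-0.018,0.018,-0.1],[-0.028,0.028,-0.15],[-0.037,0.037,-0.2],[-0.046,0.046,-0.25]])

```text
clock: 51.85
position: [0.5093, 0.0501, 0.2182]
tool_rot: [-1.661, 0.516, -2.767]
force: [-0.4, 0.0, -3.4]
grip_width: 0.0583
finger_force: 55.1
```

>>> apply_moves(linear=[[0,0,0],[0.01,0.01,0],[0.01,0.01,0],[0.02,0.02,0],[0.02,0.02,0]], delta_rot=[[-0.012,0.003,-0.05],[-0.025,0.007,-0.1],[-0.037,0.01,-0.15],[-0.05,0.014,-0.2],[-0.062,0.017,-0.25]])

```text
clock: 52.27
position: [0.5085, 0.0499, 0.2155]
tool_rot: [-1.782, -0.006, -2.722]
force: [0.1, 0.0, -3.6]
grip_width: 0.0583
finger_force: 55.0
```

>>> apply_moves(linear=[[0,0,0],[0,0.01,0],[0,0.02,0],[0,0.03,0],[0,0.03,0]], delta_rot=[[-0.012,-0.003,-0.05],[-0.025,-0.007,-0.1],[-0.037,-0.01,-0.15],[-0.05,-0.014,-0.2],[-0.062,-0.017,-0.249]])

```text
clock: 52.68
position: [0.5081, 0.0504, 0.2126]
tool_rot: [-1.964, -0.495, -2.528]
force: [-0.0, -0.7, -3.8]
grip_width: 0.0588
finger_force: 55.0
```

>>> apply_moves(linear=[[0,0,0],[-0.01,0.01,0],[-0.01,0.02,0],[-0.02,0.03,-0.01],[-0.02,0.03,-0.01]], delta_rot=[[-0.009,-0.009,-0.05],[-0.018,-0.018,-0.1],[-0.028,-0.028,-0.15],[-0.037,-0.037,-0.2],[-0.046,-0.046,-0.25]])

```text
clock: 53.1
position: [0.5075, 0.0525, 0.2096]
tool_rot: [-2.38, -0.881, -2.042]
force: [-0.3, -0.0, -3.4]
grip_width: 0.0589
finger_force: 55.0
```

>>> apply_moves(linear=[[0,0,0],[-0.01,0,0],[-0.01,0.01,0],[-0.02,0.01,0],[-0.02,0.01,0]], delta_rot=[[-0.003,-0.012,-0.05],[-0.007,-0.025,-0.1],[-0.01,-0.037,-0.15],[-0.014,-0.05,-0.2],[-0.017,-0.062,-0.249]])

```text
clock: 53.52
position: [0.5072, 0.0533, 0.2076]
tool_rot: [3.134, -0.959, -1.144]
force: [0.6, -0.2, -3.5]
grip_width: 0.0584
finger_force: 54.9
```

>>> apply_moves(linear=[[-0.15,0.11,0.17],[-0.3,0.22,0.34],[-0.45,0.33,0.51],[-0.6,0.44,0.68],[-0.72,0.52,0.81]], delta_rot=[[-0.003,0,0.002],[-0.006,0,0.003],[-0.009,0,0.005],[-0.012,0.001,0.007],[-0.014,0.001,0.008]])

```text
clock: 53.93
position: [0.4692, 0.0084, 0.101]
tool_rot: [3.135, -0.963, -1.182]
force: [-0.4, 0.5, -3.4]
grip_width: 0.0585
finger_force: 54.9
```

>>> apply_moves(linear=[[0,0,0],[0,0,0],[0,0,0],[0,0,0],[0,0,0]], delta_rot=[[0,0,0],[0,0,0],[0,0,0],[0,0,0],[0,0,0]])

```text
clock: 54.35
position: [0.4706, 0.0102, 0.103]
tool_rot: [3.14, -0.962, -1.185]
force: [-0.4, -0.2, -3.7]
grip_width: 0.0584
finger_force: 55.0
```

```bash
python3 log.py; python3 - <<'E'
from go import *
G=np.eye(4); G[:3,:3]=R.from_euler('xyz',[3.139,-.962,-1.184]).as_matrix(); G[:3,3]=(.4703,.0094,.0524)
path([G],maxr=36,nd=3)
E
```

```text
t 54.35 q [-0.423  0.789 -0.416  2.167  1.21   1.312  1.699] p [0.4706 0.0102 0.103 ] rpy [ 3.14  -0.962 -1.185] F [-0.4 -0.2 -3.7] w 0.0584 55.0
tool axes x [ 0.215 -0.53   0.82 ] y [-0.927 -0.375  0.001] z [ 0.307 -0.76  -0.572]
1 lin [-0.412, 0.006, 0.294] rot [0.0, 0.0, 0.0] | p [0.47  0.009 0.052] q [-0.44  0.9  -0.39  2.15  1.27  1.29  1.6 ] m0.12 e0.0000
```

>>> apply_moves(linear=[[-0.1,0,0.07],[-0.2,0,0.14],[-0.27,0,0.19],[-0.32,0,0.22],[-0.34,0,0.24]], delta_rot=[[0,0,0],[0,0,0],[0,0,0],[0,0,0],[0,0,0]])

```text
clock: 54.77
position: [0.4701, 0.0097, 0.0601]
tool_rot: [3.137, -0.962, -1.182]
force: [0.2, 0.5, -3.7]
grip_width: 0.0584
finger_force: 55.0
```

>>> apply_moves(linear=[[-0.02,0,0.01],[-0.04,0,0.025],[-0.06,0,0.04],[-0.07,0,0.05],[-0.07,0,0.05]], delta_rot=[[0,0,0],[0,0,0],[0,0,0],[0,0,0],[0,0,0]])

```text
clock: 55.18
position: [0.4702, 0.0092, 0.0521]
tool_rot: [3.137, -0.963, -1.183]
force: [1.0, -0.4, -1.4]
grip_width: 0.0584
finger_force: 55.1
```

>>> apply_moves(linear=[[0,0,0],[0,0,0],[-0.004,0,0.003],[-0.006,0,0.004],[-0.006,0,0.004]], delta_rot=[[0,0,0],[0,0,0],[0,0,0],[0,0,0],[0,0,0]])

```text
clock: 55.6
position: [0.4703, 0.0091, 0.052]
tool_rot: [3.138, -0.964, -1.184]
force: [-0.6, 3.1, 10.4]
grip_width: 0.0584
finger_force: 56.0
```

```bash
python3 log.py
```

```text
t 55.6 q [-0.437  0.902 -0.392  2.153  1.272  1.29   1.604] p [0.4703 0.0091 0.052 ] rpy [ 3.138 -0.964 -1.184] F [-0.6  3.1 10.4] w 0.0584 56.0
tool axes x [ 0.215 -0.528  0.821] y [-0.927 -0.375  0.002] z [ 0.307 -0.762 -0.57 ]
```

```bash
cat > scan3.py <<'E'
from go import *
F=(.506,-.180); C=np.array((.522,-.370,.058))
for hd in (-30,-40,-50,-60,-75,-90):
  for e,z in ((15,.072),(25,.08)):
    T=pose((*F,z),rad(hd),-rad(e)); q=np.array([0.1,.95,-.2,2.1,1.3,1.4,1.6])
    for _ in range(4): q,er=solve(q,T,.03)
    q,er=solve(q,T,.001)
    b=T.copy(); b[:3,3]-=T[:3,2]*.1; qb,eb=solve(q,b,.001)
    out=[(round(margin(q),2),round(er,3)),(round(margin(qb),2),round(eb,3))]
    for mouth in (-30,):
        dz=z-.070; qq=q.copy(); bad=0; ms=[]
        # path: lift, then rotate
        U=T.copy(); U[2,3]+=.12
        end=pose(C+np.array([np.cos(rad(mouth)),np.sin(rad(mouth)),0])*dz,rad(mouth),-rad(90+e))
        e2=end.copy(); e2[2,3]+=.1
        for S in [U]+interp(U,e2,10)+[end]:
            qq,er=solve(qq,S,.001); bad=max(bad,er); ms.append(round(margin(qq),2))
        out.append((mouth,round(bad,3),min(ms),qq.round(2)))
    print(hd,e,q.round(2),out)
E
python3 scan3.py
```

```text
-30 15 [ 0.15  1.25 -0.31  2.42  2.53  1.92  1.55] [(np.float64(0.0), np.float64(0.032)), (np.float64(0.0), np.float64(0.054)), (-30, np.float64(0.167), np.float64(0.0), array([ 0.52,  0.78, -0.09,  2.13,  2.13,  0.17,  2.51]))]
-30 25 [ 0.83  1.44 -1.13  2.42  2.7   1.92  2.51] [(np.float64(0.0), np.float64(0.036)), (np.float64(0.0), np.float64(0.079)), (-30, np.float64(0.203), np.float64(0.0), array([ 0.51,  0.79, -0.07,  2.14,  2.12,  0.17,  2.51]))]
-40 15 [ 0.13  1.22 -0.42  2.42  2.29  1.92  1.52] [(np.float64(0.0), np.float64(0.012)), (np.float64(0.0), np.float64(0.04)), (-30, np.float64(0.167), np.float64(0.0), array([ 0.52,  0.78, -0.09,  2.13,  2.13,  0.17,  2.51]))]
-40 25 [ 0.57  1.24 -0.94  2.42  2.38  1.92  2.06] [(np.float64(0.0), np.float64(0.018)), (np.float64(0.0), np.float64(0.048)), (-30, np.float64(0.203), np.float64(0.0), array([ 0.51,  0.79, -0.07,  2.14,  2.12,  0.17,  2.51]))]
-50 15 [-0.12  1.14 -0.23  2.4   2.03  1.67  1.32] [(np.float64(0.01), np.float64(0.0)), (np.float64(0.0), np.float64(0.014)), (-30, np.float64(0.167), np.float64(0.0), array([ 0.52,  0
[... 931 characters left out ...]
3,  0.17,  2.51]))]
-75 25 [-0.09  0.96 -0.31  2.16  1.55  1.38  1.62] [(np.float64(0.12), np.float64(0.0)), (np.float64(0.12), np.float64(0.0)), (-30, np.float64(0.203), np.float64(0.0), array([ 0.51,  0.79, -0.07,  2.14,  2.12,  0.17,  2.51]))]
-90 15 [-0.15  1.09 -0.24  1.94  1.31  1.55  1.64] [(np.float64(0.17), np.float64(0.0)), (np.float64(0.16), np.float64(0.0)), (-30, np.float64(0.167), np.float64(0.0), array([ 0.52,  0.78, -0.09,  2.13,  2.13,  0.17,  2.51]))]
-90 25 [-0.07  0.98 -0.31  1.98  1.31  1.43  1.71] [(np.float64(0.16), np.float64(0.0)), (np.float64(0.15), np.float64(0.0)), (-30, np.float64(0.203), np.float64(0.0), array([ 0.51,  0.79, -0.07,  2.14,  2.12,  0.17,  2.51]))]
```

```bash
cat > scan4.py <<'E'
from go import *
rng=np.random.default_rng(1)
F=(.506,-.180); C=np.array((.522,-.370,.058))
for e,z in ((20,.076),):
  for roll in (0,np.pi):
    for mouth in (-30,150):
      d=np.array([np.cos(rad(mouth)),np.sin(rad(mouth)),0]); end=pose(C+d*(z-.07),rad(mouth),-rad(90+e),roll); e2=end.copy(); e2[2,3]+=.12
      fin=[]
      for k in range(10):
        q0=LO+(HI-LO)*rng.uniform(.15,.85,7); q0[0]=.6+rng.uniform(-.6,.6); q0[2]*=.4
        q,er=solve(q0,end,.02); q,er=solve(q,end,.001)
        if er<2e-3 and margin(q)>.03 and not any(abs(q-f).max()<.5 for f in fin): fin.append(q)
      print('FINAL',e,round(roll,1),mouth,[ (f.round(2).tolist(),margin(f).round(2)) for f in fin],flush=True)
      for f in fin[:3]:
        for hd in range(-180,180,20):
          T=pose((*F,z),rad(hd),-rad(e),roll); U=T.copy(); U[2,3]+=.12; q=f; bad=0; ms=[]
          for S in [e2]+interp(e2,U,8)+[T]:
            q,er=solve(q,S,.001); bad=max(bad,er); ms.append(margin(q))
            if er>.01: break
          if bad<2e-3: print('   hd',hd,'m',round(min(ms),2),q.round(2),flush=True)
E
timeout 570 python3 scan4.py
```

```text
FINAL 20 0 -30 [([0.54, 0.96, -0.02, 1.34, 0.02, 1.19, -1.58], np.float64(0.19)), ([0.89, 1.05, -0.71, 1.31, 0.56, 1.35, -1.97], np.float64(0.11)), ([0.26, 1.03, 0.5, 1.36, -0.42, 1.22, -1.26], np.float64(0.15))]
   hd 40 m 0.06 [ 1.53  1.32 -1.    2.07 -0.84  0.33  0.98]
   hd 60 m 0.12 [ 1.37  1.25 -0.88  1.83 -0.47  0.76  0.69]
   hd 80 m 0.15 [ 1.21  1.27 -0.84  1.58 -0.29  1.14  0.63]
   hd 100 m 0.17 [ 1.06  1.32 -0.85  1.35 -0.12  1.48  0.62]
   hd 120 m 0.04 [ 0.9   1.37 -0.85  1.16  0.02  1.78  0.69]
   hd 40 m 0.01 [ 1.69  1.58 -1.3   2.06  0.55  0.31 -0.33]
   hd 60 m 0.02 [ 1.57  1.55 -1.29  1.82  0.27  0.76  0.03]
   hd 80 m 0.02 [ 1.41  1.56 -1.31  1.57  0.27  1.17  0.14]
   hd 100 m 0.02 [ 1.22  1.56 -1.3   1.34  0.28  1.54  0.26]
   hd 120 m 0.03 [ 0.99  1.48 -1.11  1.16  0.21  1.81  0.52]
   hd 40 m 0.0 [ 1.39  1.18 -0.79  2.07 -1.24  0.53  1.32]
   hd 60 m 0.04 [ 1.01  1.06 -0.34  1.84 -1.05  1.06  1.17]
   hd 80 m 0.08 [ 0.92  1.11 -0.33  1.6  -0.73  1.29  1.01]
   hd 100 m 0.11 [ 0.81  1.18 -0.35  1.37 -0.5   1.55  0.96]
   hd 120 m 0.03 [ 0.71  1.26 -0.41  1.18 -
[... 1337 characters left out ...]
.06 [ 1.38  1.49 -1.21  1.57  0.15  1.14  0.25]
   hd 100 m 0.06 [ 1.18  1.47 -1.15  1.35  0.14  1.5   0.39]
   hd 120 m 0.03 [ 0.97  1.46 -1.06  1.16  0.17  1.8   0.55]
FINAL 20 3.1 -30 [([1.03, 1.18, -1.04, 1.3, 0.83, 1.51, 1.02], np.float64(0.16))]
   hd -160 m 0.01 [-0.14  1.27  0.35  1.2   0.17  1.82 -1.1 ]
   hd -140 m 0.01 [ 0.01  1.17 -0.18  1.37  0.68  1.8  -1.33]
   hd -120 m 0.05 [ 0.04  1.12 -0.37  1.59  0.99  1.75 -1.39]
   hd -100 m 0.11 [ 0.03  1.08 -0.44  1.83  1.24  1.67 -1.45]
   hd -80 m 0.12 [ 0.03  1.06 -0.49  2.08  1.53  1.64 -1.53]
   hd -60 m 0.03 [ 0.12  1.1  -0.56  2.3   1.89  1.74 -1.58]
   hd 20 m 0.0 [ 1.72  1.66 -1.31  2.29  2.65  0.32  0.67]
FINAL 20 3.1 150 []
```

>>> apply_moves(linear=[[0,0,0],[0,0,0],[0,0,0],[0,0,0],[0,0,0]], delta_rot=[[0,0,0],[0,0,0],[0,0,0],[0,0,0],[0,0,0]], gripper=1)

```text
clock: 56.02
position: [0.4701, 0.0093, 0.0511]
tool_rot: [3.137, -0.962, -1.183]
force: [0.1, 0.6, -0.9]
grip_width: 0.0851
finger_force: 0.0
```

>>> apply_moves(linear=[[0,0,-0.05],[0,0,-0.2],[0,0,-0.4],[0,0,-0.65],[0,0,-0.9]], delta_rot=[[0,0,0],[0,0,0],[0,0,0],[0,0,0],[0,0,0]])

```text
clock: 56.43
position: [0.4418, 0.0786, 0.1033]
tool_rot: [3.136, -0.962, -1.182]
force: [0.7, -1.3, 0.1]
grip_width: 0.0854
finger_force: 0.0
```

>>> apply_moves(linear=[[0.2,0,-0.14],[0.4,0,-0.28],[0.6,0,-0.42],[0.82,0,-0.57],[0.82,0,-0.57]], delta_rot=[[0,0,0],[0,0,0],[0,0,0],[0,0,0],[0,0,0]])

```text
clock: 56.85
position: [0.4433, 0.0786, 0.2063]
tool_rot: [-3.138, -0.961, -1.189]
force: [0.8, 0.4, 2.6]
grip_width: 0.0851
finger_force: 0.0
```

>>> apply_moves(linear=[[0.2,0,-0.14],[0.4,0,-0.28],[0.6,0,-0.42],[0.82,0,-0.57],[0.82,0,-0.57]], delta_rot=[[0,0,0],[0,0,0],[0,0,0],[0,0,0],[0,0,0]])

```text
clock: 57.27
position: [0.4434, 0.0785, 0.3061]
tool_rot: [-3.138, -0.961, -1.19]
force: [-0.1, 0.8, 0.1]
grip_width: 0.0856
finger_force: 0.0
```

```bash
python3 log.py; python3 - <<'E'
from go import *
import meas
for n in ('top','scene'):
    im,d=save(n,n+'6'); o,_,_=meas.measure(im,d,n)
    for k in o: print(n,k,[(a[0].tolist(),a[1],a[2]) for a in o[k]])
hd,e,z=60,20,.076
T=pose((.506,-.18,z),rad(hd),-rad(e)); b=T.copy(); b[:3,3]-=T[:3,2]*.11; b2=b.copy(); b2[2,3]+=.15
q=np.array([1.37,1.25,-.88,1.83,-.47,.76,.69])
qT,_=solve(q,T,1e-3); qb,_=solve(qT,b,1e-3); qb2,er=solve(qb,b2,1e-3); print(qT.round(2),qb.round(2),qb2.round(2),er,margin(qb2))
J=jpath(qb2,8)
for j in J: print(j[:3,3].round(3),j[:3,2].round(2))
E
```

```text
t 57.2667 q [-0.461  0.42  -0.542  2.032  0.913  1.569  2.072] p [0.4434 0.0785 0.3061] rpy [-3.138 -0.961 -1.19 ] F [-0.1  0.8  0.1] w 0.0856 0.0
tool axes x [ 0.213 -0.531  0.82 ] y [-0.927 -0.375 -0.002] z [ 0.309 -0.76  -0.573]
top white [([335.0, 131.0], np.int32(71), array([ 0.7393, -0.0943])), ([258.0, 209.0], np.int32(362), array([0.5532, 0.0954]))]
top yellow [([202.0, 237.0], np.int32(308), array([0.4875, 0.2277])), ([148.0, 260.0], np.int32(396), array([0.4357, 0.3571]))]
top red [([287.0, 246.0], np.int32(354), array([0.4637, 0.0266]))]
scene white [([303.0, 200.0], np.int32(178), array([0.5602, 0.0933]))]
scene yellow [([367.0, 168.0], np.int32(140), array([0.4472, 0.3536])), ([335.0, 181.0], np.int32(166), array([0.4928, 0.2226]))]
scene red [([276.0, 186.0], np.int32(158), array([0.4706, 0.0245]))]
[ 1.37  1.25 -0.89  1.83 -0.47  0.76  0.69] [ 1.48  1.17 -0.84  1.73 -0.43  1.    0.66] [ 1.53  0.94 -0.94  1.75 -0.52  1.12  0.52] 7.591793971251093e-09 0.12986621142136434
[0.411 0.02  0.247] [-0.03 -0.72 -0.69]
[ 0.375 -0.013  0.205] [-0.33 -0.54 -0.77]
[ 0.351 -0.024  0.177] [-0.53 -0.24 -0.81]
[ 0.348 -0.026  0.165] [-0.59  0.12 -0.8 ]
[ 0.369 -0.037  0.169] [-0.48  0.47 -0.74]
[ 0.407 -0.072  0.187] [-0.24  0.73 -0.64]
[ 0.446 -0.142  0.217] [ 0.11  0.86 -0.5 ]
[ 0.465 -0.252  0.256] [ 0.47  0.81 -0.34]
```

```bash
python3 - <<'E'
from go import *
hd,e,z=60,20,.076
T=pose((.506,-.18,z),rad(hd),-rad(e)); b=T.copy(); b[:3,3]-=T[:3,2]*.11; b2=b.copy(); b2[2,3]+=.15
J=jpath(np.array([1.53,.94,-.94,1.75,-.52,1.12,.52]),8)
for j,dz in zip(J,(.06,.1,.12,.13,.13,.13,.1,0)): j[2,3]+=dz
for j in J[4:7]: j[1,3]-=.03
J[-1]=b2
M,q=path(J,maxl=.1,maxr=36)
E
```

```text
1 lin [0.27, 0.52, 0.32] rot [-0.16, -0.072, 0.144] | p [0.41  0.02  0.307] q [-0.3   0.37 -0.46  1.95  0.66  1.56  2.02] m0.10 e0.0000
2 lin [0.23, 0.33, 0.26] rot [-0.165, -0.054, 0.16] | p [ 0.375 -0.013  0.305] q [-0.16  0.36 -0.36  1.88  0.42  1.57  1.92] m0.12 e0.0000
3 lin [0.12, 0.15, 0.21] rot [-0.169, -0.039, 0.172] | p [ 0.351 -0.024  0.296] q [-0.02  0.37 -0.25  1.84  0.17  1.56  1.77] m0.15 e0.0000
4 lin [0.02, 0.0, 0.03] rot [-0.173, -0.023, 0.178] | p [ 0.348 -0.026  0.295] q [ 0.12  0.4  -0.14  1.81 -0.08  1.57  1.62] m0.18 e0.0000
5 lin [-0.12, -0.4, -0.2] rot [-0.178, -0.007, 0.18] | p [ 0.369 -0.066  0.298] q [ 0.3   0.46 -0.02  1.76 -0.31  1.6   1.5 ] m0.17 e0.0000
6 lin [-0.25, -0.07, -0.47] rot [-0.181, 0.013, 0.178] | p [ 0.407 -0.101  0.315] q [ 0.47  0.51  0.06  1.73 -0.56  1.64  1.31] m0.12 e0.0000
7 lin [-0.53, 0.0, -0.6] rot [-0.184, 0.039, 0.172] | p [ 0.445 -0.171  0.315] q [ 0.66  0.59  0.11  1.71 -0.82  1.64  1.13] m0.08 e0.0000
8 lin [-0.93, 0.14, -0.37] rot [-0.182, 0.07, 0.161] | p [ 0.465 -0.251  0.256] q [ 0.86  0.75  0.11  1.79 -1.08  1.56  1.04] m0.03 e0.0000
```

```bash
cat > fl.py <<'E'
from go import *
import io,contextlib
q8=np.array([.66,.59,.11,1.71,-.82,1.64,1.13])
def run(hd,e,z,q=q8,mouth=-30,F=(.506,-.18),start=None,fin=True):
    M=fk(q,PP,SG) if start is None else start
    T=pose((*F,z),rad(hd),-rad(e)); b=T.copy(); b[:3,3]-=T[:3,2]*.11; b2=b.copy(); b2[2,3]+=.15
    d=np.array([np.cos(rad(mouth)),np.sin(rad(mouth)),0]); end=pose(np.array((.522,-.37,.058))+d*(z-.07),rad(mouth),-rad(90+e)); e2=end.copy(); e2[2,3]+=.12
    U=T.copy(); U[2,3]+=.15
    f=io.StringIO()
    with contextlib.redirect_stdout(f): Me,qe=path([b2,b,T]+([U,e2,end] if fin else []),M,q,maxl=.1,maxr=36)
    print(hd,e,z,mouth,[l.split(' m')[-1].replace(' e','/') for l in f.getvalue().splitlines()],qe.round(2),flush=True)
if __name__=='__main__':
    for hd in (60,75,90):
        for e,z in ((20,.076),(28,.082)):
            for m in (-30,150): run(hd,e,z,mouth=m)
E
python3 fl.py
```

```text
60 20 0.076 -30 ['0.03/0.0000', '0.03/0.0000', '0.03/0.0000', '0.02/0.0000', '0.00/0.0000', '0.01/0.0000', '0.01/0.0000', '0.02/0.0000', '0.05/0.0000', '0.10/0.0000', '0.13/0.0000', '0.13/0.0000', '0.12/0.0000'] [ 0.18  1.09  0.68  1.36 -0.58  1.27 -1.14]
60 20 0.076 150 ['0.03/0.0000', '0.03/0.0000', '0.03/0.0000', '0.02/0.0000', '0.00/0.0000', '0.01/0.0000', '0.01/0.0000', '0.06/0.0000', '0.11/0.0000', '0.15/0.0000', '0.11/0.0000', '0.04/0.0000', '0.00/0.0012'] [ 0.36  0.72  0.22  1.99 -0.99  0.17  2.51]
60 28 0.082 -30 ['0.04/0.0000', '0.04/0.0000', '0.03/0.0000', '0.02/0.0000', '0.00/0.0000', '0.01/0.0000', '0.02/0.0000', '0.04/0.0000', '0.08/0.0000', '0.12/0.0000', '0.14/0.0000', '0.14/0.0000', '0.13/0.0000'] [ 0.24  1.15  0.63  1.2  -0.5   1.45 -1.22]
60 28 0.082 150 ['0.04/0.0000', '0.04/0.0000', '0.03/0.0000', '0.02/0.0000', '0.00/0.0000', '0.01/0.0000', '0.02/0.0000', '0.07/0.0000', '0.11/0.0000', '0.14/0.0000', '0.01/0.0000', '0.00/0.0153', '0.00/0.0304'] [ 0.37  0.7   0.22  1.99 -0.99  0.17  2.51]
75 20 0.076 -30 ['0.07/0.0000', '0.05/0.0000', '0.05/0.0000', '0.05/0.0000',
[... 1301 characters left out ...]
/0.0000', '0.08/0.0000', '0.08/0.0000', '0.07/0.0000', '0.07/0.0000', '0.07/0.0000', '0.12/0.0000', '0.16/0.0000', '0.11/0.0000', '0.04/0.0000', '0.01/0.0000'] [ 0.67  0.71 -0.2   1.98  0.84  0.17  0.78]
90 28 0.082 -30 ['0.06/0.0000', '0.09/0.0000', '0.09/0.0000', '0.08/0.0000', '0.08/0.0000', '0.08/0.0000', '0.08/0.0000', '0.08/0.0000', '0.09/0.0000', '0.11/0.0000', '0.13/0.0000', '0.13/0.0000', '0.12/0.0000'] [ 0.21  1.17  0.7   1.2  -0.55  1.47 -1.18]
90 28 0.082 150 ['0.06/0.0000', '0.09/0.0000', '0.09/0.0000', '0.08/0.0000', '0.08/0.0000', '0.08/0.0000', '0.08/0.0000', '0.13/0.0000', '0.16/0.0000', '0.01/0.0000', '0.03/0.0000', '0.11/0.0000'] [ 0.93  0.76 -0.55  2.08  1.95  0.35 -0.22]
```

White was knocked to (258,209), which is (.553,.095), but it still stands on the mat. I'll now swing over to the flask's right side.

>>> apply_moves(linear=[[0.05,0.1,0.06],[0.11,0.2,0.13],[0.16,0.31,0.2],[0.22,0.42,0.26],[0.27,0.52,0.32]], delta_rot=[[-0.032,-0.014,0.029],[-0.064,-0.029,0.058],[-0.096,-0.043,0.086],[-0.128,-0.058,0.115],[-0.16,-0.072,0.144]])

```text
clock: 57.78
position: [0.4099, 0.0193, 0.3055]
tool_rot: [-3.118, -0.804, -1.657]
force: [-0.2, -0.4, -0.4]
grip_width: 0.0858
finger_force: 0.0
```

>>> apply_moves(linear=[[0.05,0.07,0.05],[0.09,0.13,0.1],[0.14,0.2,0.16],[0.18,0.26,0.21],[0.23,0.33,0.26]], delta_rot=[[-0.033,-0.011,0.032],[-0.066,-0.022,0.064],[-0.099,-0.032,0.096],[-0.132,-0.043,0.128],[-0.165,-0.054,0.16]])

```text
clock: 58.2
position: [0.3749, -0.0128, 0.3033]
tool_rot: [3.128, -0.688, -2.112]
force: [-0.1, 0.0, -1.0]
grip_width: 0.0851
finger_force: 0.0
```

>>> apply_moves(linear=[[0.02,0.03,0.04],[0.05,0.06,0.08],[0.07,0.09,0.13],[0.1,0.12,0.17],[0.12,0.15,0.21]], delta_rot=[[-0.034,-0.008,0.034],[-0.068,-0.016,0.069],[-0.101,-0.023,0.103],[-0.135,-0.031,0.138],[-0.169,-0.039,0.172]])

```text
clock: 58.62
position: [0.3503, -0.0242, 0.2949]
tool_rot: [3.053, -0.624, -2.571]
force: [0.1, 0.0, -0.1]
grip_width: 0.0852
finger_force: 0.0
```

>>> apply_moves(linear=[[0,0,0.01],[0.01,0,0.01],[0.01,0,0.02],[0.02,0,0.03],[0.02,0,0.03]], delta_rot=[[-0.035,-0.005,0.036],[-0.069,-0.009,0.071],[-0.104,-0.014,0.107],[-0.138,-0.018,0.142],[-0.173,-0.023,0.178]])

```text
clock: 59.03
position: [0.3475, -0.0258, 0.2937]
tool_rot: [2.96, -0.627, -3.034]
force: [0.0, 0.8, 0.1]
grip_width: 0.085
finger_force: 0.0
```

>>> apply_moves(linear=[[-0.02,-0.08,-0.04],[-0.05,-0.16,-0.08],[-0.07,-0.24,-0.12],[-0.1,-0.32,-0.16],[-0.12,-0.4,-0.2]], delta_rot=[[-0.036,-0.001,0.036],[-0.071,-0.003,0.072],[-0.107,-0.004,0.108],[-0.142,-0.006,0.144],[-0.178,-0.007,0.18]])

```text
clock: 59.45
position: [0.3696, -0.0669, 0.2967]
tool_rot: [2.874, -0.698, 2.781]
force: [-0.4, 0.7, -0.6]
grip_width: 0.0855
finger_force: 0.0
```

>>> apply_moves(linear=[[-0.05,-0.01,-0.09],[-0.1,-0.03,-0.19],[-0.15,-0.04,-0.28],[-0.2,-0.06,-0.38],[-0.25,-0.07,-0.47]], delta_rot=[[-0.036,0.003,0.036],[-0.072,0.005,0.071],[-0.109,0.008,0.107],[-0.145,0.01,0.142],[-0.181,0.013,0.178]])

```text
clock: 59.87
position: [0.4072, -0.1015, 0.3141]
tool_rot: [2.83, -0.834, 2.296]
force: [0.5, 0.4, -1.1]
grip_width: 0.0854
finger_force: 0.0
```

>>> apply_moves(linear=[[0,0,0],[0,0,0],[0,0,0],[0,0,0],[0,0,0]], delta_rot=[[0,0,0],[0,0,0],[0,0,0],[0,0,0],[0,0,0]])

```text
clock: 60.28
position: [0.407, -0.1003, 0.315]
tool_rot: [2.827, -0.831, 2.307]
force: [-0.6, 0.1, 0.4]
grip_width: 0.0852
finger_force: 0.0
```

```bash
python3 log.py; python3 - <<'E'
from fl import *
M,q=T_now()
for hd,e,z in ((78,24,.08),(70,28,.082),(90,26,.08)): run(hd,e,z,q=q,start=M)
hd,e,z=78,24,.08
T=pose((.506,-.18,z),rad(hd),-rad(e)); b=T.copy(); b[:3,3]-=T[:3,2]*.11; b2=b.copy(); b2[2,3]+=.15; b2[1,3]-=.03
path([b2,b,T],M,q,maxl=.1,maxr=36)
E
```

```text
t 60.2833 q [ 0.444  0.51   0.092  1.726 -0.569  1.642  1.319] p [ 0.407  -0.1003  0.315 ] rpy [ 2.827 -0.831  2.307] F [-0.6  0.1  0.4] w 0.0852 0.0
tool axes x [-0.453  0.5    0.738] y [0.858 0.469 0.208] z [-0.242  0.728 -0.641]
78 24 0.08 -30 ['0.09/0.0000', '0.06/0.0000', '0.06/0.0000', '0.06/0.0000', '0.05/0.0000', '0.04/0.0000', '0.04/0.0000', '0.05/0.0000', '0.05/0.0000', '0.07/0.0000', '0.10/0.0000', '0.13/0.0000', '0.12/0.0000', '0.12/0.0000'] [ 0.18  1.14  0.73  1.28 -0.6   1.38 -1.14]
70 28 0.082 -30 ['0.09/0.0000', '0.05/0.0000', '0.05/0.0000', '0.05/0.0000', '0.04/0.0000', '0.03/0.0000', '0.03/0.0000', '0.04/0.0000', '0.05/0.0000', '0.08/0.0000', '0.11/0.0000', '0.14/0.0000', '0.13/0.0000', '0.13/0.0000'] [ 0.21  1.17  0.69  1.2  -0.55  1.47 -1.18]
90 26 0.08 -30 ['0.09/0.0000', '0.03/0.0000', '0.08/0.0000', '0.08/0.0000', '0.07/0.0000', '0.07/0.0000', '0.07/0.0000', '0.07/0.0000', '0.07/0.0000', '0.08/0.0000', '0.10/0.0000', '0.13/0.0000', '0.12/0.0000', '0.12/0.0000'] [ 0.18  1.17  0.75  1.25 -0.61  1.44 -1.14]
1 lin [-0.84, -0.14, -0.63] rot [-0.117, 0.05, 0.131] | p [ 0.448 -0.195  0.29 ] q [ 0.61  0.7   0.16  1.58 -0.73  1.74  1.2 ] m0.09 e0.0000
2 lin [-0.75, 0.24, -0.7] rot [-0.117, 0.049, 0.132] | p [ 0.489 -0.289  0.266] q [ 0.75  0.86  0.18  1.43 -0.91  1.8   0.98] m0.06 e0.0000
3 lin [-0.63, -0.03, 0.44] rot [0.0, 0.0, 0.0] | p [ 0.489 -0.274  0.191] q [ 0.74  0.94  0.17  1.48 -0.91  1.7   1.07] m0.06 e0.0000
4 lin [-0.62, -0.03, 0.44] rot [0.0, 0.0, 0.0] | p [ 0.489 -0.259  0.116] q [ 0.74  1.04  0.15  1.51 -0.93  1.61  1.16] m0.06 e0.0000
5 lin [0.0, 0.0, 0.55] rot [0.0, 0.0, 0.0] | p [ 0.499 -0.21   0.094] q [ 0.69  1.04  0.13  1.6  -0.97  1.52  1.19] m0.05 e0.0000
6 lin [0.0, 0.0, 0.55] rot [0.0, 0.0, 0.0] | p [ 0.51  -0.161  0.071] q [ 0.64  1.05  0.1   1.67 -1.02  1.43  1.23] m0.04 e0.0000
```

>>> apply_moves(linear=[[-0.17,-0.03,-0.13],[-0.34,-0.06,-0.25],[-0.5,-0.08,-0.38],[-0.67,-0.11,-0.5],[-0.84,-0.14,-0.63]], delta_rot=[[-0.023,0.01,0.026],[-0.047,0.02,0.052],[-0.07,0.03,0.079],[-0.094,0.04,0.105],[-0.117,0.05,0.131]])

```text
clock: 60.7
position: [0.4484, -0.196, 0.2902]
tool_rot: [2.892, -1.012, 1.915]
force: [0.9, -0.4, 0.2]
grip_width: 0.0853
finger_force: 0.0
```

>>> apply_moves(linear=[[-0.15,0.05,-0.14],[-0.3,0.1,-0.28],[-0.45,0.14,-0.42],[-0.6,0.19,-0.56],[-0.75,0.24,-0.7]], delta_rot=[[-0.023,0.01,0.026],[-0.047,0.02,0.053],[-0.07,0.029,0.079],[-0.094,0.039,0.106],[-0.117,0.049,0.132]])

```text
clock: 61.12
position: [0.4887, -0.2903, 0.2658]
tool_rot: [-3.137, -1.152, 1.352]
force: [0.4, -0.7, 0.2]
grip_width: 0.0855
finger_force: 0.0
```

>>> apply_moves(linear=[[-0.12,-0.01,0.09],[-0.25,-0.01,0.18],[-0.38,-0.02,0.26],[-0.5,-0.02,0.35],[-0.63,-0.03,0.44]], delta_rot=[[0,0,0],[0,0,0],[0,0,0],[0,0,0],[0,0,0]])

```text
clock: 61.53
position: [0.4887, -0.2738, 0.1896]
tool_rot: [3.141, -1.151, 1.36]
force: [0.4, -0.2, -0.4]
grip_width: 0.0855
finger_force: 0.0
```

>>> apply_moves(linear=[[0,0,0],[0,0,0],[0,0,0],[0,0,0],[0,0,0]], delta_rot=[[0,0,0],[0,0,0],[0,0,0],[0,0,0],[0,0,0]])

```text
clock: 61.95
position: [0.4885, -0.2754, 0.1915]
tool_rot: [3.14, -1.15, 1.359]
force: [-0.5, -1.1, -0.2]
grip_width: 0.0852
finger_force: 0.0
```

```bash
python3 log.py; python3 - <<'E'
from fl import *
im,d=save('top','top7'); P=cloud('top',d); z=P[...,2]
m=(z>.175)&(z<.2)&(d>0); m[:,:350]=0; m[:,400:]=0; m[:210]=0; m[245:]=0
vv,uu=np.nonzero(m); print('lip',len(uu),uu.min(),uu.max(),vv.min(),vv.max(),onplane('top',((uu.min()+uu.max())/2,(vv.min()+vv.max())/2),.186))
im2,d2=save('scene','scene7'); cv2.imwrite('pics/sc7c.png',cv2.resize(im2[130:310,100:340][...,::-1],(720,540)))
hd,e,zz=78,24,.08
T=pose((.506,-.18,zz),rad(hd),-rad(e)); b=T.copy(); b[:3,3]-=T[:3,2]*.11
path([b,T],maxl=.115,maxr=36,nd=3)
E
```

```text
t 61.95 q [ 0.722  0.946  0.209  1.484 -0.933  1.719  1.089] p [ 0.4885 -0.2754  0.1915] rpy [ 3.14  -1.15   1.359] F [-0.5 -1.1 -0.2] w 0.0852 0.0
tool axes x [0.086 0.399 0.913] y [ 0.977 -0.211  0.001] z [ 0.193  0.892 -0.408]
lip 207 372 388 219 234 [ 0.50564162 -0.18005863  0.186     ]
1 lin [-0.622, -0.027, 0.458] rot [0.002, 0.001, 0.0] | p [ 0.489 -0.259  0.116] q [ 0.71  1.04  0.19  1.51 -0.95  1.63  1.17] m0.06 e0.0000
2 lin [-0.001, 0.0, 1.1] rot [0.0, 0.0, 0.0] | p [ 0.51  -0.16   0.071] q [ 0.61  1.06  0.13  1.67 -1.04  1.46  1.24] m0.04 e0.0000
```

View pics/sc7c.png

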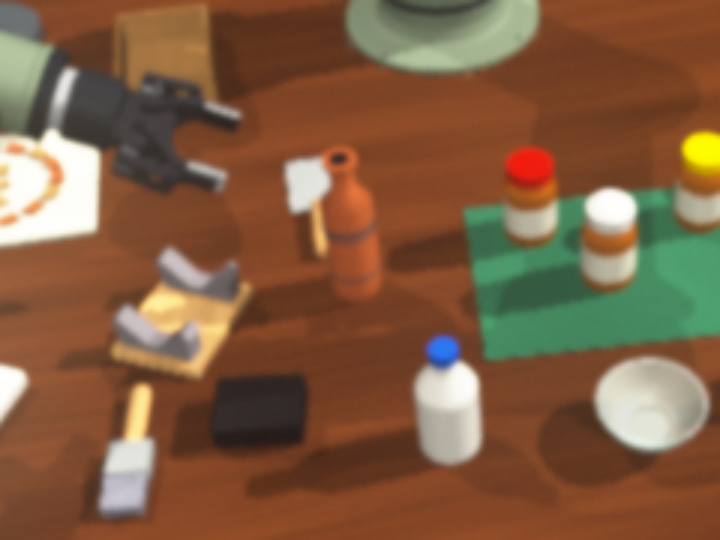

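The jars stand upright on the mat. The flask is at crop (355,230), and the gripper is coming in from its right. I'll descend, advance and grip.

>>> apply_moves(linear=[[-0.12,-0.01,0.09],[-0.25,-0.01,0.18],[-0.38,-0.02,0.28],[-0.5,-0.02,0.37],[-0.62,-0.03,0.46]], delta_rot=[[0,0,0],[0,0,0],[0,0,0],[0.002,0.001,0],[0.002,0.001,0]])

```text
clock: 62.47
position: [0.4889, -0.2573, 0.1134]
tool_rot: [-3.134, -1.154, 1.355]
force: [0.5, 0.8, -0.4]
grip_width: 0.0854
finger_force: 0.0
```

>>> apply_moves(linear=[[0,0,0.15],[0,0,0.3],[0,0,0.45],[0,0,0.55],[0,0,0.6]], delta_rot=[[0,0,0],[0,0,0],[0,0,0],[0,0,0],[0,0,0]])

```text
clock: 62.88
position: [0.5006, -0.2025, 0.0907]
tool_rot: [-3.136, -1.154, 1.358]
force: [0.2, 0.6, 0.9]
grip_width: 0.0853
finger_force: 0.0
```

>>> apply_moves(linear=[[0,0,0.1],[0,0,0.2],[0,0,0.32],[0,0,0.42],[0,0,0.5]], delta_rot=[[0,0,0],[0,0,0],[0,0,0],[0,0,0],[0,0,0]])

```text
clock: 63.3
position: [0.5099, -0.1584, 0.0704]
tool_rot: [-3.136, -1.154, 1.357]
force: [-0.4, 0.0, 0.6]
grip_width: 0.0851
finger_force: 0.0
```

>>> apply_moves(linear=[[0,0,0],[0,0,0],[0,0,0],[0,0,0],[0,0,0]], delta_rot=[[0,0,0],[0,0,0],[0,0,0],[0,0,0],[0,0,0]])

```text
clock: 63.72
position: [0.5097, -0.1603, 0.0709]
tool_rot: [-3.137, -1.153, 1.357]
force: [0.5, 0.2, 0.1]
grip_width: 0.0854
finger_force: 0.0
```

>>> apply_moves(linear=[[0,0,0],[0,0,0],[0,0,0],[0,0,0],[0,0,0]], delta_rot=[[0,0,0],[0,0,0],[0,0,0],[0,0,0],[0,0,0]], gripper=-1, force=35)

```text
clock: 64.13
position: [0.5098, -0.1598, 0.0709]
tool_rot: [-3.138, -1.153, 1.358]
force: [0.6, -1.1, 2.5]
grip_width: 0.0549
finger_force: 39.5
```

>>> apply_moves(linear=[[0,0,0],[0,0,0],[0,0,0],[0,0,0],[0,0,0]], delta_rot=[[0,0,0],[0,0,0],[0,0,0],[0,0,0],[0,0,0]])

```text
clock: 64.55
position: [0.5099, -0.1597, 0.0709]
tool_rot: [-3.138, -1.153, 1.358]
force: [1.1, -2.0, 3.9]
grip_width: 0.055
finger_force: 39.7
```

```bash
python3 log.py; cat > place.py <<'E'
from fl import *
M,q=T_now()
# flask frame now: upright at F ; G = tool^-1 * flask
F=np.eye(4); F[:3,3]=(.506,-.180,0)
G=np.linalg.inv(M)@F
np.save('G.npy',G)
print('flask axis in tool',G[:3,2].round(3),'closing comp')
E
python3 place.py; cat > place2.py <<'E'
from fl import *
G=np.load('G.npy'); M,q=T_now()
a=np.arctan2(-45.53,78.54); C=np.array((.5223,-.3696)); print('cradle axis deg',np.degrees(a))
def end(dz):
    zf=np.array([np.cos(a),np.sin(a),0]); 
    # flask pose with tool y horizontal: choose flask x = tool-x-in-flask mapped so tool points down
    # tool axes in flask frame: rows
    Rt=G[:3,:3].T  # tool axes expressed in flask frame (columns)
    # at grasp flask frame = world axes, tool y horizontal dir hy ; rotate: world up->zf, hy-> perpendicular horizontal
    hy=Rt[:,1]; hy=hy-hy[2]*np.array([0,0,1]); hy/=np.linalg.norm(hy); hx=np.cross(hy,[0,0,1.])
    # target images: up->zf, hy->yy ; hx=hy x up -> yy x zf ; tool z mostly -hx or hx: want tool z down
    for s in (1,-1):
        yy=s*np.cross(zf,[0,0,1.]); B=np.stack([np.cross(yy,zf),yy,zf],1); A=np.stack([hx,hy,[0,0,1.]],1); Rf=B@A.T
        if (Rf@Rt[:,2])[2]<0: break
    Fm=np.eye(4); Fm[:3,:3]=Rf; Fm[:3,3]=np.r_[C,.058+dz]-.07*zf
    return Fm@np.linalg.inv(G)
E
python3 - <<'E'
from place2 import *
U=M.copy(); U[2,3]+=.15
print(end(0).round(3))
path([U,end(.12),end(.02)],maxl=.1,maxr=30)
E
```

```text
t 64.55 q [ 0.613  1.055  0.13   1.669 -1.039  1.455  1.244] p [ 0.5099 -0.1597  0.0709] rpy [-3.138 -1.153  1.358] F [ 1.1 -2.   3.9] w 0.055 39.7
tool axes x [0.086 0.396 0.914] y [ 0.978 -0.208 -0.002] z [ 0.189  0.894 -0.406]
flask axis in tool [ 0.914 -0.002 -0.406] closing comp
cradle axis deg -30.101067167232
[[ 0.79  -0.503 -0.351  0.523]
 [-0.46  -0.864  0.204 -0.37 ]
 [-0.406 -0.    -0.914  0.037]
 [ 0.     0.     0.     1.   ]]
1 lin [0.69, 0.0, -0.3] rot [0.0, 0.0, 0.0] | p [ 0.51  -0.159  0.146] q [ 0.6   0.93  0.15  1.7  -1.02  1.51  1.16] m0.04 e0.0000
2 lin [0.68, 0.0, -0.31] rot [0.0, 0.0, 0.0] | p [ 0.51  -0.16   0.221] q [ 0.59  0.81  0.16  1.7  -1.01  1.58  1.07] m0.04 e0.0000
3 lin [-0.28, 0.11, -0.32] rot [-0.07, -0.099, 0.181] | p [ 0.512 -0.202  0.208] q [ 0.51  0.73  0.32  1.74 -1.02  1.44  0.7 ] m0.04 e0.0000
4 lin [-0.26, 0.26, -0.23] rot [-0.07, -0.1, 0.182] | p [ 0.515 -0.243  0.196] q [ 0.37  0.69  0.48  1.73 -0.95  1.32  0.26] m0.05 e0.0000
5 lin [-0.19, 0.38, -0.14] rot [-0.07, -0.099, 0.181] | p [ 0.518 -0.286  0.183] q [ 0.22  0.73  0.64  1.64 -0.82  1.28 -0.22] m0.08 e0.0000
6 lin [-0.04, 0.43, -0.05] rot [-0.07, -0.099, 0.181] | p [ 0.521 -0.328  0.17 ] q [ 0.14  0.85  0.75  1.48 -0.67  1.35 -0.7 ] m0.10 e0.0000
7 lin [0.11, 0.43, 0.0] rot [-0.07, -0.1, 0.181] | p [ 0.523 -0.37   0.158] q [ 0.16  1.01  0.79  1.24 -0.54  1.55 -1.16] m0.13 e0.0000
8 lin [0.4, 0.0, 0.92] rot [0.0, 0.0, 0.0] | p [ 0.523 -0.37   0.057] q [ 0.18  1.12  0.73  1.28 -0.58  1.4  -1.15] m0.12 e0.0000
```

>>> apply_moves(linear=[[0.1,0,-0.04],[0.25,0,-0.11],[0.4,0,-0.17],[0.55,0,-0.24],[0.69,0,-0.3]], delta_rot=[[0,0,0],[0,0,0],[0,0,0],[0,0,0],[0,0,0]])

```text
clock: 64.97
position: [0.5097, -0.1591, 0.1472]
tool_rot: [-3.135, -1.153, 1.356]
force: [0.7, 0.3, -2.3]
grip_width: 0.0549
finger_force: 39.2
```

>>> apply_moves(linear=[[0.14,0,-0.06],[0.27,0,-0.12],[0.41,0,-0.19],[0.54,0,-0.25],[0.68,0,-0.31]], delta_rot=[[0,0,0],[0,0,0],[0,0,0],[0,0,0],[0,0,0]])

```text
clock: 65.38
position: [0.5098, -0.16, 0.222]
tool_rot: [-3.136, -1.153, 1.356]
force: [-0.8, -0.2, -2.1]
grip_width: 0.055
finger_force: 39.2
```

>>> apply_moves(linear=[[-0.06,0.02,-0.06],[-0.11,0.04,-0.13],[-0.17,0.07,-0.19],[-0.22,0.09,-0.26],[-0.28,0.11,-0.32]], delta_rot=[[-0.014,-0.02,0.036],[-0.028,-0.04,0.072],[-0.042,-0.059,0.109],[-0.056,-0.079,0.145],[-0.07,-0.099,0.181]])

```text
clock: 65.8
position: [0.5122, -0.2026, 0.209]
tool_rot: [-2.747, -0.859, 0.728]
force: [0.0, 1.2, -2.9]
grip_width: 0.0549
finger_force: 39.2
```

>>> apply_moves(linear=[[-0.05,0.05,-0.05],[-0.1,0.1,-0.09],[-0.16,0.16,-0.14],[-0.21,0.21,-0.18],[-0.26,0.26,-0.23]], delta_rot=[[-0.014,-0.02,0.036],[-0.028,-0.04,0.073],[-0.042,-0.06,0.109],[-0.056,-0.08,0.146],[-0.07,-0.1,0.182]])

```text
clock: 66.22
position: [0.5153, -0.2437, 0.1965]
tool_rot: [-2.68, -0.507, 0.395]
force: [0.2, -0.1, -2.3]
grip_width: 0.0553
finger_force: 39.2
```

>>> apply_moves(linear=[[-0.04,0.08,-0.03],[-0.08,0.15,-0.06],[-0.11,0.23,-0.08],[-0.15,0.3,-0.11],[-0.19,0.38,-0.14]], delta_rot=[[-0.014,-0.02,0.036],[-0.028,-0.04,0.072],[-0.042,-0.059,0.109],[-0.056,-0.079,0.145],[-0.07,-0.099,0.181]])

```text
clock: 66.63
position: [0.5177, -0.2861, 0.1836]
tool_rot: [-2.739, -0.159, 0.124]
force: [0.5, -0.7, -1.8]
grip_width: 0.0548
finger_force: 39.2
```

>>> apply_moves(linear=[[-0.01,0.09,-0.01],[-0.02,0.17,-0.02],[-0.02,0.26,-0.03],[-0.03,0.34,-0.04],[-0.04,0.43,-0.05]], delta_rot=[[-0.014,-0.02,0.036],[-0.028,-0.04,0.072],[-0.042,-0.059,0.109],[-0.056,-0.079,0.145],[-0.07,-0.099,0.181]])

```text
clock: 67.05
position: [0.5213, -0.3272, 0.1707]
tool_rot: [-2.888, 0.162, -0.166]
force: [0.1, 0.3, -2.8]
grip_width: 0.0549
finger_force: 39.1
```

>>> apply_moves(linear=[[0.02,0.09,0],[0.04,0.17,0],[0.07,0.26,0],[0.09,0.34,0],[0.11,0.43,0]], delta_rot=[[-0.014,-0.02,0.036],[-0.028,-0.04,0.072],[-0.042,-0.06,0.109],[-0.056,-0.08,0.145],[-0.07,-0.1,0.181]])

```text
clock: 67.47
position: [0.5238, -0.3695, 0.158]
tool_rot: [3.139, 0.42, -0.53]
force: [-1.1, 0.3, -1.8]
grip_width: 0.0551
finger_force: 39.2
```

>>> apply_moves(linear=[[0,0,0],[0,0,0],[0,0,0],[0,0,0],[0,0,0]], delta_rot=[[0,0,0],[0,0,0],[0,0,0],[0,0,0],[0,0,0]])

```text
clock: 67.88
position: [0.5232, -0.3699, 0.1582]
tool_rot: [-3.14, 0.417, -0.525]
force: [0.1, -0.4, -1.9]
grip_width: 0.0551
finger_force: 39.1
```

```bash
python3 log.py; python3 - <<'E'
from place2 import *
path([end(.12),end(.02)],maxl=.1,maxr=30,nd=3)
a1,_=save('top','top8'); a2,_=save('scene','scene8')
cv2.imwrite('pics/c8.png',np.hstack([cv2.resize(a1[150:300,350:520],(400,353)),cv2.resize(a2[130:310,100:300],(392,353))])[...,::-1])
E
```

```text
t 67.8833 q [ 0.106  1.076  0.948  1.245 -0.654  1.594 -1.069] p [ 0.5232 -0.3699  0.1582] rpy [-3.14   0.417 -0.525] F [ 0.1 -0.4 -1.9] w 0.0551 39.1
tool axes x [ 0.791 -0.458 -0.405] y [-0.502 -0.865 -0.002] z [-0.35   0.205 -0.914]
cradle axis deg -30.101067167232
1 lin [0.003, -0.002, 0.008] rot [-0.001, 0.0, 0.001] | p [ 0.523 -0.37   0.157] q [ 0.1   1.08  0.95  1.25 -0.65  1.59 -1.07] m0.11 e0.0000
2 lin [0.405, -0.001, 0.914] rot [0.0, 0.0, 0.0] | p [ 0.523 -0.37   0.057] q [ 0.12  1.18  0.87  1.29 -0.7   1.45 -1.07] m0.10 e0.0000
```

View pics/c8.png

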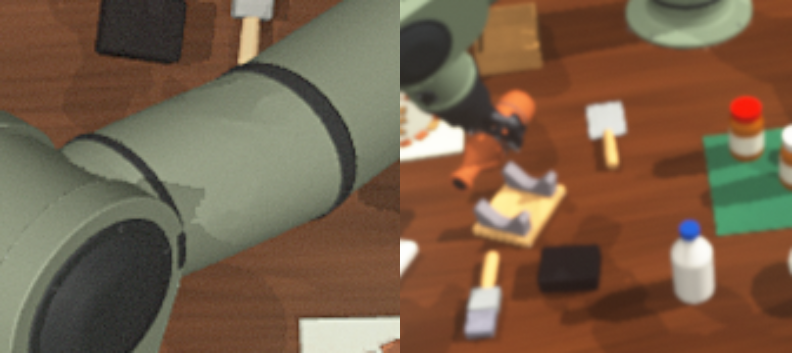

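The flask is held horizontal above the cradle, at right crop (495,140), along the cradle's axis. I'll check its tilt from depth and start lowering.

```bash
cat > tilt.py <<'E'
from h import *
import sys
def tilt(f):
    im=cv2.imread(f'pics/{f}.png')[...,::-1].copy(); d=np.load(f'pics/{f}.npy'); P=cloud('scene',d)
    hsv=cv2.cvtColor(im,cv2.COLOR_RGB2HSV); m=(cv2.inRange(hsv,(4,110,60),(14,255,255))>0)&(d>0)&(abs(P[...,0]-.52)<.17)&(abs(P[...,1]+.37)<.17)&(P[...,2]>.035)
    p=P[m]; c=p.mean(0); u,s,v=np.linalg.svd(p-c,full_matrices=False); ax=v[0]*np.sign(v[0,0])
    t=(p-np.r_[.5223,-.3696,0])@np.array([np.cos(-.5254),np.sin(-.5254),0])
    print(len(p),'c',c.round(3),'axis',ax.round(3),'along range',np.percentile(t,[0.5,99.5]).round(3),'zmax',np.percentile(p[:,2],99).round(3))
tilt(sys.argv[1])
E
python3 tilt.py scene8
```

```text
787 c [ 0.564 -0.375  0.205] axis [ 0.201 -0.401 -0.894] along range [-0.068  0.163] zmax 0.472
```

>>> apply_moves(linear=[[0.08,0,0.18],[0.16,0,0.36],[0.24,0,0.54],[0.32,0,0.72],[0.37,0,0.83]], delta_rot=[[0,0,0],[0,0,0],[0,0,0],[0,0,0],[0,0,0]])

```text
clock: 68.4
position: [0.523, -0.3695, 0.0648]
tool_rot: [-3.141, 0.42, -0.526]
force: [-0.2, 0.1, -2.2]
grip_width: 0.055
finger_force: 39.1
```

>>> apply_moves(linear=[[0,0,0],[0,0,0],[0,0,0],[0,0,0],[0,0,0]], delta_rot=[[0,0,0],[0,0,0],[0,0,0],[0,0,0],[0,0,0]])

```text
clock: 68.82
position: [0.5237, -0.3704, 0.0676]
tool_rot: [-3.141, 0.417, -0.526]
force: [0.8, 0.8, -1.5]
grip_width: 0.0546
finger_force: 39.1
```

```bash
python3 log.py; python3 - <<'E'
from place2 import *
save('scene','scene9')
path([end(.012),end(.0)],maxl=.1,maxr=30,nd=3)
E
python3 tilt.py scene9
```

```text
t 68.8167 q [ 0.115  1.174  0.9    1.281 -0.71   1.474 -1.054] p [ 0.5237 -0.3704  0.0676] rpy [-3.141  0.417 -0.526] F [ 0.8  0.8 -1.5] w 0.0546 39.1
tool axes x [ 0.791 -0.459 -0.405] y [-0.502 -0.865 -0.   ] z [-0.35   0.204 -0.914]
cradle axis deg -30.101067167232
1 lin [0.068, -0.003, 0.167] rot [0.0, 0.0, 0.0] | p [ 0.523 -0.37   0.049] q [ 0.12  1.19  0.89  1.29 -0.72  1.45 -1.05] m0.09 e0.0000
2 lin [0.049, 0.0, 0.109] rot [0.0, 0.0, 0.0] | p [ 0.523 -0.37   0.037] q [ 0.12  1.21  0.88  1.29 -0.73  1.44 -1.05] m0.09 e0.0000
741 c [ 0.562 -0.374  0.119] axis [ 0.165 -0.477 -0.863] along range [-0.069  0.122] zmax 0.441
```

```bash
sed -i "s/(P\[...,2\]>.035)/(abs(P[...,2]-float(sys.argv[2]))<.045)/" tilt.py; python3 tilt.py scene8 .178; python3 tilt.py scene9 .088; python3 -c "
import cv2; a=cv2.imread('pics/scene9.png')[150:270,110:260]; cv2.imwrite('pics/c9.png',cv2.resize(a,(750,600),interpolation=2))"
```

```text
716 c [ 0.561 -0.378  0.191] axis [ 0.842 -0.532 -0.087] along range [-0.068  0.118] zmax 0.214
655 c [ 0.557 -0.378  0.102] axis [ 0.846 -0.527 -0.08 ] along range [-0.07   0.118] zmax 0.121
```

View pics/c9.png

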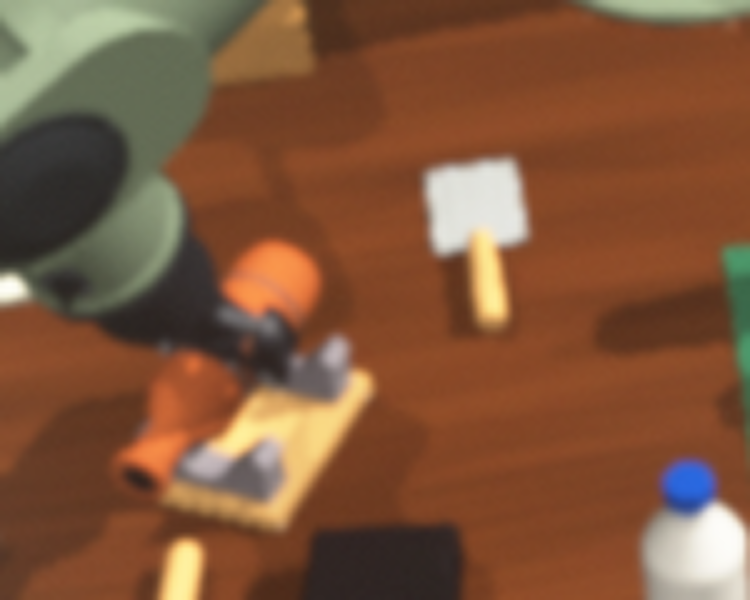

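Foot at −68 mm and mouth at +118 mm along the cradle axis, against −70 and +116 expected, so it is centred. I'll lower gently.

>>> apply_moves(linear=[[0.02,0,0.04],[0.04,0,0.08],[0.055,0,0.12],[0.07,0,0.16],[0.08,0,0.18]], delta_rot=[[0,0,0],[0,0,0],[0,0,0],[0,0,0],[0,0,0]])

```text
clock: 69.28
position: [0.523, -0.3699, 0.0459]
tool_rot: [-3.141, 0.419, -0.526]
force: [0.3, 0.2, -3.0]
grip_width: 0.0545
finger_force: 39.2
```

>>> apply_moves(linear=[[0.004,0,0.01],[0.008,0,0.02],[0.012,0,0.03],[0.016,0,0.037],[0.02,0,0.046]], delta_rot=[[0,0,0],[0,0,0],[0,0,0],[0,0,0],[0,0,0]])

```text
clock: 69.7
position: [0.5233, -0.3701, 0.0419]
tool_rot: [-3.141, 0.418, -0.526]
force: [-0.4, -0.4, -1.9]
grip_width: 0.0547
finger_force: 39.2
```

>>> apply_moves(linear=[[0.002,0,0.004],[0.004,0,0.009],[0.006,0,0.013],[0.008,0,0.018],[0.008,0,0.018]], delta_rot=[[0,0,0],[0,0,0],[0,0,0],[0,0,0],[0,0,0]])

```text
clock: 70.12
position: [0.5232, -0.3701, 0.0398]
tool_rot: [-3.141, 0.419, -0.526]
force: [0.4, 0.4, -1.3]
grip_width: 0.055
finger_force: 39.2
```

```bash
python3 log.py
```

```text
t 70.1167 q [ 0.12   1.206  0.884  1.286 -0.727  1.441 -1.051] p [ 0.5232 -0.3701  0.0398] rpy [-3.141  0.419 -0.526] F [ 0.4  0.4 -1.3] w 0.055 39.2
tool axes x [ 0.79  -0.459 -0.406] y [-0.502 -0.865 -0.   ] z [-0.351  0.204 -0.914]
```

>>> apply_moves(linear=[[0.001,0,0.003],[0.002,0,0.006],[0.004,0,0.009],[0.004,0,0.009],[0.004,0,0.009]], delta_rot=[[0,0,0],[0,0,0],[0,0,0],[0,0,0],[0,0,0]])

```text
clock: 70.53
position: [0.5232, -0.3701, 0.0389]
tool_rot: [-3.141, 0.419, -0.526]
force: [-0.0, -0.1, -3.4]
grip_width: 0.0551
finger_force: 39.2
```

>>> apply_moves(linear=[[0.001,0,0.003],[0.002,0,0.005],[0.003,0,0.007],[0.003,0,0.007],[0.003,0,0.007]], delta_rot=[[0,0,0],[0,0,0],[0,0,0],[0,0,0],[0,0,0]])

```text
clock: 70.95
position: [0.5232, -0.3701, 0.0382]
tool_rot: [-3.142, 0.418, -0.526]
force: [0.3, -0.3, -0.9]
grip_width: 0.0546
finger_force: 39.2
```

```bash
python3 log.py
```

```text
t 70.95 q [ 0.12   1.208  0.883  1.286 -0.728  1.439 -1.051] p [ 0.5232 -0.3701  0.0382] rpy [-3.142  0.418 -0.526] F [ 0.3 -0.3 -0.9] w 0.0546 39.2
tool axes x [ 0.79  -0.459 -0.406] y [-0.502 -0.865 -0.   ] z [-0.351  0.204 -0.914]
```

>>> apply_moves(linear=[[0.001,0,0.002],[0.002,0,0.005],[0.002,0,0.005],[0.002,0,0.005],[0.002,0,0.005]], delta_rot=[[0,0,0],[0,0,0],[0,0,0],[0,0,0],[0,0,0]])

```text
clock: 71.37
position: [0.5232, -0.3702, 0.0377]
tool_rot: [-3.142, 0.418, -0.526]
force: [-1.2, -1.3, 1.5]
grip_width: 0.0548
finger_force: 39.4
```

```bash
python3 log.py
```

```text
t 71.3667 q [ 0.12   1.209  0.883  1.286 -0.729  1.438 -1.051] p [ 0.5232 -0.3702  0.0377] rpy [-3.142  0.418 -0.526] F [-1.2 -1.3  1.5] w 0.0548 39.4
tool axes x [ 0.79  -0.459 -0.406] y [-0.502 -0.865 -0.   ] z [-0.351  0.204 -0.914]
```

>>> apply_moves(linear=[[0.001,0,0.002],[0.002,0,0.005],[0.002,0,0.005],[0.002,0,0.005],[0.002,0,0.005]], delta_rot=[[0,0,0],[0,0,0],[0,0,0],[0,0,0],[0,0,0]])

```text
clock: 71.78
position: [0.5231, -0.3703, 0.0372]
tool_rot: [3.141, 0.418, -0.526]
force: [-3.9, -2.1, 5.1]
grip_width: 0.0552
finger_force: 39.6
```

```bash
python3 log.py
```

```text
t 71.7833 q [ 0.12   1.209  0.883  1.286 -0.729  1.438 -1.051] p [ 0.5231 -0.3703  0.0372] rpy [ 3.141  0.418 -0.526] F [-3.9 -2.1  5.1] w 0.0552 39.6
tool axes x [ 0.79  -0.459 -0.406] y [-0.502 -0.865  0.   ] z [-0.351  0.204 -0.914]
```

Contact at about 7 N. I'll open and back off along the tool axis.

>>> apply_moves(linear=[[0,0,0],[0,0,0],[0,0,0],[0,0,0],[0,0,0]], delta_rot=[[0,0,0],[0,0,0],[0,0,0],[0,0,0],[0,0,0]], gripper=1, force=20)

```text
clock: 72.2
position: [0.5234, -0.3699, 0.0369]
tool_rot: [-3.141, 0.418, -0.526]
force: [0.1, 0.5, -0.3]
grip_width: 0.0854
finger_force: 0.0
```

>>> apply_moves(linear=[[0,0,-0.05],[0,0,-0.15],[0,0,-0.3],[0,0,-0.5],[0,0,-0.7]], delta_rot=[[0,0,0],[0,0,0],[0,0,0],[0,0,0],[0,0,0]])

```text
clock: 72.62
position: [0.5483, -0.3846, 0.1026]
tool_rot: [3.141, 0.418, -0.526]
force: [0.6, 0.4, 0.6]
grip_width: 0.0854
finger_force: 0.0
```

>>> apply_moves(linear=[[0,0,-0.2],[0,0,-0.4],[0,0,-0.6],[0,0,-0.8],[0,0,-1]], delta_rot=[[0,0,0],[0,0,0],[0,0,0],[0,0,0],[0,0,0]])

```text
clock: 73.03
position: [0.5834, -0.4051, 0.1944]
tool_rot: [3.141, 0.418, -0.526]
force: [0.4, 0.0, -0.4]
grip_width: 0.0853
finger_force: 0.0
```

>>> apply_moves(linear=[[-0.1,0.1,-0.2],[-0.2,0.2,-0.4],[-0.2,0.4,-0.6],[-0.2,0.6,-0.8],[-0.2,0.8,-1]], delta_rot=[[0,0,0],[0,0,0],[0,0,0],[0,0,0],[0,0,0]])

```text
clock: 73.45
position: [0.5601, -0.4727, 0.277]
tool_rot: [3.139, 0.425, -0.531]
force: [-1.9, -1.0, -0.6]
grip_width: 0.0853
finger_force: 0.0
```

>>> apply_moves(linear=[[0,0,0],[0,0,0],[0,0,0],[0,0,0],[0,0,0]], delta_rot=[[0,0,0],[0,0,0],[0,0,0],[0,0,0],[0,0,0]])

```text
clock: 73.87
position: [0.5611, -0.4673, 0.2729]
tool_rot: [-3.139, 0.434, -0.526]
force: [0.3, 0.1, -0.5]
grip_width: 0.0853
finger_force: 0.0
```

```bash
python3 log.py; python3 - <<'E'
from h import *
import meas
for n in ('top','scene'):
    im,d=save(n,n+'10'); o,_,_=meas.measure(im,d,n)
    for k in o: print(n,k,[(a[0].tolist(),a[1],a[2],a[3]) for a in o[k]])
E
python3 tilt.py scene10 .058; python3 - <<'E'
import cv2,numpy as np
a=cv2.imread('pics/top10.png')[150:280,150:500]; b=cv2.imread('pics/scene10.png')[130:300,90:340]
cv2.imwrite('pics/c10.png',np.vstack([cv2.resize(a,(760,282)),cv2.resize(b,(420,286)).copy() if 0 else cv2.copyMakeBorder(cv2.resize(b,(420,286)),0,0,0,340,0)]))
E
```

```text
t 73.8667 q [ 0.406  1.078  0.719  0.684 -0.485  1.931 -1.24 ] p [ 0.5611 -0.4673  0.2729] rpy [-3.139  0.434 -0.526] F [ 0.3  0.1 -0.5] w 0.0853 0.0
tool axes x [ 0.785 -0.455 -0.42 ] y [-0.503 -0.864 -0.002] z [-0.362  0.213 -0.907]
top white [([335.0, 132.0], np.int32(71), array([ 0.7379, -0.0945]), np.float64(0.097)), ([258.0, 209.0], np.int32(358), array([0.5532, 0.0954]), np.float64(0.107))]
top yellow [([203.0, 239.0], np.int32(378), array([0.4839, 0.2256]), np.float64(0.107)), ([148.0, 260.0], np.int32(395), array([0.4357, 0.3572]), np.float64(0.104))]
top red [([287.0, 246.0], np.int32(353), array([0.4637, 0.0267]), np.float64(0.107))]
scene white [([303.0, 200.0], np.int32(175), array([0.5602, 0.0935]), np.float64(0.105))]
scene yellow [([367.0, 168.0], np.int32(147), array([0.4482, 0.3529]), np.float64(0.101)), ([335.0, 181.0], np.int32(168), array([0.4931, 0.2226]), np.float64(0.104))]
scene red [([276.0, 186.0], np.int32(160), array([0.4707, 0.0246]), np.float64(0.104))]
935 c [ 0.554 -0.372  0.069] axis [ 0.894 -0.434 -0.108] along range [-0.069  0.118] zmax 0.086
```

View pics/c10.png

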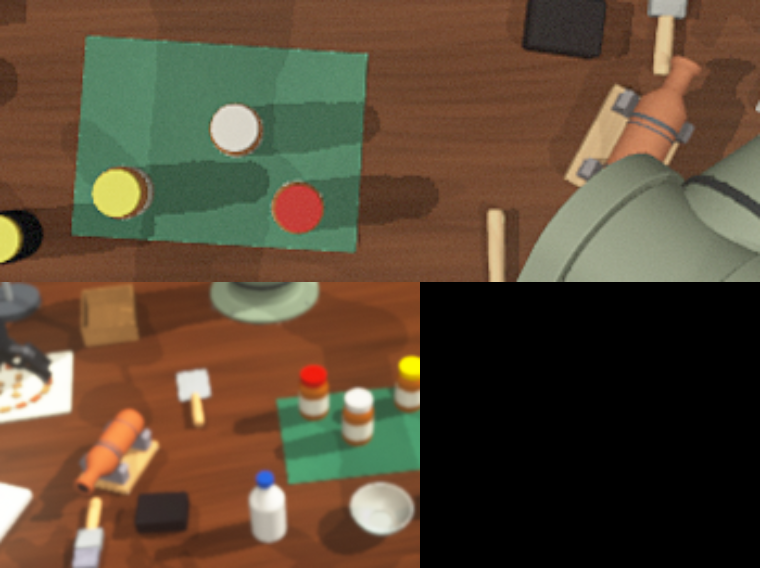

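The flask lies in both saddles: its top is at 86 mm (58 + 28 mm radius) and its foot at −69 mm. All three jars stand on the mat, with caps 107 mm above the table (mat included). I'll ease the wrist off its joint limit and hand in.

>>> apply_moves(linear=[[0.02,-0.1,0.1],[0.04,-0.2,0.2],[0.06,-0.3,0.3],[0.06,-0.35,0.35],[0.06,-0.35,0.35]], delta_rot=[[0,0,0],[0,0,0],[0,0,0],[0,0,0],[0,0,0]])

```text
clock: 74.38
position: [0.5711, -0.4313, 0.2381]
tool_rot: [-3.137, 0.434, -0.524]
force: [0.3, -0.2, 0.2]
grip_width: 0.0854
finger_force: 0.0
```

>>> apply_moves(linear=[[0,0,0],[0,0,0],[0,0,0],[0,0,0],[0,0,0]], delta_rot=[[0,0,0],[0,0,0],[0,0,0],[0,0,0],[0,0,0]])

```text
clock: 74.8
position: [0.5702, -0.4335, 0.2391]
tool_rot: [-3.138, 0.433, -0.526]
force: [0.7, 0.4, -0.2]
grip_width: 0.0853
finger_force: 0.0
```

```bash
python3 log.py; python3 -c "
from workcell import workorder
print(workorder.job_done())"
```

```text
t 74.8 q [ 0.334  1.063  0.711  0.816 -0.486  1.835 -1.255] p [ 0.5702 -0.4335  0.2391] rpy [-3.138  0.433 -0.526] F [ 0.7  0.4 -0.2] w 0.0853 0.0
tool axes x [ 0.785 -0.456 -0.419] y [-0.504 -0.864 -0.004] z [-0.361  0.214 -0.908]
the job is handed in; nothing more can be done
None
```

The job was handed in at about 75 s, with no verdict shown: white, yellow and red jars were inverted over 3 s each in order and stand upright on the mat, the flask lies centred in the cradle, everything is released; one wrist joint briefly read 1.931 rad against its 1.93 limit.

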